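Put the hung module baskets away in the dry box

ROBOT

A 6-joint arm with a two-finger parallel gripper is mounted at the origin on a cart in front of the work surface, level with it; the furniture and walls round the work are solid. World frame = base frame: x ahead of the robot, y to its left, z up, the work surface at z = 0. Lengths are in m, angles in rad, forces in N, time in s.
With the tool pointing down it reaches from about 0.375 to 0.9 m from the base axis. Payload 3.1 kg.
Tool frame: the origin (TCP) lies midway between the tips of the shut fingers; the grasp point (between the pads) lies 19 mm behind it; z points along the fingers, x is the direction in which the jaws open and shut, and the axes are right-handed (so a half turn about z gives the same grasp; the last joint's range is limited). The gripper opens to 87 mm and grips with 3 to 60 N. Pads are 19 mm wide; open, the fingers measure 117 mm over their backs; the gripper's body (75 mm by 190 mm) begins 51 mm behind the grasp point.
Start: joints at [1.143, 0.527, 1.433, -0, 1.181, -0.178], TCP at [0.154, 0.606, 0.191] pointing down, gripper open.
Joint ranges: [-3.08, 3.08], [-0.75, 2.2], [0.22, 2.44], [-1.43, 4.57], [0, 2.65], [-2.85, 2.85]. Speed limits (rad/s): [2.79, 2.79, 3.14, 3.14, 3.14, 3.14].

INTERFACE

Orientations are given as a unit quaternion [x, y, z, w].
In Python, from rig import * gives the robot as it stands.
- The arm moves only by the tool drive_tool, never from a script. Its argument "plan" is a list of rows, each an object with "offset": the shift along the tool's x, y, z in cm, a list of three; "delta_rot": the turn, a rotation vector about the tool's x, y, z in degrees, a list of three; "jaw": the finger opening in cm, from 0 to 8.7. In form: [{"offset": [dx, dy, dz], "delta_rot": [wx, wy, wz], "jaw": jaw}, ...]. A call has exactly 8 rows; each row is the pose to reach, as a shift and turn from the pose commanded when the call began, along the tool's axes at that moment; what a row does not reach only later rows make up. A row lasts 1/12 s, in which the tool goes at most 41.7 mm and 7.16 degrees, less where a joint would pass 70% of its speed; a pose out of reach is approached as far as the arm can. A call with a gripper value outside its range is refused whole. The fingers move at their own pace and stop on an object; "squeeze" is the grip in N (left out, the last holds). Time passes only in rows, so rows that repeat a pose let the fingers close, or fill a call up. It gives the time, the measured TCP pose, the force and the opening at its end, in the units of the state.
- get_obs(): the state, without advancing time (a new reading comes with each control period).
- camera(name): name is "scene" or "top"; returns the picture (384x512x3 uint8, red, green, blue); there is no depth.
- calibration(name): a dict with "K" (3x3 intrinsics, pixels), "pose" (4x4, takes a point from camera to world coordinates). Camera axes: x right, y down, z forward; pixel columns grow to the right and rows downward; lengths in m; the calibration is good to about 2 mm. A picture is of the moment at which its call begins. calibration takes no time and is no camera call.
- hand_in(): hands the job in, once; it reports no verdict.
The state is a dict: "time": time; "q": joint angles; "joint_velocities": joint speeds; "joint_torque": joint torques, N m; "position": TCP position; "tool_rot": TCP orientation; "ft_force": force on the tool from outside, world axes, zero at the start; "moment": the same for the moment, N m; "grip_width": finger opening in m.
Only numpy, scipy, OpenCV 4.12 (cv2) and the standard library are available. Lean on these libraries where they do the work, as an engineer would, in place of code of your own. Each camera call takes 0.05 s, during which the arm holds its last target.

TASK

Press the orange thumb latch so that the dry box's blue lid springs open, then unhook every module basket from the rack (lift it clear of the upturned hook tips before drawing it away, without forcing the hooks) and stand each upright on the floor of a bay of its own, its carrying bar running from the front to the back of the box. Then push the lid down until the latch snaps over it, and leave the cleaner bottle standing where it is.

Things in the scene. Friction and masses are not known exactly. Their poses are not given: they have to be found in the camera images.
- basket_a_bar (a point): middle of the carrying bar, a black 10 mm round sleeve 92 mm long along the basket's y that turns freely between two 8 mm legs, of a grey basket of modules (all alike, one may be absent). Tub 64 mm (x) by 104 mm (y), 38 mm deep, 0.1 to 0.3 kg, underside 98 mm and rim 60 mm below the bar; z up when upright. Held or hung by the bar it swings upright by itself
- basket_b_bar (a point): middle of the carrying bar, a black 10 mm round sleeve 92 mm long along the basket's y that turns freely between two 8 mm legs, of a grey basket of modules (all alike, one may be absent). Tub 64 mm (x) by 104 mm (y), 38 mm deep, 0.1 to 0.3 kg, underside 98 mm and rim 60 mm below the bar; z up when upright. Held or hung by the bar it swings upright by itself
- basket_c_bar (a point): middle of the carrying bar, a black 10 mm round sleeve 92 mm long along the basket's y that turns freely between two 8 mm legs, of a grey basket of modules (all alike, one may be absent). Tub 64 mm (x) by 104 mm (y), 38 mm deep, 0.1 to 0.3 kg, underside 98 mm and rim 60 mm below the bar; z up when upright. Held or hung by the bar it swings upright by itself
- rack: fixed hook rack, 390 mm long along its y, 145 mm high, origin on the worktop under its rail's front face. The hooks stick out from the rail to the rack's -x and turn up at the end, so a basket comes off up and then to the rack's -x
- hook_1 (a point): lowest point of a hook, midway between its two prongs (6 mm wires 38 mm either side along the rack's y), 115 mm above the worktop; a hung bar's middle is 8 mm above it. The prongs turn up 28 mm to tips 13 mm farther to rack -x: the bar must rise 31 mm from hanging to pass them and may rise 45 mm before the tub meets the prongs. May be empty
- hook_2 (a point): lowest point of a hook, midway between its two prongs (6 mm wires 38 mm either side along the rack's y), 115 mm above the worktop; a hung bar's middle is 8 mm above it. The prongs turn up 28 mm to tips 13 mm farther to rack -x: the bar must rise 31 mm from hanging to pass them and may rise 45 mm before the tub meets the prongs. May be empty
- hook_3 (a point): lowest point of a hook, midway between its two prongs (6 mm wires 38 mm either side along the rack's y), 115 mm above the worktop; a hung bar's middle is 8 mm above it. The prongs turn up 28 mm to tips 13 mm farther to rack -x: the bar must rise 31 mm from hanging to pass them and may rise 45 mm before the tub meets the prongs. May be empty
- case_floor (a point): centre of the inner floor (5 mm above the worktop) of the fixed grey dry box, 140 mm (its x) by 258 mm (its y), rim 85 mm above the worktop, 5 mm walls; two dividers make three bays along y. x points from the latch (front) to the hinge (back). A basket on the floor has its bar 98 mm above this point, 18 mm above the rim; the shut lid clears it
- bay_1 (a point): centre of the floor of a bay, 116 mm (box x, between 36 mm high ribs) by about 80 mm (box y, between 36 mm high dividers), axes as the box's. One basket to a bay, bar along the box's x; any bay will do
- bay_2 (a point): centre of the floor of a bay, 116 mm (box x, between 36 mm high ribs) by about 80 mm (box y, between 36 mm high dividers), axes as the box's. One basket to a bay, bar along the box's x; any bay will do
- bay_3 (a point): centre of the floor of a bay, 116 mm (box x, between 36 mm high ribs) by about 80 mm (box y, between 36 mm high dividers), axes as the box's. One basket to a bay, bar along the box's x; any bay will do
- lid (a joint): blue domed lid of the dry box, hinge angle in rad: 0 shut, 1.75 fully open (just past upright). A light spring opens it (1 to 2 N at its front edge) once unlatched
- lid_hinge (a point): middle of the lid's hinge line at the back of the box, 0.5 mm above the rim; the point turns with the lid: its x points away from the lid, the lid reaches 140 mm to its -x and 34 mm up its z, 258 mm wide along y
- lid_front (a point): point on the outside of the lid's flat top (34 mm from the hinge plane), 12 mm behind the lid's front edge, midway along y: push here to swing the lid shut and press it down. z is the outward normal of the lid's top
- latch (a joint): thumb latch on the front of the dry box, rad: 0 at rest, 0.3 fully pressed; the lid is freed from about 0.18. Springs back when let go. When the lid is pushed down its lug pushes the latch's nose aside, which then snaps over the lug (3 to 10 N on the lid's front edge)
- latch_pad (a point): middle of the top of the latch's orange thumb pad, 36 by 34 mm, 42 mm in front of the box's front wall, 75 mm above the worktop at rest; push it straight down 7 to 11 mm with about 4 to 5 N. The shut lid's top, 45 mm higher, begins 42 mm behind this point
- cleaner_bottle: pale cleaner bottle, 49 mm across, 178 mm high, origin under it; bystander

How it is judged:
By the outcome, as a careful person would: the job done as asked, in the order asked, and still so for the second after the job is handed in, with the robot touching nothing.
Of basket_a, basket_b, basket_c only 2 to 3 are there at a start; the rules pass over those that are not, and their reading is None.
At some moment in a run one of basket_a, basket_b, basket_c may be knocked a few centimetres aside while the robot is not near it.
Once in a run the grip may slacken for a moment while it holds something.
It also fails if it takes over 210 s, if anything falls off the work surface, if the arm or the gripper's body presses on something with over 40 N, if the wrist force passes 120 N, or if a joint passes its speed limit or range.

## Working session

There is one attempt and no reset: what is moved stays moved. The work goes in short steps, Python scripts to look and compute and a tool call to move; the robot and the scene stay as the last step left them, time stands still between calls to the robot, and variables do not carry over. Pictures are saved under pics/ and viewed, and the job is handed in when it is done.

Besides the shell and the picture viewer there is one more tool, called after "Call:" in YAML: its name, and indented under it one key for each argument. drive_tool: Moves the arm, as the interface text tells. Its arguments: {"type":"object","properties":{"plan":{"type":"array","items":{"type":"object","properties":{"offset":{"type":"array","items":{"type":"number"}},"delta_rot":{"type":"array","items":{"type":"number"}},"jaw":{"type":"number"}}}},"squeeze":{"type":"number"}},"required":["plan"]}

```bash
ls; mkdir -p pics; python3 - <<'E'
from rig import *
import cv2
o=get_obs(); print(o)
for n in("scene","top"):
    im=camera(n); cv2.imwrite(f"pics/{n}0.png",im[:,:,::-1]); c=calibration(n); print(n,c)
E
```

```text
pics
{'time': 0.0, 'q': array([ 1.14248641e+00,  5.28458750e-01,  1.43386778e+00, -2.58022424e-05,
        1.18138500e+00, -1.78498510e-01]), 'joint_velocities': array([-0.00119056, -0.00091374,  0.00072763,  0.00089019,  0.00108476,
        0.00081236]), 'joint_torque': array([-3.18910897e-04, -4.40037417e+01, -1.76589525e+01,  6.33050082e-02,
        5.82530466e-02, -1.65989582e-04]), 'position': array([0.15416291, 0.60488468, 0.18958723]), 'tool_rot': array([ 7.89686745e-01,  6.13509350e-01, -9.33209518e-04,  5.01670536e-04]), 'ft_force': array([-0.23762189,  0.08550436, -0.74053532]), 'moment': array([ 0.03561815,  0.00884644, -0.00729814]), 'grip_width': 0.08687940930779073}
scene {'K': array([[411.71488816,   0.        , 255.48980044],
       [  0.        , 411.71488816, 192.59109896],
       [  0.        ,   0.        ,   1.        ]]), 'pose': array([[-0.12760959, -0.8572857 ,  0.49877552, -0.01977289],
       [-0.99175872,  0.11608312, -0.05421583,  0.10470408],
       [-0.01142096, -0.50158343, -0.86503389,  1.14102062],
       [ 0.        ,  0.        ,  0.        ,  1.        ]])}
top {'K': array([[429.73801965,   0.        , 258.40519094],
       [  0.        , 429.73801965, 188.51685591],
       [  0.        ,   0.        ,   1.        ]]), 'pose': array([[ 2.23949972e-05, -9.82013794e-01,  1.88809182e-01,
         3.64915368e-01],
       [-9.99970507e-01, -1.47207511e-03, -7.53778877e-03,
         4.90457386e-02],
       [ 7.68015385e-03, -1.88803444e-01, -9.81984865e-01,
         1.14754111e+00],
       [ 0.00000000e+00,  0.00000000e+00,  0.00000000e+00,
         1.00000000e+00]])}
```

View pics/scene0.png

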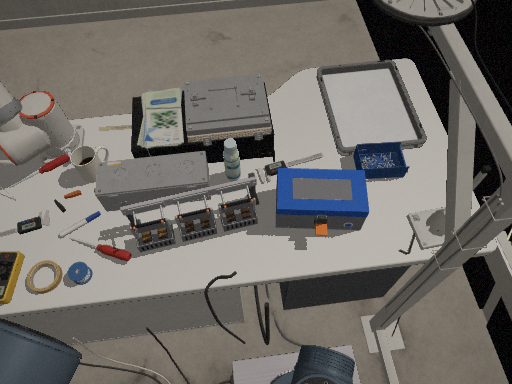

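View pics/top0.png

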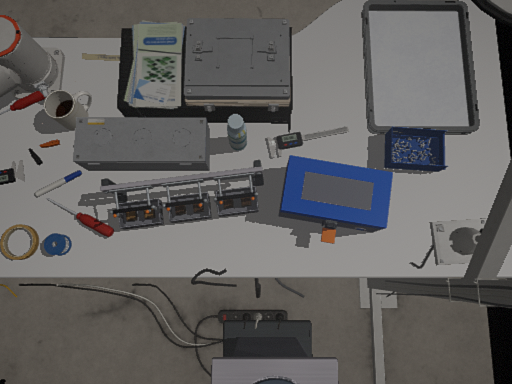

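Three baskets hang on the rack (scene ≈ (155,232), (197,225), (238,213)); the box is at about (322,200), orange latch at (321,229), bottle at (232,158). Enlarging.

```bash
python3 - <<'E'
import cv2
def crop(n,x0,y0,x1,y1,s,out):
    im=cv2.imread(f"pics/{n}0.png")[y0:y1,x0:x1]
    cv2.imwrite(out,cv2.resize(im,None,fx=s,fy=s,interpolation=cv2.INTER_CUBIC))
crop("scene",110,160,270,260,5,"pics/s_rack.png")
crop("top",95,150,275,240,4.4,"pics/t_rack.png")
crop("scene",260,150,380,240,6,"pics/s_box.png")
crop("top",270,150,400,245,6,"pics/t_box.png")
E
```

```text
(no output)
```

View pics/s_rack.png

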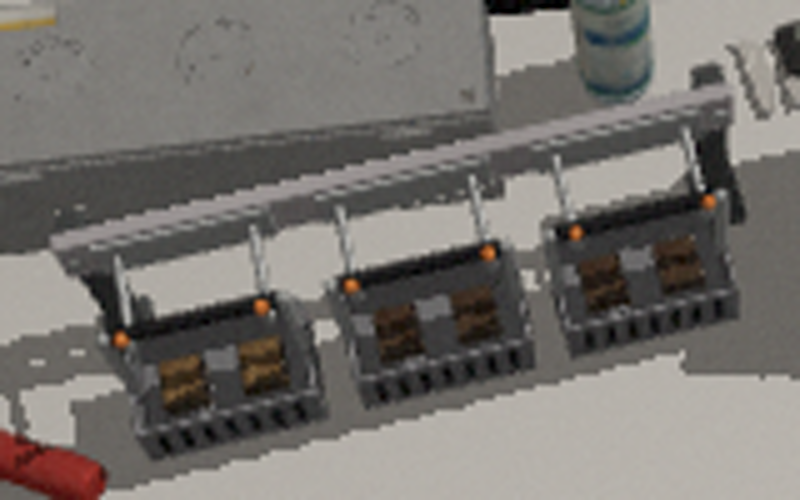

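View pics/t_rack.png

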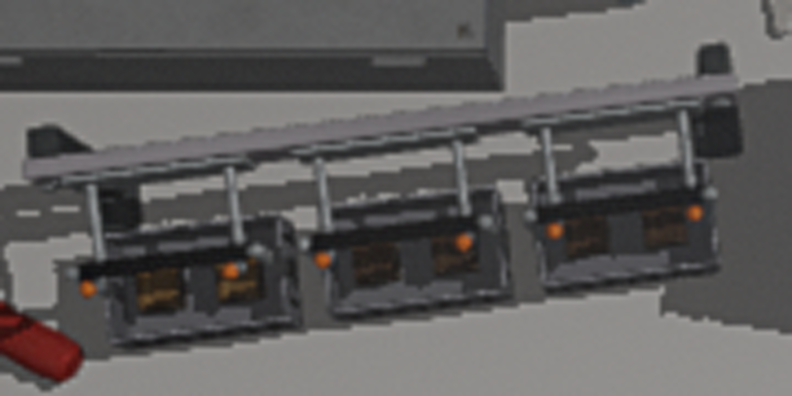

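View pics/s_box.png

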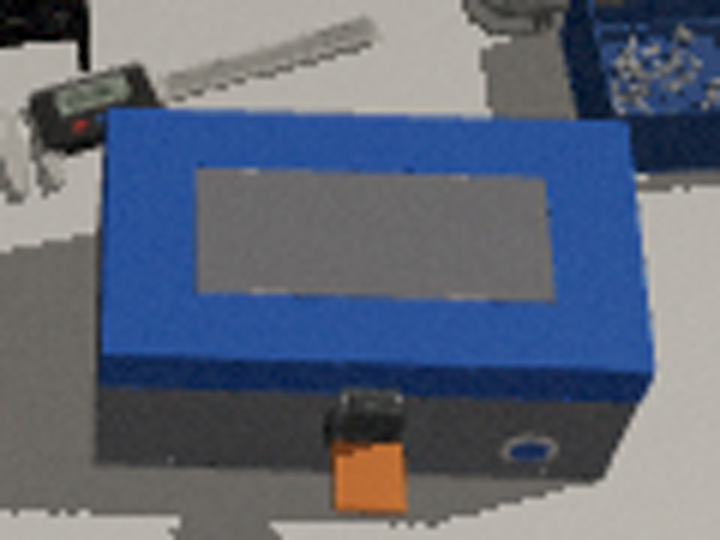

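View pics/t_box.png

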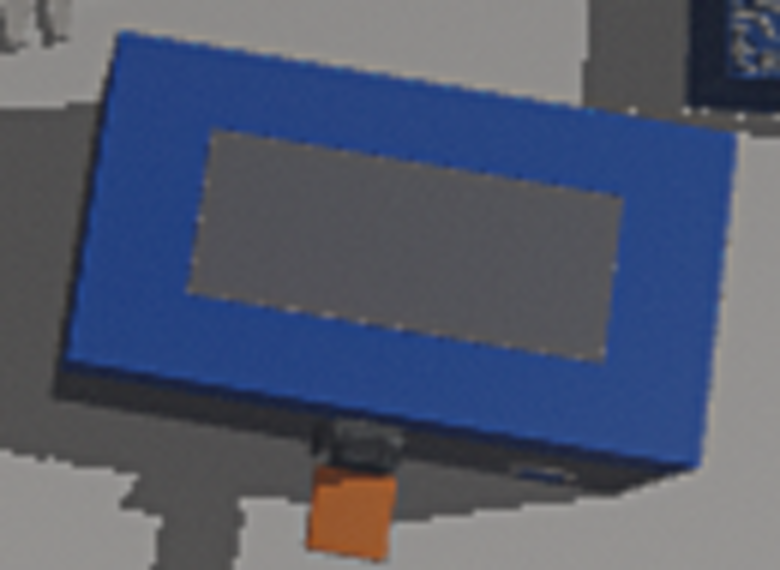

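```bash
cat > h.py <<'E'
import numpy as np, cv2
from rig import *
from scipy.spatial.transform import Rotation as R
CS={n:calibration(n) for n in("scene","top")}
def ray(n,uv):
    c=CS[n];d=np.linalg.inv(c["K"])@[uv[0],uv[1],1];P=c["pose"];d=P[:3,:3]@d
    return P[:3,3],d/np.linalg.norm(d)
def tri(us,ut):
    A=[];b=[];A=np.zeros((3,3));b=np.zeros(3);L=[]
    for n,u in(("scene",us),("top",ut)):
        p,d=ray(n,u);M=np.eye(3)-np.outer(d,d);A+=M;b+=M@p;L.append((p,M))
    x=np.linalg.solve(A,b);return x,[round(1e3*np.linalg.norm(M@(x-p)),1) for p,M in L]
def atz(n,u,z):
    p,d=ray(n,u);return p+d*(z-p[2])/d[2]
def unc(x,y,s,ox,oy): return ((x+.5)/s-.5+ox,(y+.5)/s-.5+oy)
def proj(n,X):
    c=CS[n];P=np.linalg.inv(c["pose"]);q=P[:3,:3]@X+P[:3,3];q=c["K"]@q;return q[:2]/q[2]
E
cat > m0.py <<'E'
from h import *
np.set_printoptions(precision=4,suppress=True)
s=lambda x,y:unc(x,y,5,110,160)
t=lambda x,y:unc(x,y,4.4,95,150)
S=[(121,340),(262,306),(351,285),(488,253),(576,232),(709,201)]
T=[(88,289),(231,270),(323,259),(465,241),(556,230),(695,213)]
for a,b in zip(S,T): print("tip",*tri(s(*a),t(*b)), atz("scene",s(*a),.143),atz("top",t(*b),.143))
s=lambda x,y:unc(x,y,6,260,150)
t=lambda x,y:unc(x,y,6,270,150)
for nm,a,b in [("BL",(107,109),(121,33)),("BR",(628,121),(736,133)),("FR",(652,372),(697,467)),("FL",(103,353),(67,362)),("pad",(369,477),(351,513))]:
    print(nm,*tri(s(*a),t(*b)), atz("scene",s(*a),.12),atz("top",t(*b),.12))
E
python3 m0.py
```

```text
tip [0.4942 0.3804 0.1384] [np.float64(0.2), np.float64(0.2)] [0.4919 0.3793 0.143 ] [0.4936 0.3787 0.143 ]
tip [0.5046 0.3045 0.1383] [np.float64(0.2), np.float64(0.2)] [0.5022 0.3038 0.143 ] [0.5039 0.3031 0.143 ]
tip [0.5106 0.2557 0.1388] [np.float64(0.6), np.float64(0.6)] [0.5085 0.2556 0.143 ] [0.5099 0.2542 0.143 ]
tip [0.5206 0.1799 0.1382] [np.float64(0.8), np.float64(0.8)] [0.5181 0.1803 0.143 ] [0.5197 0.1785 0.143 ]
tip [0.5264 0.1308 0.1397] [np.float64(0.7), np.float64(0.7)] [0.5247 0.1313 0.143 ] [0.5257 0.1298 0.143 ]
tip [0.5356 0.0557 0.1405] [np.float64(0.5), np.float64(0.5)] [0.5343 0.0563 0.143 ] [0.5351 0.0552 0.143 ]
BL [ 0.6485 -0.0362  0.1141] [np.float64(0.7), np.float64(0.7)] [ 0.6448 -0.0347  0.12  ] [ 0.6468 -0.0364  0.12  ]
BR [ 0.6061 -0.2894  0.1152] [np.float64(0.2), np.float64(0.2)] [ 0.6032 -0.2874  0.12  ] [ 0.605 -0.288  0.12 ]
FR [ 0.4685 -0.2649  0.1153] [np.float64(0.8), np.float64(0.8)] [ 0.4663 -0.2624  0.12  ] [ 0.4679 -0.2643  0.12  ]
FL [ 0.5101 -0.0123  0.12  ] [np.float64(0.5), np.float64(0.5)] [ 0.5101 -0.0118  0.12  ] [ 0.51   -0.0128  0.12  ]
pad [ 0.4538 -0.1334  0.0686] [np.float64(0.5), np.float64(0.5)] [ 0.4311 -0.1215  0.12  ] [ 0.4495 -0.1253  0.12  ]
```

```bash
cat >> h.py <<'E'
np.set_printoptions(precision=4,suppress=True)
def box(a): a=np.deg2rad(a);return np.array([np.cos(a),np.sin(a)])
def go(p,yaw,o=None):
    """offset(cm)/rotvec(deg) in tool axes for target TCP p, tool down with tool-x heading yaw deg (mod 180)"""
    o=o or get_obs();Rc=R.from_quat(o["tool_rot"])
    best=None
    for y in(yaw,yaw+180):
        Rt=R.from_euler("z",y,degrees=True)*R.from_euler("x",180,degrees=True)
        d=(Rc.inv()*Rt).as_rotvec(degrees=True)
        if best is None or abs(d[2])<abs(best[2]): best=d
    print("offset",(Rc.inv().apply(np.array(p)-o["position"])*100).round(2),"rot",best.round(2))
def st():
    o=get_obs();x=R.from_quat(o["tool_rot"]).as_matrix()
    print("t",round(o["time"],2),"pos",o["position"],"yaw",np.rad2deg(np.arctan2(x[1,0],x[0,0])).round(2),"zax",x[:,2].round(3),"F",o["ft_force"].round(1),"w",round(o["grip_width"],4),"q",o["q"].round(2))
    return o
E
python3 - <<'E'
from h import *
st()
s=lambda x,y:unc(x,y,6,260,150);t=lambda x,y:unc(x,y,6,270,150)
print(atz("scene",s(369,477),.075),atz("top",t(351,513),.075))
# bottle base: scene base approx, top: cap
print("bottle base",atz("scene",(233,178),.0),"cap",atz("scene",(230,142),.178),atz("top",(236,119),.178), atz("top",(238,148),0))
# rack rail from top crop
t=lambda x,y:unc(x,y,4.4,95,150)
print(atz("top",t(25,178),.14),atz("top",t(738,90),.14))
s=lambda x,y:unc(x,y,5,110,160)
# bars ends/mids
for n,f,L in(("scene",s,[(130,333),(250,308),(360,285),(478,256),(583,231),(700,205)]),("top",t,[(80,272),(258,248),(310,242),(480,220),(535,212),(710,190)])):
  for p in L: print(n,atz(n,f(*p),.123))
go((.444,-.132,.15),80.3)
E
```

```text
t 0.1 pos [0.1541 0.605  0.1897] yaw 75.69 zax [-0.001 -0.002 -1.   ] F [-1.   0.2  0.7] w 0.0869 q [ 1.14  0.53  1.43  0.    1.18 -0.18]
[ 0.451  -0.1315  0.075 ] [ 0.4532 -0.1329  0.075 ]
bottle base [0.7028 0.0991 0.    ] cap [0.7145 0.0962 0.178 ] [0.719  0.0947 0.178 ] [0.6997 0.0967 0.    ]
[0.5543 0.4175 0.14  ] [0.6039 0.0318 0.14  ]
scene [0.5057 0.38   0.123 ]
scene [0.5123 0.3144 0.123 ]
scene [0.5184 0.2537 0.123 ]
scene [0.5278 0.1875 0.123 ]
scene [0.5357 0.1279 0.123 ]
scene [0.5435 0.0607 0.123 ]
top [0.5055 0.3902 0.123 ]
top [0.5188 0.294  0.123 ]
top [0.5221 0.2658 0.123 ]
top [0.5344 0.1732 0.123 ]
top [0.5389 0.1431 0.123 ]
top [0.5513 0.0471 0.123 ]
offset [-64.24  46.3    4.07] rot [-0.02  0.11 -4.61]
```

Call:
drive_tool:
  plan:
    - {"offset":[-10,7,-6],"delta_rot":[0,0,-4.6],"jaw":0}
    - {"offset":[-15,11,-6],"delta_rot":[0,0,-4.6],"jaw":0}
    - {"offset":[-20,15,-6],"delta_rot":[0,0,-4.6],"jaw":0}
    - {"offset":[-25,18,-6],"delta_rot":[0,0,-4.6],"jaw":0}
    - {"offset":[-30,22,-6],"delta_rot":[0,0,-4.6],"jaw":0}
    - {"offset":[-35,25,-6],"delta_rot":[0,0,-4.6],"jaw":0}
    - {"offset":[-40,29,-6],"delta_rot":[0,0,-4.6],"jaw":0}
    - {"offset":[-64,46,-6],"delta_rot":[0,0,-4.6],"jaw":0}

```text
time: 0.77
position: [0.2746, 0.3004, 0.2416]
tool_rot: [0.764, 0.645, 0.0, 0.0]
ft_force: [0.8, -0.5, 0.1]
grip_width: 0.0415
```

```bash
python3 -c "
from h import *
st();go((.446,-.132,.11),80.3)"
```

```text
t 0.77 pos [0.2746 0.3004 0.2416] yaw 80.34 zax [ 0.  0. -1.] F [ 0.8 -0.5  0.1] w 0.0415 q [ 0.55  0.16  1.88 -0.    1.11 -0.85]
offset [-39.75  24.15  13.16] rot [ 0.02 -0.01  0.04]
```

Call:
drive_tool:
  plan:
    - {"offset":[-4,2.4,0],"jaw":0,"delta_rot":[0,0,0]}
    - {"offset":[-8,4.8,0],"jaw":0,"delta_rot":[0,0,0]}
    - {"offset":[-12,7.3,0],"jaw":0,"delta_rot":[0,0,0]}
    - {"offset":[-16,9.7,0],"jaw":0,"delta_rot":[0,0,0]}
    - {"offset":[-20,12,0],"jaw":0,"delta_rot":[0,0,0]}
    - {"offset":[-24,14.6,2],"jaw":0,"delta_rot":[0,0,0]}
    - {"offset":[-28,17,4],"jaw":0,"delta_rot":[0,0,0]}
    - {"offset":[-32,19.4,6],"jaw":0,"delta_rot":[0,0,0]}

```text
time: 1.43
position: [0.395, -0.0036, 0.2006]
tool_rot: [0.765, 0.644, 0.001, 0.001]
ft_force: [1.1, 0.3, -0.2]
grip_width: 0.0008
```

```bash
python3 -c "
from h import *
st();go((.446,-.132,.10),80.3)"
```

```text
t 1.43 pos [ 0.395  -0.0036  0.2006] yaw 80.24 zax [ 0.002 -0.    -1.   ] F [ 1.1  0.3 -0.2] w 0.0008 q [-0.29  0.2   1.96  0.    0.98 -1.69]
offset [-11.79   7.18  10.07] rot [ 0.12  0.01 -0.06]
```

Call:
drive_tool:
  plan:
    - {"offset":[-3,1.8,2],"jaw":0,"delta_rot":[0,0,0]}
    - {"offset":[-6,3.6,4],"jaw":0,"delta_rot":[0,0,0]}
    - {"offset":[-9,5.4,6],"jaw":0,"delta_rot":[0,0,0]}
    - {"offset":[-11.8,7.2,8],"jaw":0,"delta_rot":[0,0,0]}
    - {"offset":[-11.8,7.2,9],"jaw":0,"delta_rot":[0,0,0]}
    - {"offset":[-11.8,7.2,10],"jaw":0,"delta_rot":[0,0,0]}
    - {"offset":[-11.8,7.2,10],"jaw":0,"delta_rot":[0,0,0]}
    - {"offset":[-11.8,7.2,10],"jaw":0,"delta_rot":[0,0,0]}

```text
time: 2.1
position: [0.4445, -0.1295, 0.1]
tool_rot: [0.765, 0.645, -0.0, -0.001]
ft_force: [-0.5, 0.2, 0.7]
grip_width: 0.0007
```

```bash
cat >> h.py <<'E'
def pic(n,name,x0=0,y0=0,x1=512,y1=384,s=1.5):
    im=camera(n)[:,:,::-1][y0:y1,x0:x1];cv2.imwrite(f"pics/{name}.png",cv2.resize(np.ascontiguousarray(im),None,fx=s,fy=s,interpolation=cv2.INTER_CUBIC))
E
python3 -c "
from h import *
st();go((.446,-.132,.062),80.3);pic('scene','p1',260,120,390,250,4.5)"
```

```text
t 2.1 pos [ 0.4445 -0.1295  0.1   ] yaw 80.27 zax [-0.002  0.001 -1.   ] F [-0.5  0.2  0.7] w 0.0007 q [-0.53  0.46  1.92  0.    0.76 -1.93]
offset [-0.23  0.19  3.8 ] rot [-0.13 -0.05 -0.03]
```

View pics/p1.png

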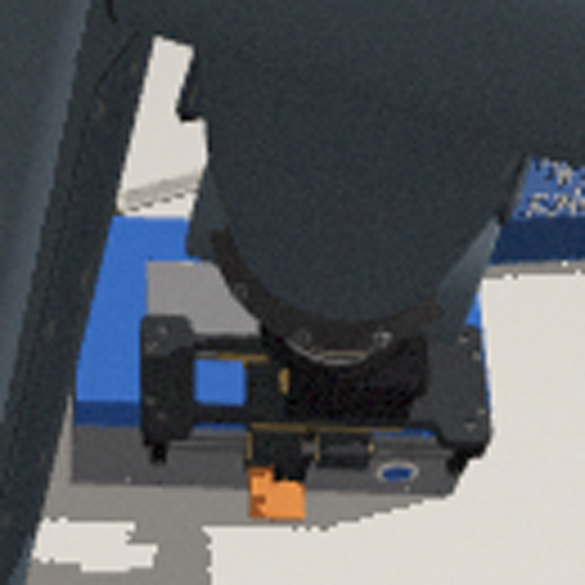

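Call:
drive_tool:
  plan:
    - {"offset":[-0.2,0.0,1],"jaw":0,"delta_rot":[0,0,0]}
    - {"offset":[-0.2,0.0,2],"jaw":0,"delta_rot":[0,0,0]}
    - {"offset":[-0.2,0.0,2.4],"jaw":0,"delta_rot":[0,0,0]}
    - {"offset":[-0.2,0.0,2.7],"jaw":0,"delta_rot":[0,0,0]}
    - {"offset":[-0.2,0.0,3],"jaw":0,"delta_rot":[0,0,0]}
    - {"offset":[-0.2,0,3.3],"jaw":0,"delta_rot":[0,0,0]}
    - {"offset":[-0.2,0,3.6],"jaw":0,"delta_rot":[0,0,0]}
    - {"offset":[-0.2,0,3.6],"jaw":0,"delta_rot":[0,0,0]}

```text
time: 2.82
position: [0.4448, -0.1316, 0.0644]
tool_rot: [0.764, 0.645, -0.0, -0.0]
ft_force: [-0.0, -0.2, -0.1]
grip_width: 0.0003
```

```bash
python3 -c "
from h import *
st();pic('scene','p2',260,80,390,250,3.5)"
```

```text
t 2.82 pos [ 0.4448 -0.1316  0.0644] yaw 80.29 zax [-0.  0. -1.] F [-0.  -0.2 -0.1] w 0.0003 q [-0.53  0.53  1.94 -0.    0.66 -1.93]
```

View pics/p2.png

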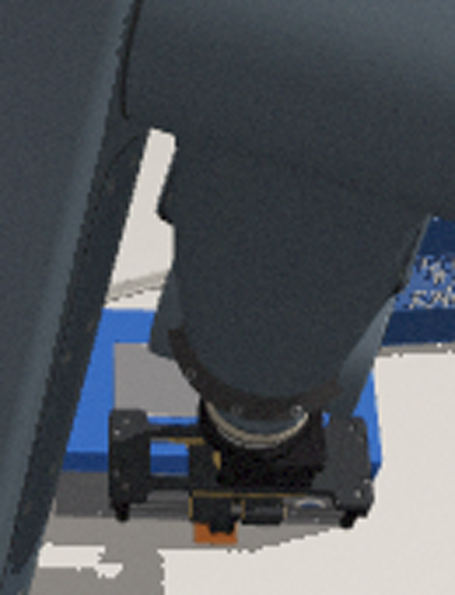

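Call:
drive_tool:
  plan:
    - {"offset":[0,0,0.2],"jaw":0,"delta_rot":[0,0,0]}
    - {"offset":[0,0,0.3],"jaw":0,"delta_rot":[0,0,0]}
    - {"offset":[0,0,0.4],"jaw":0,"delta_rot":[0,0,0]}
    - {"offset":[0,0,0.4],"jaw":0,"delta_rot":[0,0,0]}
    - {"offset":[0,0,0.4],"jaw":0,"delta_rot":[0,0,0]}
    - {"offset":[0,0,0.4],"jaw":0,"delta_rot":[0,0,0]}
    - {"offset":[0,0,0.4],"jaw":0,"delta_rot":[0,0,0]}
    - {"offset":[0,0,0.4],"jaw":0,"delta_rot":[0,0,0]}

```text
time: 3.53
position: [0.445, -0.1318, 0.0606]
tool_rot: [0.764, 0.645, 0.0, 0.0]
ft_force: [0.5, -0.2, -0.5]
grip_width: 0.0005
```

```bash
python3 -c "
from h import *
st();pic('top','p3',270,100,400,250,4)"
```

```text
t 3.53 pos [ 0.445  -0.1318  0.0606] yaw 80.28 zax [ 0. -0. -1.] F [ 0.5 -0.2 -0.5] w 0.0005 q [-0.53  0.54  1.95 -0.    0.65 -1.93]
```

View pics/p3.png

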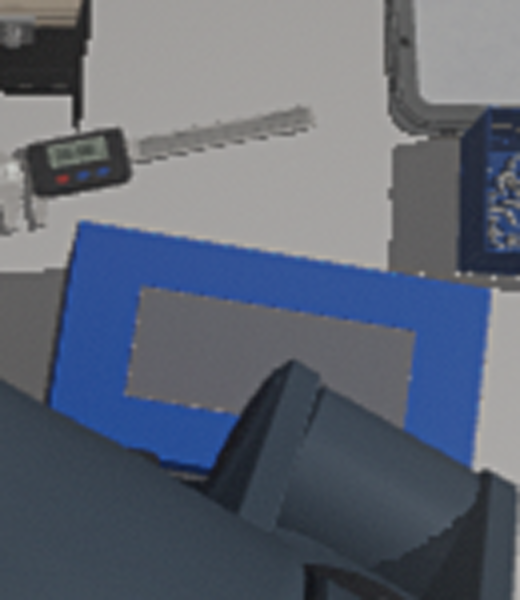

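```bash
python3 -c "
from h import *
st();pic('scene','p4',300,200,340,250,14)
f=lambda X:(proj('scene',np.array(X))-[300,200]+.5)*14
print(f([.445,-.1318,.0606]),f([.452,-.132,.075]),f([.436,-.132,.075]))"
```

```text
t 3.58 pos [ 0.445  -0.1318  0.0606] yaw 80.29 zax [ 0. -0. -1.] F [-0.1  0.7 -0.8] w 0.0004 q [-0.53  0.54  1.95 -0.    0.65 -1.93]
[300.7538 470.3882] [303.5366 409.4818] [319.9764 480.9795]
```

View pics/p4.png

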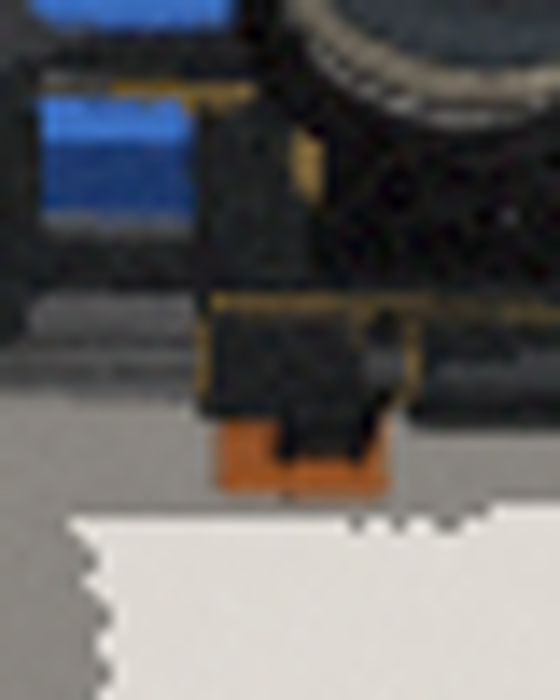

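Call:
drive_tool:
  plan:
    - {"offset":[0,0,0.1],"jaw":0,"delta_rot":[0,0,0]}
    - {"offset":[0,0,0.2],"jaw":0,"delta_rot":[0,0,0]}
    - {"offset":[0,0,0.3],"jaw":0,"delta_rot":[0,0,0]}
    - {"offset":[0,0,0.4],"jaw":0,"delta_rot":[0,0,0]}
    - {"offset":[0,0,0.5],"jaw":0,"delta_rot":[0,0,0]}
    - {"offset":[0,0,0.5],"jaw":0,"delta_rot":[0,0,0]}
    - {"offset":[0,0,0.5],"jaw":0,"delta_rot":[0,0,0]}
    - {"offset":[0,0,0.5],"jaw":0,"delta_rot":[0,0,0]}

```text
time: 4.3
position: [0.4449, -0.1318, 0.0556]
tool_rot: [0.764, 0.645, -0.0, -0.0]
ft_force: [-0.1, -0.5, -0.4]
grip_width: 0.0003
```

```bash
python3 -c "
from h import *
st();pic('scene','p5',300,200,340,250,14)"
```

```text
t 4.3 pos [ 0.4449 -0.1318  0.0556] yaw 80.29 zax [-0.  0. -1.] F [-0.1 -0.5 -0.4] w 0.0003 q [-0.53  0.55  1.95 -0.    0.64 -1.93]
```

View pics/p5.png

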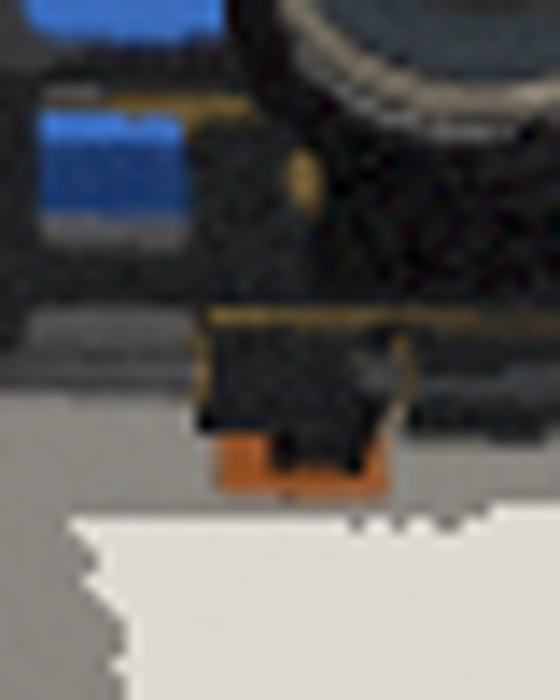

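Call:
drive_tool:
  plan:
    - {"offset":[0,0,-2],"jaw":0,"delta_rot":[0,0,0]}
    - {"offset":[0,0,-4],"jaw":0,"delta_rot":[0,0,0]}
    - {"offset":[0,0,-6],"jaw":2,"delta_rot":[0,0,0]}
    - {"offset":[3,-1,-8],"jaw":2,"delta_rot":[0,0,0]}
    - {"offset":[6,-2,-8],"jaw":2,"delta_rot":[0,0,0]}
    - {"offset":[9,-3,-8],"jaw":2,"delta_rot":[0,0,0]}
    - {"offset":[12,-4,-8],"jaw":2,"delta_rot":[0,0,0]}
    - {"offset":[12,-4,-8],"jaw":2,"delta_rot":[0,0,0]}

```text
time: 5.02
position: [0.4224, -0.0021, 0.1356]
tool_rot: [0.763, 0.646, -0.001, -0.002]
ft_force: [-0.9, -0.6, -0.3]
grip_width: 0.0197
```

```bash
python3 -c "
from h import *
o=st();pic('scene','p6',220,150,380,270,5);pic('top','p7',220,150,380,270,5)
for n in('scene','top'):print((proj(n,o['position'])-[220,150]+.5)*5)"
```

```text
t 5.02 pos [ 0.4224 -0.0021  0.1356] yaw 80.52 zax [-0.004  0.003 -1.   ] F [-0.9 -0.6 -0.3] w 0.0197 q [-0.27  0.35  1.98  0.    0.81 -1.68]
[294.3919 427.3328]
[287.1741 482.954 ]
```

View pics/p6.png

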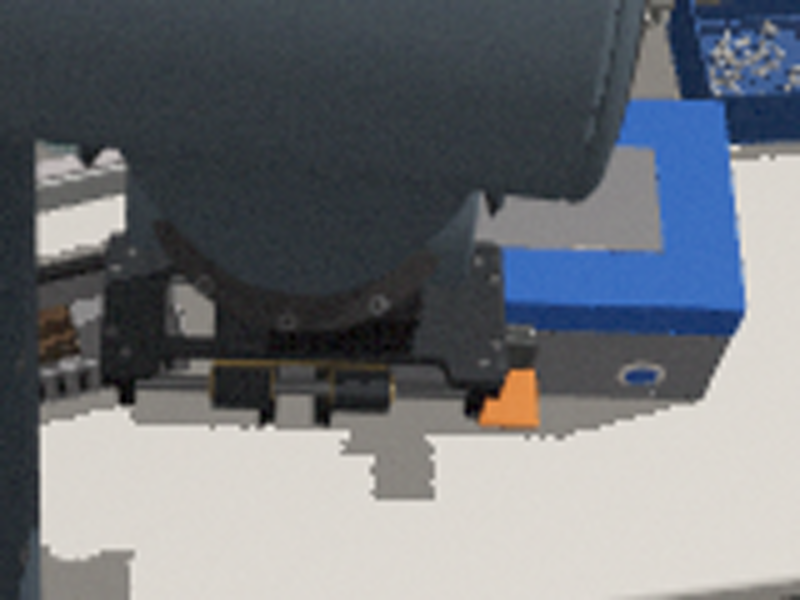

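View pics/p7.png

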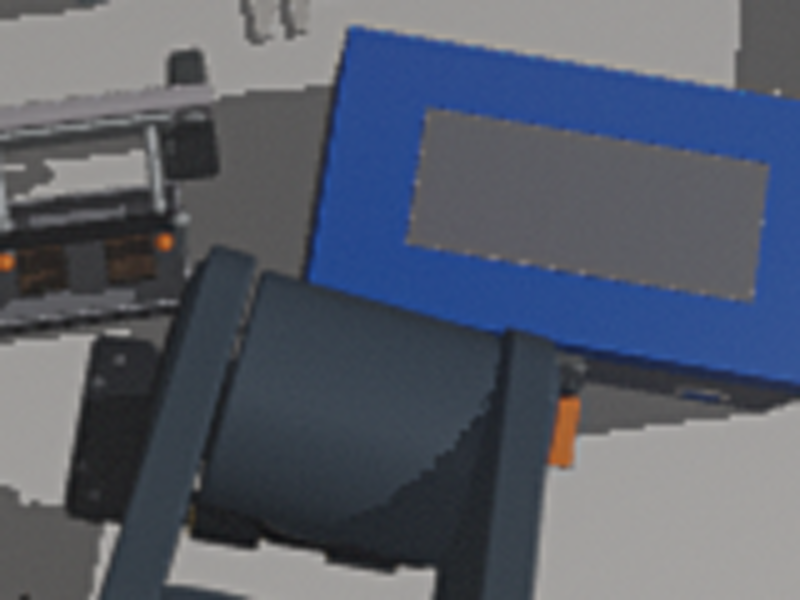

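Call:
drive_tool:
  plan:
    - {"offset":[-3,1,0],"jaw":0,"delta_rot":[0,0,0]}
    - {"offset":[-6,2,0],"jaw":0,"delta_rot":[0,0,0]}
    - {"offset":[-9,3,0],"jaw":0,"delta_rot":[0,0,0]}
    - {"offset":[-13,4,2],"jaw":0,"delta_rot":[0,0,0]}
    - {"offset":[-13.1,4,4],"jaw":0,"delta_rot":[0,0,0]}
    - {"offset":[-13.1,4,6],"jaw":0,"delta_rot":[0,0,0]}
    - {"offset":[-13.1,4,7],"jaw":0,"delta_rot":[0,0,0]}
    - {"offset":[-13.1,4,7],"jaw":0,"delta_rot":[0,0,0]}

```text
time: 5.78
position: [0.4418, -0.1439, 0.0635]
tool_rot: [0.765, 0.644, -0.001, -0.002]
ft_force: [-0.6, 0.6, -0.0]
grip_width: 0.0004
```

```bash
python3 -c "
from h import *
o=st();go((.446,-.132,.056),80.3)"
```

```text
t 5.78 pos [ 0.4418 -0.1439  0.0635] yaw 80.12 zax [-0.004  0.002 -1.   ] F [-0.6  0.6 -0. ] w 0.0004 q [-0.56  0.54  1.94 -0.    0.67 -1.95]
offset [1.24 0.21 0.75] rot [-0.22 -0.08 -0.18]
```

Call:
drive_tool:
  plan:
    - {"offset":[1.2,0.2,0],"jaw":0,"delta_rot":[0,0,0]}
    - {"offset":[1.2,0.2,0.5],"jaw":0,"delta_rot":[0,0,0]}
    - {"offset":[1.2,0.2,0.8],"jaw":0,"delta_rot":[0,0,0]}
    - {"offset":[1.2,0.2,1.0],"jaw":0,"delta_rot":[0,0,0]}
    - {"offset":[1.2,0.2,1.2],"jaw":0,"delta_rot":[0,0,0]}
    - {"offset":[1.2,0.2,1.3],"jaw":0,"delta_rot":[0,0,0]}
    - {"offset":[1.2,0.2,1.3],"jaw":0,"delta_rot":[0,0,0]}
    - {"offset":[1.2,0.2,1.3],"jaw":0,"delta_rot":[0,0,0]}

```text
time: 6.45
position: [0.4471, -0.1313, 0.0527]
tool_rot: [0.764, 0.645, -0.0, 0.0]
ft_force: [0.6, 0.0, -0.1]
grip_width: 0.0009
```

Call:
drive_tool:
  plan:
    - {"offset":[0,0,0.1],"jaw":0,"delta_rot":[0,0,0]}
    - {"offset":[0,0,0.2],"jaw":0,"delta_rot":[0,0,0]}
    - {"offset":[0,0,0.3],"jaw":0,"delta_rot":[0,0,0]}
    - {"offset":[0,0,0.4],"jaw":0,"delta_rot":[0,0,0]}
    - {"offset":[0,0,0.5],"jaw":0,"delta_rot":[0,0,0]}
    - {"offset":[0,0,0.5],"jaw":0,"delta_rot":[0,0,0]}
    - {"offset":[0,0,0.5],"jaw":0,"delta_rot":[0,0,0]}
    - {"offset":[0,0,0.5],"jaw":0,"delta_rot":[0,0,0]}

```text
time: 7.12
position: [0.4471, -0.1311, 0.0476]
tool_rot: [0.764, 0.645, -0.0, -0.0]
ft_force: [-0.1, 0.4, 0.8]
grip_width: 0.0002
```

```bash
python3 -c "
from h import *
o=st();pic('scene','p8',300,200,340,250,14)
f=lambda X:(proj('scene',np.array(X))-[300,200]+.5)*14
print(f(o['position']))"
```

```text
t 7.12 pos [ 0.4471 -0.1311  0.0476] yaw 80.29 zax [-0.  0. -1.] F [-0.1  0.4  0.8] w 0.0002 q [-0.53  0.57  1.95 -0.    0.62 -1.93]
[287.4731 487.8867]
```

View pics/p8.png

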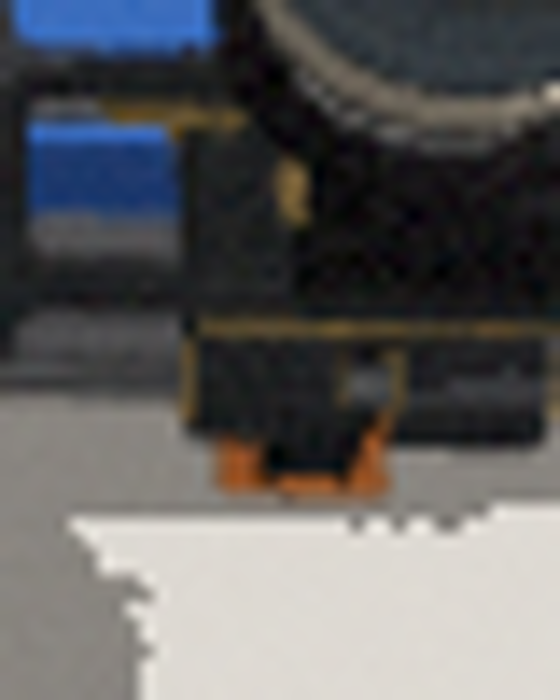

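Call:
drive_tool:
  plan:
    - {"offset":[0,0,0.1],"jaw":0,"delta_rot":[0,0,0]}
    - {"offset":[0,0,0.2],"jaw":0,"delta_rot":[0,0,0]}
    - {"offset":[0,0,0.3],"jaw":0,"delta_rot":[0,0,0]}
    - {"offset":[0,0,0.4],"jaw":0,"delta_rot":[0,0,0]}
    - {"offset":[0,0,0.5],"jaw":0,"delta_rot":[0,0,0]}
    - {"offset":[0,0,0.5],"jaw":0,"delta_rot":[0,0,0]}
    - {"offset":[0,0,0.5],"jaw":0,"delta_rot":[0,0,0]}
    - {"offset":[0,0,0.5],"jaw":0,"delta_rot":[0,0,0]}

```text
time: 7.83
position: [0.4469, -0.1311, 0.0426]
tool_rot: [0.764, 0.645, -0.0, -0.0]
ft_force: [-0.4, 0.1, 1.5]
grip_width: 0.0003
```

```bash
python3 -c "
from h import *
o=st();pic('scene','p9',300,200,340,250,14)"
```

```text
t 7.83 pos [ 0.4469 -0.1311  0.0426] yaw 80.29 zax [-0.  0. -1.] F [-0.4  0.1  1.5] w 0.0003 q [-0.53  0.58  1.95 -0.    0.61 -1.93]
```

View pics/p9.png

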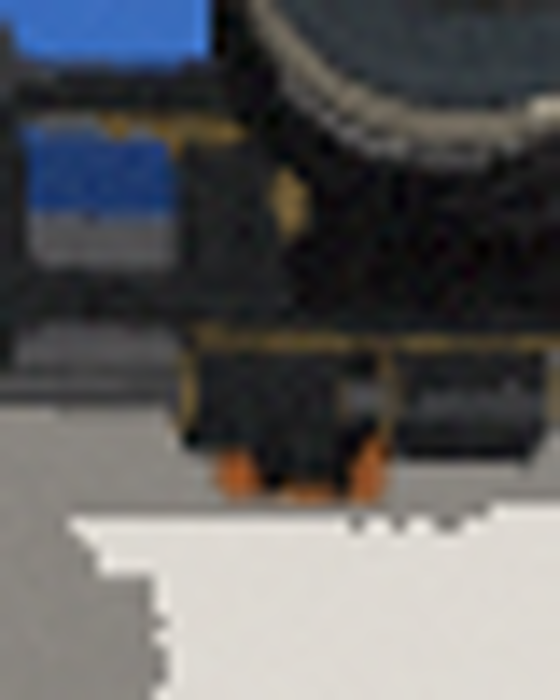

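Call:
drive_tool:
  plan:
    - {"offset":[0,0,0.1],"jaw":0,"delta_rot":[0,0,0]}
    - {"offset":[0,0,0.2],"jaw":0,"delta_rot":[0,0,0]}
    - {"offset":[0,0,0.3],"jaw":0,"delta_rot":[0,0,0]}
    - {"offset":[0,0,0.4],"jaw":0,"delta_rot":[0,0,0]}
    - {"offset":[0,0,0.5],"jaw":0,"delta_rot":[0,0,0]}
    - {"offset":[0,0,0.5],"jaw":0,"delta_rot":[0,0,0]}
    - {"offset":[0,0,0.5],"jaw":0,"delta_rot":[0,0,0]}
    - {"offset":[0,0,0.5],"jaw":0,"delta_rot":[0,0,0]}

```text
time: 8.55
position: [0.4464, -0.1309, 0.0375]
tool_rot: [0.764, 0.645, -0.0, -0.001]
ft_force: [-4.4, -0.6, 4.9]
grip_width: 0.0005
```

```bash
python3 -c "
from h import *
o=st();pic('scene','p10',260,120,390,250,4.5)"
```

```text
t 8.55 pos [ 0.4464 -0.1309  0.0375] yaw 80.29 zax [-0.001  0.001 -1.   ] F [-4.4 -0.6  4.9] w 0.0005 q [-0.53  0.59  1.96 -0.    0.6  -1.93]
```

View pics/p10.png

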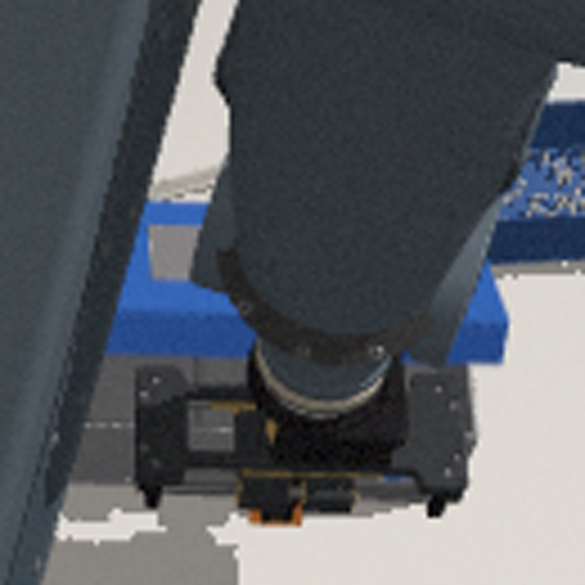

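Call:
drive_tool:
  plan:
    - {"offset":[0,-1.5,0],"jaw":0,"delta_rot":[0,0,0]}
    - {"offset":[0,-3,0],"jaw":0,"delta_rot":[0,0,0]}
    - {"offset":[0,-4.5,-1],"jaw":0,"delta_rot":[0,0,0]}
    - {"offset":[0,-6,-3],"jaw":0,"delta_rot":[0,0,0]}
    - {"offset":[0,-6,-5],"jaw":0,"delta_rot":[0,0,0]}
    - {"offset":[0,-6,-8],"jaw":0,"delta_rot":[0,0,0]}
    - {"offset":[0,-6,-11],"jaw":0,"delta_rot":[0,0,0]}
    - {"offset":[0,-6,-14],"jaw":0,"delta_rot":[0,0,0]}

```text
time: 9.27
position: [0.3892, -0.1214, 0.1791]
tool_rot: [0.765, 0.645, 0.001, 0.001]
ft_force: [0.7, -1.1, -0.7]
grip_width: 0.0005
```

```bash
python3 -c "
from h import *
o=st();pic('scene','p11',200,60,400,260,3);pic('top','p12',200,60,400,260,3)"
```

```text
t 9.27 pos [ 0.3892 -0.1214  0.1791] yaw 80.26 zax [ 0.003 -0.001 -1.   ] F [ 0.7 -1.1 -0.7] w 0.0005 q [-0.58  0.25  1.96  0.    0.92 -1.98]
```

View pics/p11.png

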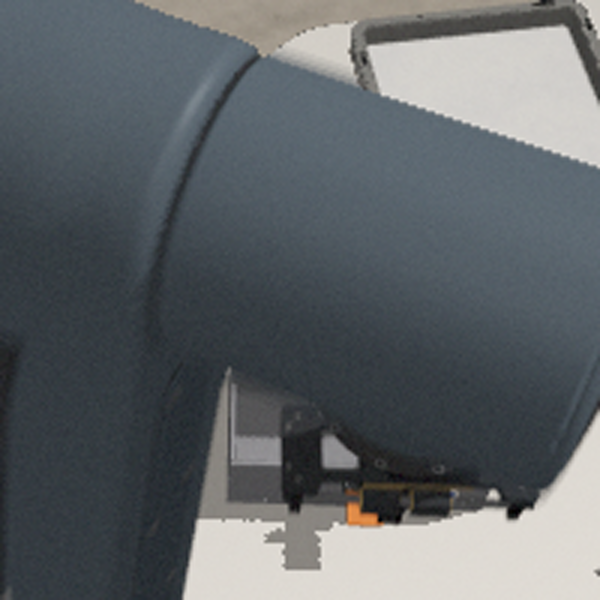

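View pics/p12.png

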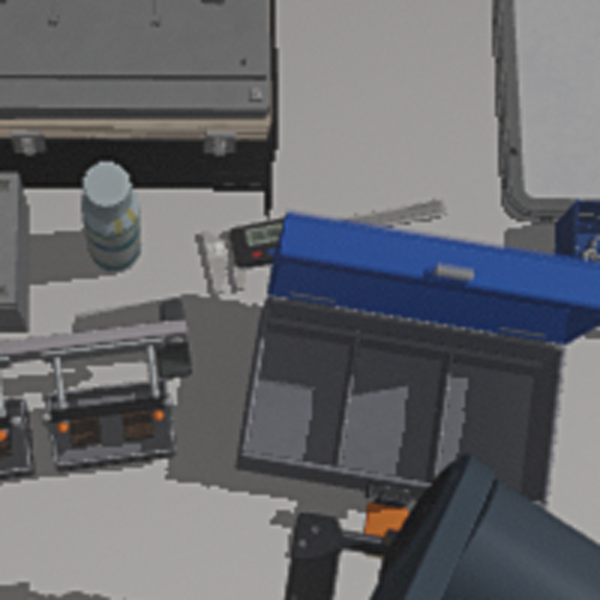

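```bash
python3 -c "
from h import *
go((.43,.08,.22),7.3)"
```

```text
offset [20.67  0.3  -3.92] rot [ 0.83 -0.24 72.99]
```

Call:
drive_tool:
  plan:
    - {"offset":[2.5,0,-1],"jaw":4,"delta_rot":[0,0,7]}
    - {"offset":[5,0,-2],"jaw":4,"delta_rot":[0,0,14]}
    - {"offset":[7.5,0,-3],"jaw":4,"delta_rot":[0,0,21]}
    - {"offset":[10,0,-4],"jaw":4,"delta_rot":[0,0,28]}
    - {"offset":[12.5,0.2,-4],"jaw":4,"delta_rot":[0,0,35]}
    - {"offset":[15,0.2,-4],"jaw":4,"delta_rot":[0,0,42]}
    - {"offset":[17.5,0.3,-4],"jaw":4,"delta_rot":[0,0,49]}
    - {"offset":[20.6,0.3,-4],"jaw":4,"delta_rot":[0,0,56]}

```text
time: 10.03
position: [0.4264, 0.0799, 0.217]
tool_rot: [0.977, 0.215, 0.001, 0.0]
ft_force: [0.5, -0.5, -0.1]
grip_width: 0.0381
```

```bash
python3 -c "
from h import *
st();go((.545,.095,.19),7.3)"
```

```text
t 10.03 pos [0.4264 0.0799 0.217 ] yaw 24.77 zax [ 0.002  0.    -1.   ] F [ 0.5 -0.5 -0.1] w 0.0381 q [-0.07  0.23  1.86  0.    1.05 -0.51]
offset [11.4   3.6   2.72] rot [ 0.01 -0.11 17.47]
```

Call:
drive_tool:
  plan:
    - {"offset":[2,0.6,0],"jaw":4,"delta_rot":[0,0,6]}
    - {"offset":[4,1.2,0],"jaw":4,"delta_rot":[0,0,12]}
    - {"offset":[6,1.9,0],"jaw":4,"delta_rot":[0,0,17.5]}
    - {"offset":[8,2.5,0.5],"jaw":4,"delta_rot":[0,0,17.5]}
    - {"offset":[10,3.1,1],"jaw":4,"delta_rot":[0,0,17.5]}
    - {"offset":[11.4,3.6,1.5],"jaw":4,"delta_rot":[0,0,17.5]}
    - {"offset":[11.4,3.6,2],"jaw":4,"delta_rot":[0,0,17.5]}
    - {"offset":[11.4,3.6,2],"jaw":4,"delta_rot":[0,0,17.5]}

```text
time: 10.7
position: [0.5431, 0.0948, 0.1953]
tool_rot: [0.998, 0.067, -0.002, -0.0]
ft_force: [-0.6, -1.0, 0.1]
grip_width: 0.0402
```

```bash
python3 -c "
from h import *
o=st();pic('scene','p13',180,120,300,240,5);pic('top','p14',180,120,300,240,5)
for n in('scene','top'):
  for p in(o['position'],[.545,.095,.123]):print(n,(proj(n,np.array(p))-[180,120]+.5)*5)"
```

```text
t 10.7 pos [0.5431 0.0948 0.1953] yaw 7.66 zax [-0.003  0.    -1.   ] F [-0.6 -1.   0.1] w 0.0402 q [-0.03  0.42  1.61  0.    1.11 -0.16]
scene [284.154  347.9748]
scene [289.9834 410.2865]
top [276.8868 355.6353]
top [283.3085 379.2315]
```

View pics/p13.png

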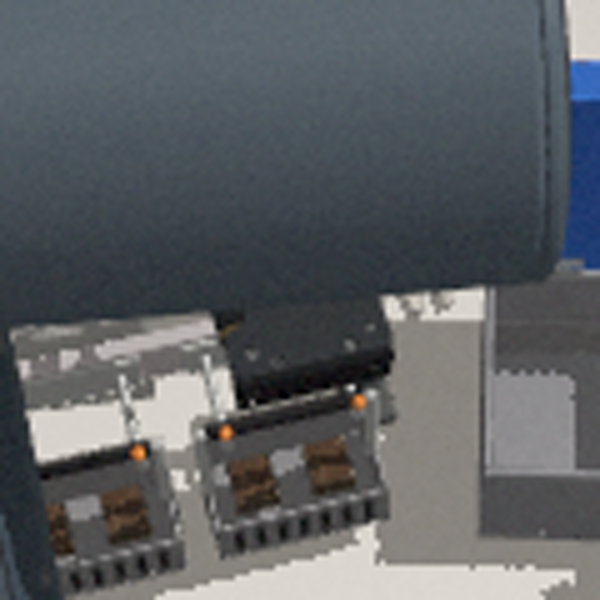

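View pics/p14.png

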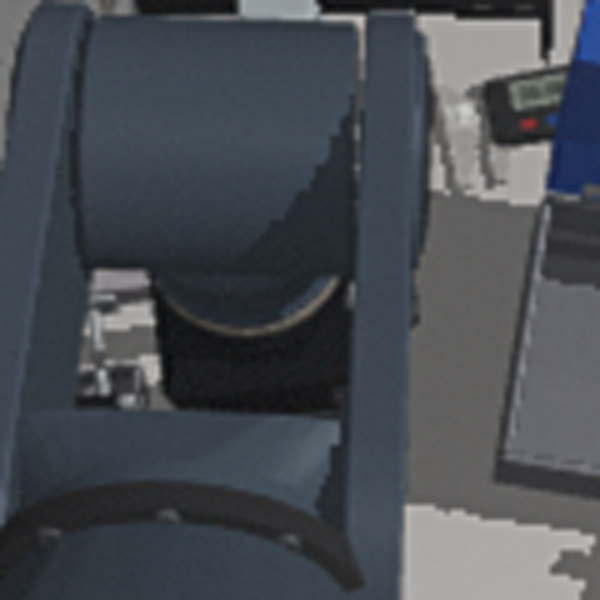

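```bash
python3 -c "
from h import *
o=get_obs();M=R.from_quat(o['tool_rot']).as_matrix()
for h in(.05,.07,.09,.1):
  print(h,[((proj('scene',o['position']+M@np.array([sx*.095,sy*.0375,-h]))-[180,120]+.5)*5).round(0) for sx in(-1,1) for sy in(-1,1)])"
```

```text
0.05 [array([250., 475.]), array([399., 439.]), array([169., 168.]), array([306., 138.])]
0.07 [array([248., 456.]), array([399., 419.]), array([165., 146.]), array([304., 115.])]
0.09 [array([245., 436.]), array([398., 399.]), array([161., 123.]), array([303.,  92.])]
0.1 [array([243., 426.]), array([398., 389.]), array([159., 111.]), array([302.,  80.])]
```

Call:
drive_tool:
  plan:
    - {"offset":[0.1,0,2],"jaw":4,"delta_rot":[0,0,0]}
    - {"offset":[0.1,0,4],"jaw":4,"delta_rot":[0,0,0]}
    - {"offset":[0.1,0,6],"jaw":4,"delta_rot":[0,0,0]}
    - {"offset":[0.1,0,8],"jaw":4,"delta_rot":[0,0,0]}
    - {"offset":[0.1,0,9],"jaw":4,"delta_rot":[0,0,0]}
    - {"offset":[0.1,0,10],"jaw":4,"delta_rot":[0,0,0]}
    - {"offset":[0.1,0,11],"jaw":4,"delta_rot":[0,0,0]}
    - {"offset":[0.1,0,11],"jaw":4,"delta_rot":[0,0,0]}

```text
time: 11.47
position: [0.5436, 0.0946, 0.0864]
tool_rot: [0.998, 0.067, -0.001, -0.0]
ft_force: [-1.2, 0.5, 0.1]
grip_width: 0.0402
```

```bash
python3 -c "
from h import *
o=st();pic('scene','p15',180,120,300,240,5);go((.545,.095,.085),7.3)"
```

```text
t 11.47 pos [0.5436 0.0946 0.0864] yaw 7.64 zax [-0.002  0.    -1.   ] F [-1.2  0.5  0.1] w 0.0402 q [-0.03  0.58  1.71  0.    0.86 -0.16]
offset [ 0.08 -0.03  0.22] rot [-0.01  0.06  0.35]
```

View pics/p15.png

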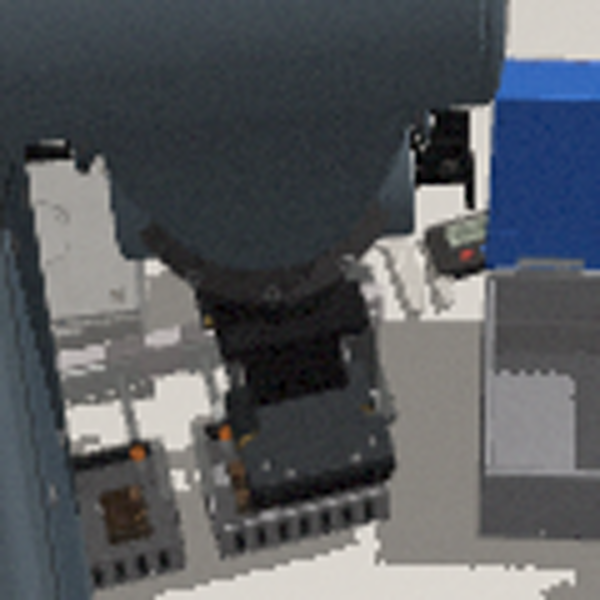

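Call:
drive_tool:
  plan:
    - {"offset":[0.1,0,0.1],"jaw":4,"delta_rot":[0,0,0]}
    - {"offset":[0.1,0,0.1],"jaw":2,"delta_rot":[0,0,0]}
    - {"offset":[0.1,0,0.1],"jaw":1.5,"delta_rot":[0,0,0]}
    - {"offset":[0.1,0,0.1],"jaw":0.5,"delta_rot":[0,0,0]}
    - {"offset":[0.1,0,0.1],"jaw":0.3,"delta_rot":[0,0,0]}
    - {"offset":[0.1,0,0.1],"jaw":0.3,"delta_rot":[0,0,0]}
    - {"offset":[0.1,0,0.1],"jaw":0.3,"delta_rot":[0,0,0]}
    - {"offset":[0.1,0,0.1],"jaw":0.3,"delta_rot":[0,0,0]}
  squeeze: 5

```text
time: 12.18
position: [0.5451, 0.0947, 0.0867]
tool_rot: [0.998, 0.067, -0.001, 0.0]
ft_force: [-1.6, 0.3, 1.4]
grip_width: 0.0091
```

Call:
drive_tool:
  plan:
    - {"offset":[0,0,0],"jaw":2.5,"delta_rot":[0,0,0]}
    - {"offset":[0,0,0],"jaw":2.5,"delta_rot":[0,0,0]}
    - {"offset":[0,0,0.4],"jaw":2.5,"delta_rot":[0,0,0]}
    - {"offset":[0,0,0.8],"jaw":2.5,"delta_rot":[0,0,0]}
    - {"offset":[0,0,1.1],"jaw":2.5,"delta_rot":[0,0,0]}
    - {"offset":[0,0,1.1],"jaw":0.3,"delta_rot":[0,0,0]}
    - {"offset":[0,0,1.1],"jaw":0.3,"delta_rot":[0,0,0]}
    - {"offset":[0,0,1.1],"jaw":0.3,"delta_rot":[0,0,0]}
  squeeze: 35

```text
time: 12.85
position: [0.5458, 0.0948, 0.0755]
tool_rot: [0.998, 0.067, -0.0, -0.0]
ft_force: [-0.5, -0.8, -0.5]
grip_width: 0.0121
```

Call:
drive_tool:
  plan:
    - {"offset":[0,0,0],"jaw":0.3,"delta_rot":[0,0,0]}
    - {"offset":[0,0,0],"jaw":0.3,"delta_rot":[0,0,0]}
    - {"offset":[0,0,0],"jaw":0.3,"delta_rot":[0,0,0]}
    - {"offset":[0,0,0],"jaw":0.3,"delta_rot":[0,0,0]}
    - {"offset":[0,0,0],"jaw":0.3,"delta_rot":[0,0,0]}
    - {"offset":[0,0,0],"jaw":0.3,"delta_rot":[0,0,0]}
    - {"offset":[0,0,0],"jaw":0.3,"delta_rot":[0,0,0]}
    - {"offset":[0,0,0],"jaw":0.3,"delta_rot":[0,0,0]}

```text
time: 13.52
position: [0.5451, 0.0947, 0.0755]
tool_rot: [0.998, 0.067, -0.001, -0.0]
ft_force: [-3.0, -0.7, 1.3]
grip_width: 0.009
```

Call:
drive_tool:
  plan:
    - {"offset":[-0.1,0,-0.3],"jaw":0.3,"delta_rot":[0,0,0]}
    - {"offset":[-0.1,0,-0.7],"jaw":0.3,"delta_rot":[0,0,0]}
    - {"offset":[-0.1,0,-1.2],"jaw":0.3,"delta_rot":[0,0,0]}
    - {"offset":[-0.1,0,-1.8],"jaw":0.3,"delta_rot":[0,0,0]}
    - {"offset":[-0.1,0,-2.4],"jaw":0.3,"delta_rot":[0,0,0]}
    - {"offset":[-0.1,0,-3.0],"jaw":0.3,"delta_rot":[0,0,0]}
    - {"offset":[-0.1,0,-3.5],"jaw":0.3,"delta_rot":[0,0,0]}
    - {"offset":[-0.1,0,-3.9],"jaw":0.3,"delta_rot":[0,0,0]}

```text
time: 14.18
position: [0.5452, 0.0946, 0.1156]
tool_rot: [0.998, 0.067, 0.001, 0.0]
ft_force: [0.5, 0.1, -2.9]
grip_width: 0.0087
```

Call:
drive_tool:
  plan:
    - {"offset":[0,0,0],"jaw":0.3,"delta_rot":[0,0,0]}
    - {"offset":[0,0,0],"jaw":0.3,"delta_rot":[0,0,0]}
    - {"offset":[0,0,0],"jaw":0.3,"delta_rot":[0,0,0]}
    - {"offset":[0,0,0],"jaw":0.3,"delta_rot":[0,0,0]}
    - {"offset":[0,0,0],"jaw":0.3,"delta_rot":[0,0,0]}
    - {"offset":[0,0,0],"jaw":0.3,"delta_rot":[0,0,0]}
    - {"offset":[0,0,0],"jaw":0.3,"delta_rot":[0,0,0]}
    - {"offset":[0,0,0],"jaw":0.3,"delta_rot":[0,0,0]}

```text
time: 14.85
position: [0.5447, 0.0946, 0.1145]
tool_rot: [0.998, 0.067, -0.0, -0.0]
ft_force: [0.1, -0.4, -3.0]
grip_width: 0.0092
```

```bash
python3 -c "
from h import *
o=st();pic('scene','p16',180,120,300,240,5)"
```

```text
t 14.85 pos [0.5447 0.0946 0.1145] yaw 7.65 zax [-0. -0. -1.] F [ 0.1 -0.4 -3. ] w 0.0092 q [-0.03  0.53  1.69 -0.    0.92 -0.16]
```

View pics/p16.png

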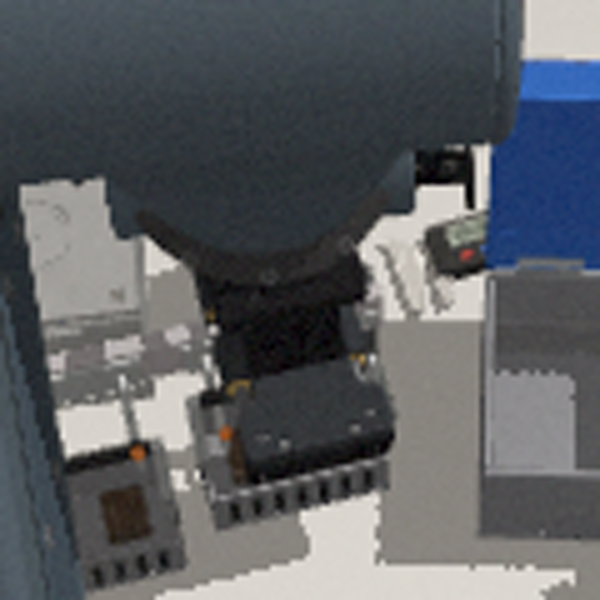

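Call:
drive_tool:
  plan:
    - {"offset":[-0.5,0,0],"jaw":0.3,"delta_rot":[0,0,0]}
    - {"offset":[-1.3,0,0],"jaw":0.3,"delta_rot":[0,0,0]}
    - {"offset":[-2.4,0,0],"jaw":0.3,"delta_rot":[0,0,0]}
    - {"offset":[-3.7,0,0],"jaw":0.3,"delta_rot":[0,0,0]}
    - {"offset":[-5.0,0,0],"jaw":0.3,"delta_rot":[0,0,0]}
    - {"offset":[-6.3,0,0],"jaw":0.3,"delta_rot":[0,0,0]}
    - {"offset":[-7.5,0,-0.3],"jaw":0.3,"delta_rot":[0,0,0]}
    - {"offset":[-8.5,0,-1],"jaw":0.3,"delta_rot":[0,0,0]}

```text
time: 15.57
position: [0.4575, 0.0833, 0.1241]
tool_rot: [0.998, 0.067, -0.002, -0.0]
ft_force: [0.4, 0.8, -3.6]
grip_width: 0.0089
```

Call:
drive_tool:
  plan:
    - {"offset":[-0.7,0,-1],"jaw":0.3,"delta_rot":[0,0,0]}
    - {"offset":[-1.3,0,-2],"jaw":0.3,"delta_rot":[0,0,0]}
    - {"offset":[-1.6,0,-3],"jaw":0.3,"delta_rot":[0,0,0]}
    - {"offset":[-1.6,0,-4],"jaw":0.3,"delta_rot":[0,0,0]}
    - {"offset":[-1.6,0,-5],"jaw":0.3,"delta_rot":[0,0,0]}
    - {"offset":[-1.6,0,-6],"jaw":0.3,"delta_rot":[0,0,0]}
    - {"offset":[-1.6,0,-7],"jaw":0.3,"delta_rot":[0,0,0]}
    - {"offset":[-1.6,0,-7.5],"jaw":0.3,"delta_rot":[0,0,0]}

```text
time: 16.23
position: [0.4457, 0.0811, 0.2015]
tool_rot: [0.998, 0.067, 0.002, 0.0]
ft_force: [0.5, -0.2, -2.6]
grip_width: 0.0087
```

```bash
python3 -c "
from h import *
o=st();pic('scene','p17',100,80,400,280,2.6);pic('top','p18',100,80,400,280,2.6)"
```

```text
t 16.23 pos [0.4457 0.0811 0.2015] yaw 7.65 zax [ 0.004 -0.    -1.   ] F [ 0.5 -0.2 -2.6] w 0.0087 q [-0.07  0.28  1.84  0.    1.02 -0.2 ]
```

View pics/p17.png

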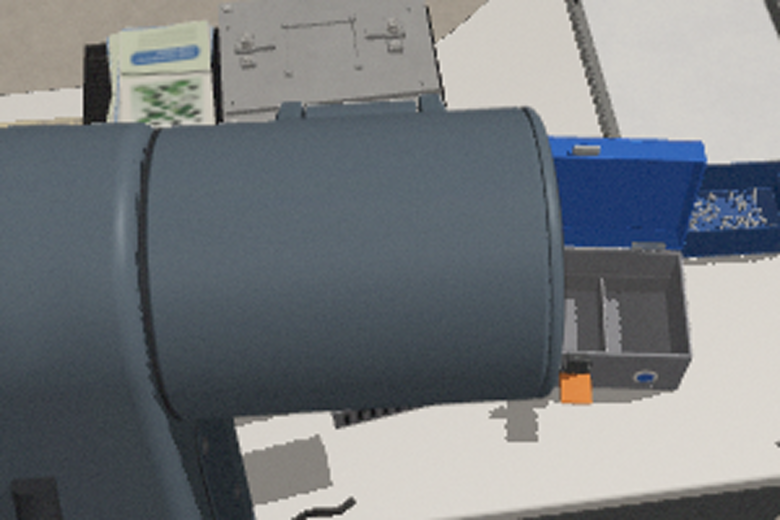

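View pics/p18.png

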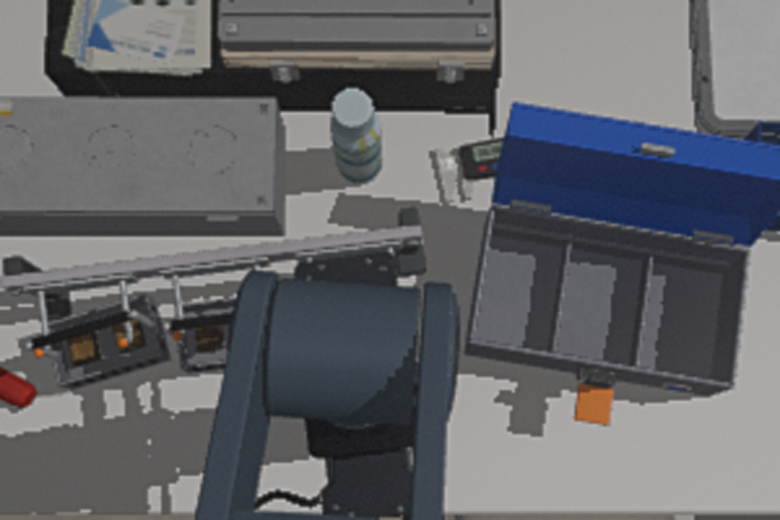

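```bash
python3 -c "
from h import *
pic('top','p19',272,110,402,245,6);pic('top','p20',95,150,275,240,4.4)"
```

```text
(no output)
```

View pics/p19.png

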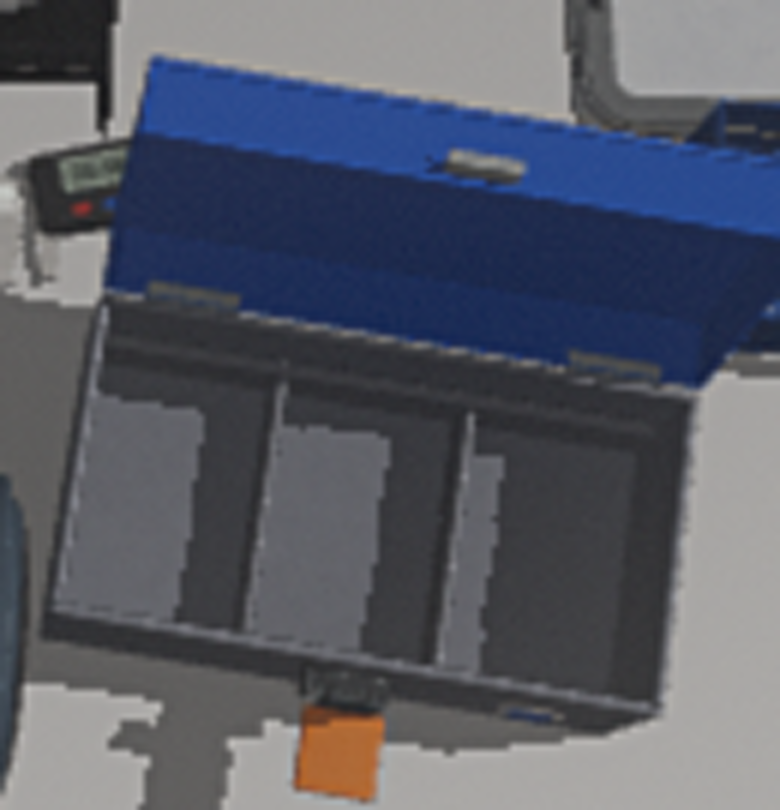

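View pics/p20.png

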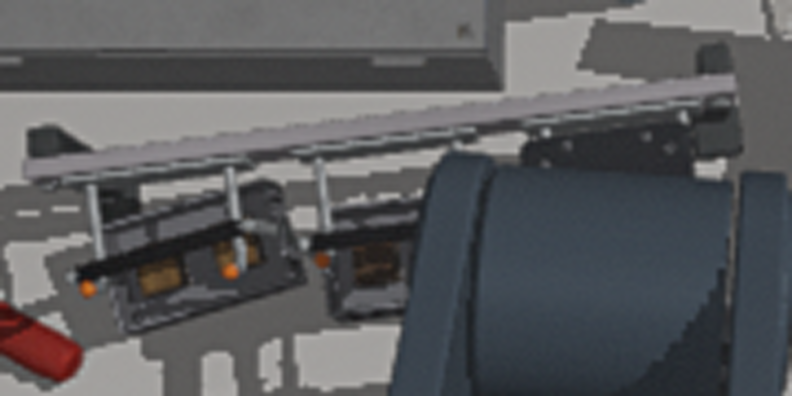

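```bash
python3 -c "
from h import *
t=lambda x,y:unc(x,y,6,272,110)
th=-9.7;bx=box(th);by=box(th+90)
c=np.array([.5568,-.1497])
for nm,p,z in [('FL',(50,608),.085),('FR',(660,710),.085),('BR',(693,393),.085),('BL',(107,297),.085),('d1b',(286,368),.041),('d1f',(248,628),.041),('d2b',(472,415),.041),('d2f',(437,660),.041)]:
  X=atz('top',t(*p),z);d=X[:2]-c;print(nm,X,'box xy',d@bx,d@by)
"
```

```text
FL [ 0.5124 -0.0128  0.085 ] box xy -0.06682998547306386 0.1275024947095088
FR [ 0.4702 -0.2646  0.085 ] box xy -0.06602652821429784 -0.12782352601691654
BR [ 0.6044 -0.2858  0.085 ] box xy 0.0698949906387264 -0.12617310629357567
BL [ 0.6459 -0.0383  0.085 ] box xy 0.0690047937382512 0.12482935528552562
d1b [ 0.6253 -0.1204  0.041 ] box xy 0.06262698722587735 0.04038680893055496
d1f [ 0.5099 -0.1009  0.041 ] box xy -0.054462502021776785 0.04019490807911939
d2b [ 0.6043 -0.2018  0.041 ] box xy 0.055565576192186564 -0.04330708023172411
d2f [ 0.4961 -0.1822  0.041 ] box xy -0.054383545084280185 -0.042312413366667856
```

```bash
python3 -c "
from h import *
go((.5429,-.2311,.19),80.3)"
```

```text
offset [ 5.59 32.26  0.97] rot [  0.01  -0.01 -72.65]
```

Call:
drive_tool:
  plan:
    - {"offset":[-0.3,0.5,0],"jaw":0.3,"delta_rot":[0,0,-2]}
    - {"offset":[-0.6,1.5,0],"jaw":0.3,"delta_rot":[0,0,-5]}
    - {"offset":[-1,3,0],"jaw":0.3,"delta_rot":[0,0,-9]}
    - {"offset":[-1,5,0],"jaw":0.3,"delta_rot":[0,0,-14]}
    - {"offset":[-1,7,0],"jaw":0.3,"delta_rot":[0,0,-19]}
    - {"offset":[-1,9,0],"jaw":0.3,"delta_rot":[0,0,-24]}
    - {"offset":[-1,11,0],"jaw":0.3,"delta_rot":[0,0,-29]}
    - {"offset":[-1,13,0],"jaw":0.3,"delta_rot":[0,0,-34]}

```text
time: 17.1
position: [0.4515, -0.0497, 0.1988]
tool_rot: [0.934, 0.358, -0.001, -0.001]
ft_force: [0.1, 0.3, -2.6]
grip_width: 0.0088
```

```bash
python3 -c "
from h import *
st();go((.5429,-.2311,.19),80.3)"
```

```text
t 17.1 pos [ 0.4515 -0.0497  0.1988] yaw 41.9 zax [-0.002  0.001 -1.   ] F [ 0.1  0.3 -2.6] w 0.0088 q [-0.36  0.29  1.83  0.    1.02 -1.09]
offset [-5.31 19.6   0.86] rot [ -0.1    0.01 -38.4 ]
```

Call:
drive_tool:
  plan:
    - {"offset":[-0.5,2,0],"jaw":0.3,"delta_rot":[0,0,-5]}
    - {"offset":[-1,4,0],"jaw":0.3,"delta_rot":[0,0,-10]}
    - {"offset":[-1.6,6,0],"jaw":0.3,"delta_rot":[0,0,-15]}
    - {"offset":[-2.1,8,0],"jaw":0.3,"delta_rot":[0,0,-20]}
    - {"offset":[-2.7,10,0],"jaw":0.3,"delta_rot":[0,0,-25]}
    - {"offset":[-3.2,12,0],"jaw":0.3,"delta_rot":[0,0,-30]}
    - {"offset":[-3.8,14,0],"jaw":0.3,"delta_rot":[0,0,-35]}
    - {"offset":[-4.3,16,0],"jaw":0.3,"delta_rot":[0,0,-38.4]}

```text
time: 17.77
position: [0.5259, -0.1978, 0.1984]
tool_rot: [0.765, 0.645, -0.0, -0.001]
ft_force: [1.3, 0.5, -2.0]
grip_width: 0.0086
```

```bash
python3 -c "
from h import *
st();go((.5429,-.2311,.19),80.3)"
```

```text
t 17.77 pos [ 0.5259 -0.1978  0.1984] yaw 80.26 zax [-0.002  0.001 -1.   ] F [ 1.3  0.5 -2. ] w 0.0086 q [-0.56  0.43  1.58 -0.    1.13 -1.96]
offset [-3.    2.25  0.83] rot [-0.14 -0.05 -0.04]
```

Call:
drive_tool:
  plan:
    - {"offset":[-1,0.8,0],"jaw":0.3,"delta_rot":[0,0,0]}
    - {"offset":[-2,1.6,0],"jaw":0.3,"delta_rot":[0,0,0]}
    - {"offset":[-2.7,2.1,0],"jaw":0.3,"delta_rot":[0,0,0]}
    - {"offset":[-3,2.3,0],"jaw":0.3,"delta_rot":[0,0,0]}
    - {"offset":[-3,2.3,0],"jaw":0.3,"delta_rot":[0,0,0]}
    - {"offset":[-3,2.3,0],"jaw":0.3,"delta_rot":[0,0,0]}
    - {"offset":[-3,2.3,0],"jaw":0.3,"delta_rot":[0,0,0]}
    - {"offset":[-3,2.3,0],"jaw":0.3,"delta_rot":[0,0,0]}

```text
time: 18.43
position: [0.5433, -0.2297, 0.1997]
tool_rot: [0.766, 0.643, -0.0, -0.0]
ft_force: [-0.1, -0.7, -2.2]
grip_width: 0.0087
```

```bash
python3 -c "
from h import *
st();go((.5429,-.2311,.12),80.3);pic('scene','p21',250,100,400,260,3.7);pic('top','p22',250,100,400,260,3.7)"
```

```text
t 18.43 pos [ 0.5433 -0.2297  0.1997] yaw 80.08 zax [-0.001  0.001 -1.   ] F [-0.1 -0.7 -2.2] w 0.0087 q [-0.59  0.47  1.51  0.    1.16 -1.99]
offset [-0.15 -0.01  7.97] rot [-0.03 -0.03 -0.22]
```

View pics/p21.png

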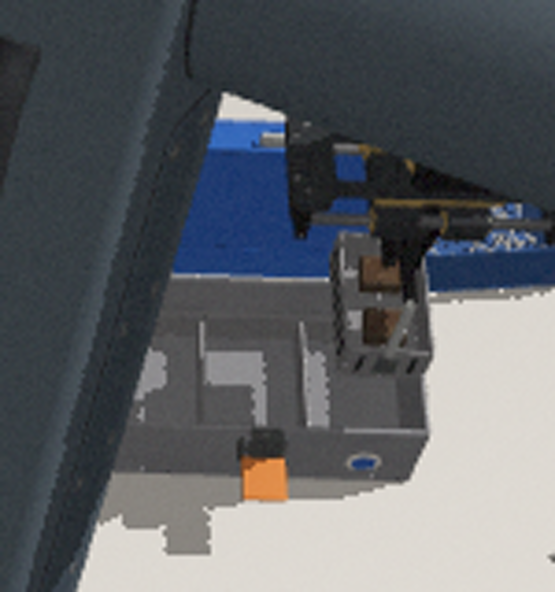

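View pics/p22.png

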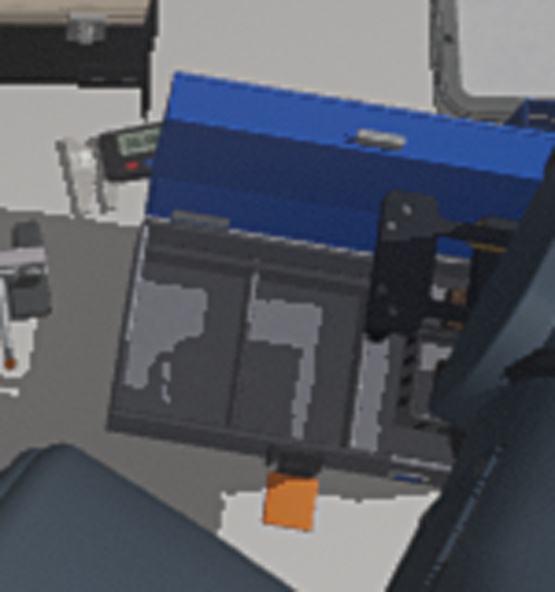

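```bash
python3 -c "
from h import *
pic('scene','p23',330,155,380,205,14)
o=get_obs();M=R.from_quat(o['tool_rot']).as_matrix()
B=o['position']+[0,0,.0475]
for z,nm in((-.06,'rim'),(-.098,'bot')):
  print(nm,[((proj('scene',B+M@np.array([sx*.032,sy*.052,0])+[0,0,z])-[330,155]+.5)*14).round(0).tolist() for sx,sy in((1,1),(1,-1),(-1,-1),(-1,1))])"
```

```text
rim [[173.0, 85.0], [206.0, 536.0], [544.0, 547.0], [496.0, 95.0]]
bot [[142.0, 191.0], [172.0, 633.0], [500.0, 644.0], [455.0, 200.0]]
```

View pics/p23.png

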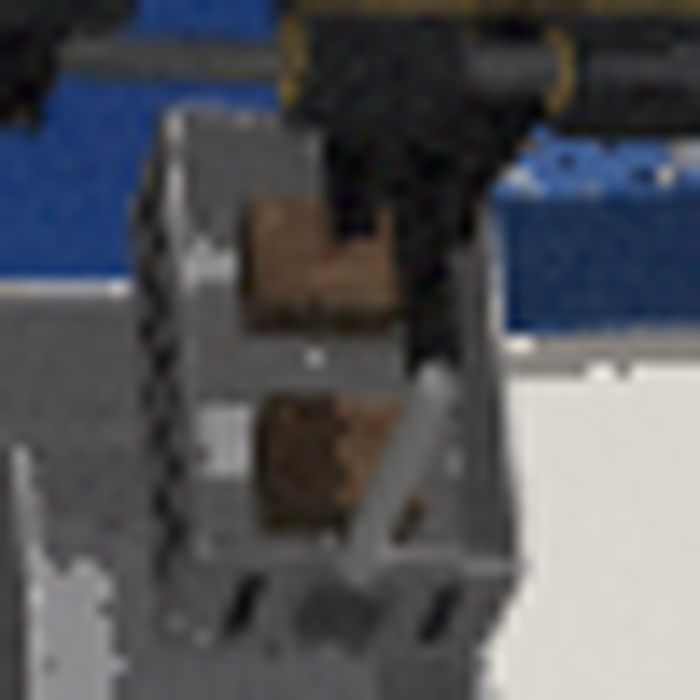

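Call:
drive_tool:
  plan:
    - {"offset":[-0.2,0.2,0.6],"jaw":0.3,"delta_rot":[0,0,0]}
    - {"offset":[-0.3,0.2,2],"jaw":0.3,"delta_rot":[0,0,0]}
    - {"offset":[-0.3,0.2,3.5],"jaw":0.3,"delta_rot":[0,0,0]}
    - {"offset":[-0.3,0.2,5],"jaw":0.3,"delta_rot":[0,0,0]}
    - {"offset":[-0.3,0.2,6.5],"jaw":0.3,"delta_rot":[0,0,0]}
    - {"offset":[-0.3,0.2,8],"jaw":0.3,"delta_rot":[0,0,0]}
    - {"offset":[-0.3,0.2,9],"jaw":0.3,"delta_rot":[0,0,0]}
    - {"offset":[-0.3,0.2,9.5],"jaw":0.3,"delta_rot":[0,0,0]}

```text
time: 19.25
position: [0.5443, -0.2335, 0.1027]
tool_rot: [0.766, 0.643, -0.0, -0.001]
ft_force: [-0.5, -0.2, -3.3]
grip_width: 0.0086
```

```bash
python3 -c "
from h import *
st();pic('scene','p24',250,100,400,260,3.7);pic('scene','p25',320,165,380,235,10)"
```

```text
t 19.25 pos [ 0.5443 -0.2335  0.1027] yaw 80.05 zax [-0.002  0.002 -1.   ] F [-0.5 -0.2 -3.3] w 0.0086 q [-0.59  0.6   1.59 -0.    0.95 -1.99]
```

View pics/p25.png

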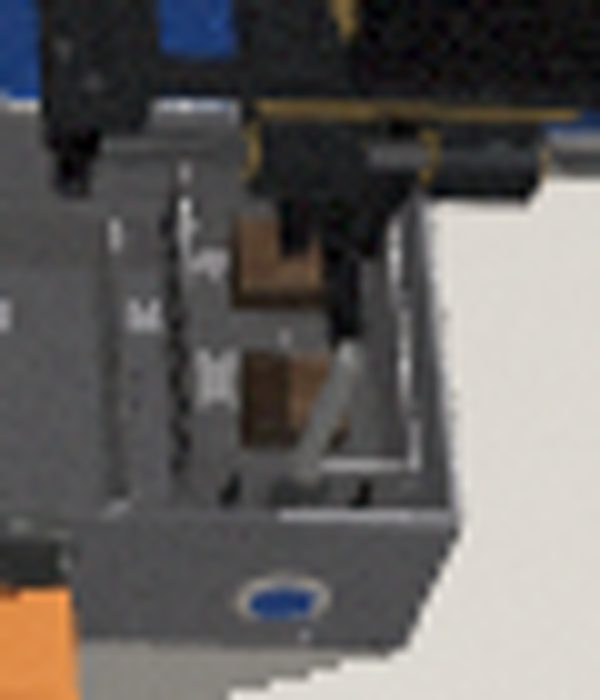

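Call:
drive_tool:
  plan:
    - {"offset":[0,0,0.4],"jaw":0.3,"delta_rot":[0,0,0]}
    - {"offset":[0,0,0.8],"jaw":0.3,"delta_rot":[0,0,0]}
    - {"offset":[0,0,1.2],"jaw":0.3,"delta_rot":[0,0,0]}
    - {"offset":[0,0,1.6],"jaw":0.3,"delta_rot":[0,0,0]}
    - {"offset":[0,0,1.8],"jaw":0.3,"delta_rot":[0,0,0]}
    - {"offset":[0,0,2.0],"jaw":0.3,"delta_rot":[0,0,0]}
    - {"offset":[0,0,2.0],"jaw":0.3,"delta_rot":[0,0,0]}
    - {"offset":[0,0,2.0],"jaw":0.3,"delta_rot":[0,0,0]}

```text
time: 20.02
position: [0.5452, -0.2339, 0.0845]
tool_rot: [0.766, 0.643, -0.0, -0.0]
ft_force: [-0.4, 0.0, -2.7]
grip_width: 0.0086
```

Call:
drive_tool:
  plan:
    - {"offset":[0,0,0.4],"jaw":0.3,"delta_rot":[0,0,0]}
    - {"offset":[0,0,0.8],"jaw":0.3,"delta_rot":[0,0,0]}
    - {"offset":[0,0,1.2],"jaw":0.3,"delta_rot":[0,0,0]}
    - {"offset":[0,0,1.5],"jaw":0.3,"delta_rot":[0,0,0]}
    - {"offset":[0,0,1.8],"jaw":0.3,"delta_rot":[0,0,0]}
    - {"offset":[0,0,2.1],"jaw":0.3,"delta_rot":[0,0,0]}
    - {"offset":[0,0,2.3],"jaw":0.3,"delta_rot":[0,0,0]}
    - {"offset":[0,0,2.3],"jaw":0.3,"delta_rot":[0,0,0]}

```text
time: 20.68
position: [0.5448, -0.2337, 0.061]
tool_rot: [0.766, 0.643, -0.0, -0.001]
ft_force: [-0.0, 0.0, -3.1]
grip_width: 0.0088
```

```bash
python3 -c "
from h import *
st();pic('scene','p26',320,165,380,235,10)"
```

```text
t 20.68 pos [ 0.5448 -0.2337  0.061 ] yaw 80.05 zax [-0.001  0.001 -1.   ] F [-0.   0.  -3.1] w 0.0088 q [-0.59  0.66  1.62 -0.    0.86 -1.99]
```

View pics/p26.png

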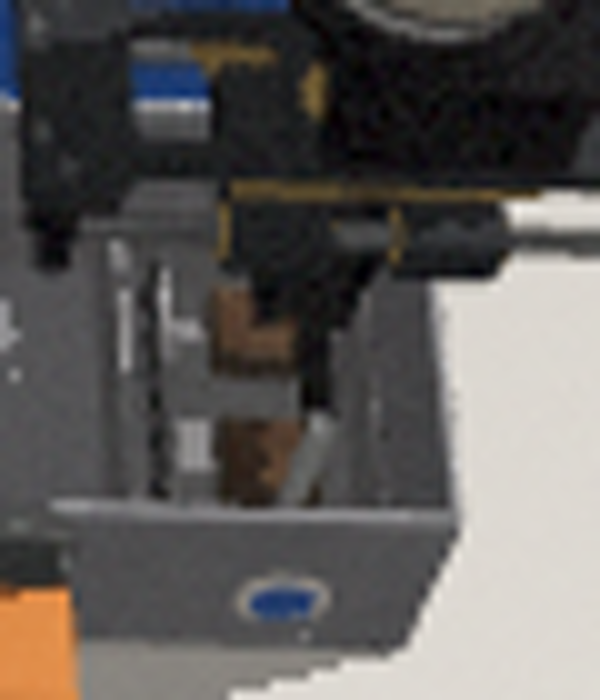

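Inside the bay cleanly, still hanging free; continue to the floor.

Call:
drive_tool:
  plan:
    - {"offset":[0,0,0.2],"jaw":0.3,"delta_rot":[0,0,0]}
    - {"offset":[0,0,0.3],"jaw":0.3,"delta_rot":[0,0,0]}
    - {"offset":[0,0,0.4],"jaw":0.3,"delta_rot":[0,0,0]}
    - {"offset":[0,0,0.5],"jaw":0.3,"delta_rot":[0,0,0]}
    - {"offset":[0,0,0.6],"jaw":0.3,"delta_rot":[0,0,0]}
    - {"offset":[0,0,0.65],"jaw":0.3,"delta_rot":[0,0,0]}
    - {"offset":[0,0,0.65],"jaw":0.3,"delta_rot":[0,0,0]}
    - {"offset":[0,0,0.65],"jaw":0.3,"delta_rot":[0,0,0]}

```text
time: 21.4
position: [0.5452, -0.234, 0.0551]
tool_rot: [0.766, 0.643, -0.0, -0.0]
ft_force: [-0.3, -0.8, -3.4]
grip_width: 0.0086
```

Call:
drive_tool:
  plan:
    - {"offset":[0,0,0.1],"jaw":0.3,"delta_rot":[0,0,0]}
    - {"offset":[0,0,0.2],"jaw":0.3,"delta_rot":[0,0,0]}
    - {"offset":[0,0,0.3],"jaw":0.3,"delta_rot":[0,0,0]}
    - {"offset":[0,0,0.3],"jaw":0.3,"delta_rot":[0,0,0]}
    - {"offset":[0,0,0.3],"jaw":0.3,"delta_rot":[0,0,0]}
    - {"offset":[0,0,0.3],"jaw":0.3,"delta_rot":[0,0,0]}
    - {"offset":[0,0,0.3],"jaw":0.3,"delta_rot":[0,0,0]}
    - {"offset":[0,0,0.3],"jaw":0.3,"delta_rot":[0,0,0]}

```text
time: 22.07
position: [0.5454, -0.2341, 0.0548]
tool_rot: [0.766, 0.643, 0.0, 0.001]
ft_force: [-3.5, 2.8, 14.3]
grip_width: 0.0088
```

Call:
drive_tool:
  plan:
    - {"offset":[0,0,-0.2],"jaw":0.3,"delta_rot":[0,0,0]}
    - {"offset":[0,0,-0.3],"jaw":1.5,"delta_rot":[0,0,0]}
    - {"offset":[0,0,-0.3],"jaw":2.5,"delta_rot":[0,0,0]}
    - {"offset":[0,0,-0.3],"jaw":3,"delta_rot":[0,0,0]}
    - {"offset":[0,0,-0.3],"jaw":3,"delta_rot":[0,0,0]}
    - {"offset":[0,0,-0.3],"jaw":3,"delta_rot":[0,0,0]}
    - {"offset":[0,0,-0.3],"jaw":3,"delta_rot":[0,0,0]}
    - {"offset":[0,0,-0.3],"jaw":3,"delta_rot":[0,0,0]}

```text
time: 22.73
position: [0.5451, -0.2339, 0.0549]
tool_rot: [0.766, 0.643, -0.0, -0.0]
ft_force: [0.4, 0.7, 0.4]
grip_width: 0.0297
```

Call:
drive_tool:
  plan:
    - {"offset":[0,0,-1],"jaw":3,"delta_rot":[0,0,0]}
    - {"offset":[0,0,-2],"jaw":3,"delta_rot":[0,0,0]}
    - {"offset":[0,0,-3],"jaw":3,"delta_rot":[0,0,0]}
    - {"offset":[0,0,-5],"jaw":3,"delta_rot":[0,0,0]}
    - {"offset":[0,0,-8],"jaw":3,"delta_rot":[0,0,0]}
    - {"offset":[0,0,-11],"jaw":3,"delta_rot":[0,0,0]}
    - {"offset":[0,0,-14],"jaw":3,"delta_rot":[0,0,0]}
    - {"offset":[0,0,-16],"jaw":3,"delta_rot":[0,0,0]}

```text
time: 23.4
position: [0.5464, -0.2347, 0.2198]
tool_rot: [0.766, 0.643, 0.001, 0.003]
ft_force: [1.7, -0.7, -0.1]
grip_width: 0.0302
```

```bash
python3 -c "
from h import *
st();go((.43,.19,.23),7.3);pic('scene','p27',300,140,380,240,7)"
```

```text
t 23.4 pos [ 0.5464 -0.2347  0.2198] yaw 80.06 zax [ 0.005 -0.003 -1.   ] F [ 1.7 -0.7 -0.1] w 0.0302 q [-0.59  0.45  1.48 -0.    1.2  -1.99]
offset [ 39.82 -18.79  -1.22] rot [ 0.36 -0.08 72.76]
```

View pics/p27.png

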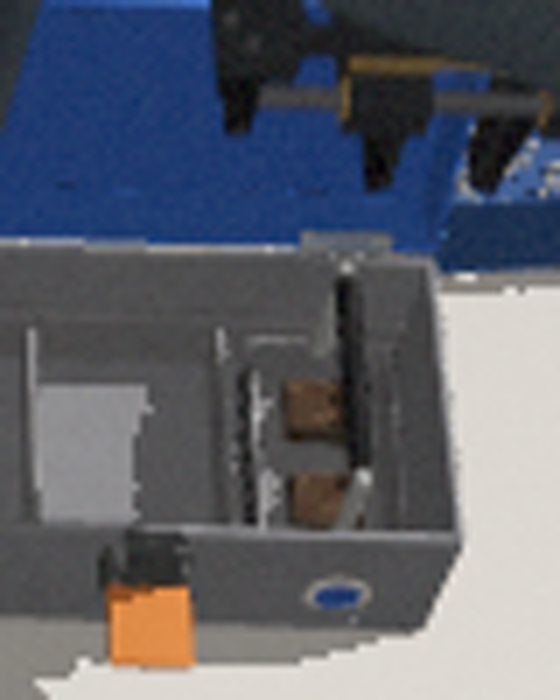

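Call:
drive_tool:
  plan:
    - {"offset":[3,-2.5,-1],"jaw":4,"delta_rot":[0,0,0]}
    - {"offset":[6,-5,-1.5],"jaw":4,"delta_rot":[0,0,6]}
    - {"offset":[9,-7.5,-1.5],"jaw":4,"delta_rot":[0,0,13]}
    - {"offset":[12,-10,-1.5],"jaw":4,"delta_rot":[0,0,20]}
    - {"offset":[15,-12.5,-1.5],"jaw":4,"delta_rot":[0,0,27]}
    - {"offset":[18.5,-14,-1.5],"jaw":4,"delta_rot":[0,0,34]}
    - {"offset":[22,-15.5,-1.5],"jaw":4,"delta_rot":[0,0,41]}
    - {"offset":[25.5,-17,-1.5],"jaw":4,"delta_rot":[0,0,48]}

```text
time: 24.12
position: [0.4231, 0.0407, 0.2313]
tool_rot: [0.957, 0.291, 0.001, 0.0]
ft_force: [0.6, 0.1, -0.3]
grip_width: 0.0399
```

```bash
python3 -c "
from h import *
st();go((.43,.19,.23),7.3);pic('top','p28',95,150,275,240,4.4)"
```

```text
t 24.12 pos [0.4231 0.0407 0.2313] yaw 33.78 zax [ 0.002 -0.    -1.   ] F [ 0.6  0.1 -0.3] w 0.0399 q [-0.17  0.2   1.85  0.    1.09 -0.76]
offset [  8.87 -12.03   0.13] rot [ 0.06 -0.12 26.48]
```

View pics/p28.png

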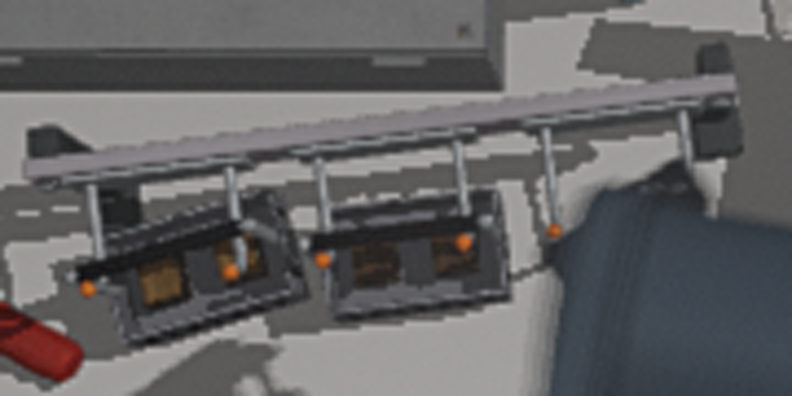

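Call:
drive_tool:
  plan:
    - {"offset":[2,-2.7,0],"jaw":4,"delta_rot":[0,0,6]}
    - {"offset":[4,-5.4,0],"jaw":4,"delta_rot":[0,0,12]}
    - {"offset":[6,-8,0],"jaw":4,"delta_rot":[0,0,18]}
    - {"offset":[8,-10.7,0],"jaw":4,"delta_rot":[0,0,24]}
    - {"offset":[9,-12,0],"jaw":4,"delta_rot":[0,0,26.5]}
    - {"offset":[9,-12,0],"jaw":4,"delta_rot":[0,0,26.5]}
    - {"offset":[9,-12,0],"jaw":4,"delta_rot":[0,0,26.5]}
    - {"offset":[9,-12,0],"jaw":4,"delta_rot":[0,0,26.5]}

```text
time: 24.83
position: [0.4309, 0.1883, 0.2305]
tool_rot: [0.998, 0.067, 0.0, 0.0]
ft_force: [-0.3, -0.7, 0.0]
grip_width: 0.0401
```

```bash
python3 -c "
from h import *
st();go((.5283,.2195,.19),7.3)"
```

```text
t 24.83 pos [0.4309 0.1883 0.2305] yaw 7.7 zax [ 0.    -0.001 -1.   ] F [-0.3 -0.7  0. ] w 0.0401 q [ 0.17  0.27  1.76 -0.    1.12  0.04]
offset [10.07 -1.79  4.05] rot [ 0.04 -0.01  0.4 ]
```

Call:
drive_tool:
  plan:
    - {"offset":[2,-0.4,0],"jaw":4,"delta_rot":[0,0,0.4]}
    - {"offset":[4,-0.8,0],"jaw":4,"delta_rot":[0,0,0.4]}
    - {"offset":[6.5,-1.2,1],"jaw":4,"delta_rot":[0,0,0.4]}
    - {"offset":[9,-1.6,2],"jaw":4,"delta_rot":[0,0,0.4]}
    - {"offset":[10.1,-1.8,3],"jaw":4,"delta_rot":[0,0,0.4]}
    - {"offset":[10.1,-1.8,5],"jaw":4,"delta_rot":[0,0,0.4]}
    - {"offset":[10.1,-1.8,6],"jaw":4,"delta_rot":[0,0,0.4]}
    - {"offset":[10.1,-1.8,6],"jaw":4,"delta_rot":[0,0,0.4]}

```text
time: 25.5
position: [0.5265, 0.2183, 0.1676]
tool_rot: [0.998, 0.062, -0.003, 0.001]
ft_force: [-0.4, 0.6, -0.4]
grip_width: 0.0397
```

```bash
python3 -c "
from h import *
st();go((.5283,.2195,.0755),7.3)"
```

```text
t 25.5 pos [0.5265 0.2183 0.1676] yaw 7.14 zax [-0.007 -0.002 -1.   ] F [-0.4  0.6 -0.4] w 0.0397 q [ 0.2   0.48  1.59 -0.    1.07  0.07]
offset [ 0.26 -0.1   9.21] rot [ 0.04  0.39 -0.15]
```

Call:
drive_tool:
  plan:
    - {"offset":[0.1,0,1.5],"jaw":4,"delta_rot":[0,0,0]}
    - {"offset":[0.1,0,3],"jaw":4,"delta_rot":[0,0,0]}
    - {"offset":[0.1,0,4.5],"jaw":4,"delta_rot":[0,0,0]}
    - {"offset":[0.1,0,6],"jaw":4,"delta_rot":[0,0,0]}
    - {"offset":[0.1,0,7.5],"jaw":4,"delta_rot":[0,0,0]}
    - {"offset":[0.1,0,8.5],"jaw":4,"delta_rot":[0,0,0]}
    - {"offset":[0.1,0,9.2],"jaw":4,"delta_rot":[0,0,0]}
    - {"offset":[0.1,0,9.2],"jaw":4,"delta_rot":[0,0,0]}

```text
time: 26.17
position: [0.5289, 0.2199, 0.0774]
tool_rot: [0.998, 0.063, -0.001, 0.0]
ft_force: [0.6, -0.9, -0.0]
grip_width: 0.0401
```

```bash
python3 -c "
from h import *
st();go((.5283,.2195,.0755),7.3);pic('scene','p29',150,150,250,250,6)"
```

```text
t 26.17 pos [0.5289 0.2199 0.0774] yaw 7.21 zax [-0.002 -0.001 -1.   ] F [ 0.6 -0.9 -0. ] w 0.0401 q [ 0.2   0.61  1.66 -0.    0.87  0.07]
offset [-0.06  0.03  0.19] rot [ 0.01  0.12 -0.09]
```

View pics/p29.png

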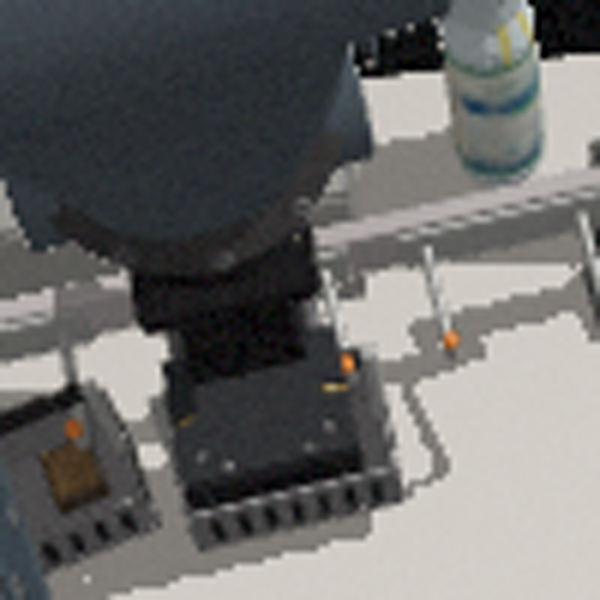

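Call:
drive_tool:
  plan:
    - {"offset":[0,0,0.15],"jaw":4,"delta_rot":[0,0,0]}
    - {"offset":[0,0,0.15],"jaw":2,"delta_rot":[0,0,0]}
    - {"offset":[0,0,0.15],"jaw":1.5,"delta_rot":[0,0,0]}
    - {"offset":[0,0,0.15],"jaw":0.3,"delta_rot":[0,0,0]}
    - {"offset":[0,0,0.15],"jaw":0.3,"delta_rot":[0,0,0]}
    - {"offset":[0,0,0.15],"jaw":0.3,"delta_rot":[0,0,0]}
    - {"offset":[0,0,0.15],"jaw":0.3,"delta_rot":[0,0,0]}
    - {"offset":[0,0,0.15],"jaw":0.3,"delta_rot":[0,0,0]}
  squeeze: 35

```text
time: 26.88
position: [0.5287, 0.2204, 0.0767]
tool_rot: [0.998, 0.063, -0.001, 0.0]
ft_force: [-2.5, -0.8, 2.5]
grip_width: 0.0088
```

Gripped. Lift 39 mm.

Call:
drive_tool:
  plan:
    - {"offset":[-0.1,0,-0.3],"jaw":0.3,"delta_rot":[0,0,0]}
    - {"offset":[-0.1,0,-0.7],"jaw":0.3,"delta_rot":[0,0,0]}
    - {"offset":[-0.1,0,-1.2],"jaw":0.3,"delta_rot":[0,0,0]}
    - {"offset":[-0.1,0,-1.8],"jaw":0.3,"delta_rot":[0,0,0]}
    - {"offset":[-0.1,0,-2.4],"jaw":0.3,"delta_rot":[0,0,0]}
    - {"offset":[-0.1,0,-3.0],"jaw":0.3,"delta_rot":[0,0,0]}
    - {"offset":[-0.1,0,-3.5],"jaw":0.3,"delta_rot":[0,0,0]}
    - {"offset":[-0.1,0,-3.8],"jaw":0.3,"delta_rot":[0,0,0]}

```text
time: 27.55
position: [0.5292, 0.2205, 0.1157]
tool_rot: [0.998, 0.063, 0.001, -0.0]
ft_force: [0.3, 0.1, -2.4]
grip_width: 0.0087
```

Call:
drive_tool:
  plan:
    - {"offset":[0,0,0],"jaw":0.3,"delta_rot":[0,0,0]}
    - {"offset":[0,0,0],"jaw":0.3,"delta_rot":[0,0,0]}
    - {"offset":[-0.3,0,0],"jaw":0.3,"delta_rot":[0,0,0]}
    - {"offset":[-0.8,0,0],"jaw":0.3,"delta_rot":[0,0,0]}
    - {"offset":[-1.5,0,0],"jaw":0.3,"delta_rot":[0,0,0]}
    - {"offset":[-2.4,0,0],"jaw":0.3,"delta_rot":[0,0,0]}
    - {"offset":[-3.4,0,0],"jaw":0.3,"delta_rot":[0,0,0]}
    - {"offset":[-4.4,0,0],"jaw":0.3,"delta_rot":[0,0,0]}

```text
time: 28.22
position: [0.4834, 0.2146, 0.1144]
tool_rot: [0.998, 0.063, -0.001, 0.0]
ft_force: [0.2, -1.1, -2.0]
grip_width: 0.0089
```

```bash
python3 -c "
from h import *
st();pic('scene','p30',130,150,250,250,6)"
```

```text
t 28.22 pos [0.4834 0.2146 0.1144] yaw 7.24 zax [-0.001 -0.    -1.   ] F [ 0.2 -1.1 -2. ] w 0.0089 q [ 0.21  0.51  1.75 -0.    0.89  0.08]
```

View pics/p30.png

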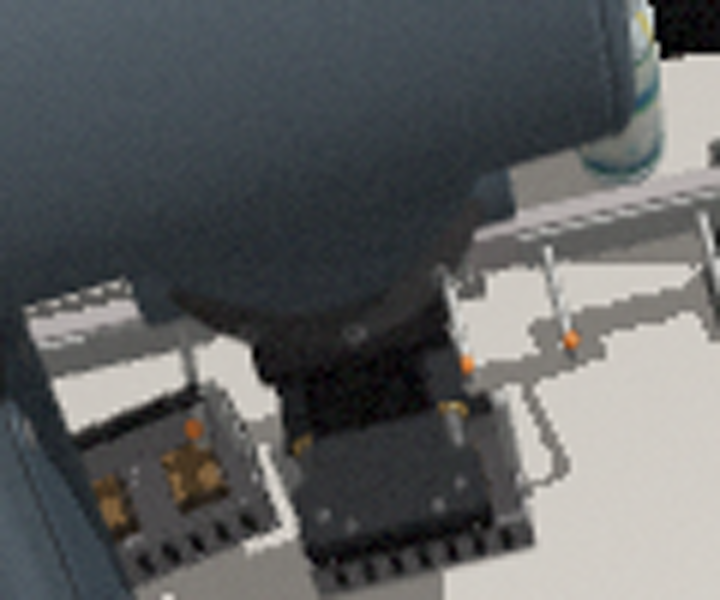

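Call:
drive_tool:
  plan:
    - {"offset":[-1.0,0,0],"jaw":0.3,"delta_rot":[0,0,0]}
    - {"offset":[-2,0,-0.5],"jaw":0.3,"delta_rot":[0,0,0]}
    - {"offset":[-3,0,-1.5],"jaw":0.3,"delta_rot":[0,0,0]}
    - {"offset":[-4,0.4,-3],"jaw":0.3,"delta_rot":[0,0,0]}
    - {"offset":[-4.7,1.2,-4.5],"jaw":0.3,"delta_rot":[0,0,-2]}
    - {"offset":[-5,2.4,-6],"jaw":0.3,"delta_rot":[0,0,-5]}
    - {"offset":[-5,4,-7.5],"jaw":0.3,"delta_rot":[0,0,-9]}
    - {"offset":[-5,6,-8.5],"jaw":0.3,"delta_rot":[0,0,-14]}

```text
time: 28.93
position: [0.4425, 0.1492, 0.2013]
tool_rot: [0.982, 0.187, 0.001, -0.0]
ft_force: [1.2, -0.9, -1.8]
grip_width: 0.0092
```

```bash
python3 -c "
from h import *
st();go((.558,-.151,.19),80.3)"
```

```text
t 28.93 pos [0.4425 0.1492 0.2013] yaw 21.54 zax [ 0.002  0.001 -1.   ] F [ 1.2 -0.9 -1.8] w 0.0092 q [ 0.08  0.3   1.8   0.    1.04 -0.29]
offset [-0.27 32.16  1.14] rot [  0.07  -0.1  -58.76]
```

Call:
drive_tool:
  plan:
    - {"offset":[-0.5,2,0],"jaw":0.3,"delta_rot":[0,0,-5]}
    - {"offset":[-1,4.3,0],"jaw":0.3,"delta_rot":[0,0,-11]}
    - {"offset":[-1.5,6.6,0],"jaw":0.3,"delta_rot":[0,0,-17]}
    - {"offset":[-1.5,9,0],"jaw":0.3,"delta_rot":[0,0,-23]}
    - {"offset":[-1.5,11.4,0],"jaw":0.3,"delta_rot":[0,0,-29]}
    - {"offset":[-1.5,13.8,0],"jaw":0.3,"delta_rot":[0,0,-35]}
    - {"offset":[-1.5,16.2,0],"jaw":0.3,"delta_rot":[0,0,-41]}
    - {"offset":[-1.5,18.6,0],"jaw":0.3,"delta_rot":[0,0,-47]}

```text
time: 29.6
position: [0.496, -0.0307, 0.2]
tool_rot: [0.827, 0.563, 0.0, 0.0]
ft_force: [0.9, 0.1, -2.4]
grip_width: 0.0088
```

```bash
python3 -c "
from h import *
st();go((.558,-.151,.19),80.3)"
```

```text
t 29.6 pos [ 0.496  -0.0307  0.2   ] yaw 68.52 zax [ 0.  0. -1.] F [ 0.9  0.1 -2.4] w 0.0088 q [-0.29  0.34  1.74  0.    1.06 -1.48]
offset [-8.92 10.17  1.  ] rot [  0.02  -0.01 -11.78]
```

Call:
drive_tool:
  plan:
    - {"offset":[-1.8,2,0],"jaw":0.3,"delta_rot":[0,0,-5]}
    - {"offset":[-3.6,4.1,0],"jaw":0.3,"delta_rot":[0,0,-10]}
    - {"offset":[-5.4,6.2,0],"jaw":0.3,"delta_rot":[0,0,-11.8]}
    - {"offset":[-7.2,8.2,0],"jaw":0.3,"delta_rot":[0,0,-11.8]}
    - {"offset":[-8.3,9.4,0],"jaw":0.3,"delta_rot":[0,0,-11.8]}
    - {"offset":[-8.9,10.1,0],"jaw":0.3,"delta_rot":[0,0,-11.8]}
    - {"offset":[-8.9,10.1,0],"jaw":0.3,"delta_rot":[0,0,-11.8]}
    - {"offset":[-8.9,10.1,0],"jaw":0.3,"delta_rot":[0,0,-11.8]}

```text
time: 30.27
position: [0.5562, -0.1492, 0.1994]
tool_rot: [0.766, 0.643, -0.0, -0.001]
ft_force: [-0.3, 1.3, -2.5]
grip_width: 0.0089
```

```bash
python3 -c "
from h import *
st();go((.558,-.151,.10),80.3);pic('scene','p31',270,110,390,240,4.5)"
```

```text
t 30.27 pos [ 0.5562 -0.1492  0.1994] yaw 80.0 zax [-0.001  0.001 -1.   ] F [-0.3  1.3 -2.5] w 0.0089 q [-0.46  0.45  1.55  0.    1.14 -1.85]
offset [-0.15  0.22  9.94] rot [-0.08 -0.05 -0.3 ]
```

View pics/p31.png

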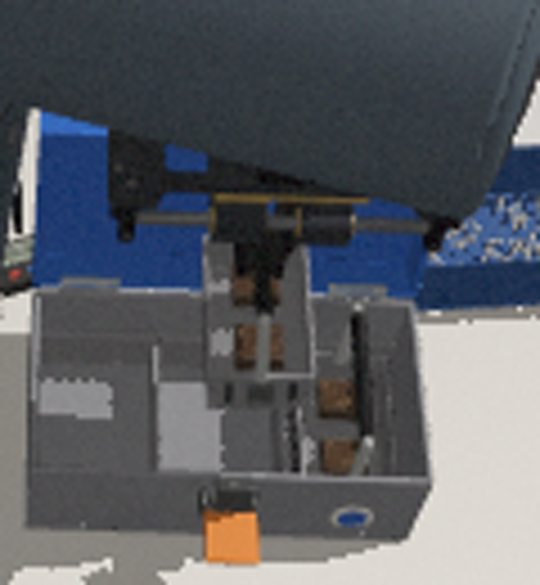

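Call:
drive_tool:
  plan:
    - {"offset":[-0.2,0.2,0.6],"jaw":0.3,"delta_rot":[0,0,-0.3]}
    - {"offset":[-0.2,0.2,2],"jaw":0.3,"delta_rot":[0,0,-0.3]}
    - {"offset":[-0.2,0.2,3.5],"jaw":0.3,"delta_rot":[0,0,-0.3]}
    - {"offset":[-0.2,0.2,5],"jaw":0.3,"delta_rot":[0,0,-0.3]}
    - {"offset":[-0.2,0.2,6.5],"jaw":0.3,"delta_rot":[0,0,-0.3]}
    - {"offset":[-0.2,0.2,8],"jaw":0.3,"delta_rot":[0,0,-0.3]}
    - {"offset":[-0.2,0.2,9],"jaw":0.3,"delta_rot":[0,0,-0.3]}
    - {"offset":[-0.2,0.2,9.5],"jaw":0.3,"delta_rot":[0,0,-0.3]}

```text
time: 30.98
position: [0.5575, -0.1508, 0.1029]
tool_rot: [0.764, 0.645, -0.001, -0.002]
ft_force: [0.2, 0.2, -2.8]
grip_width: 0.009
```

```bash
python3 -c "
from h import *
st();pic('scene','p32',300,150,380,240,7)"
```

```text
t 30.98 pos [ 0.5575 -0.1508  0.1029] yaw 80.39 zax [-0.003  0.002 -1.   ] F [ 0.2  0.2 -2.8] w 0.009 q [-0.46  0.58  1.63  0.    0.93 -1.86]
```

View pics/p32.png

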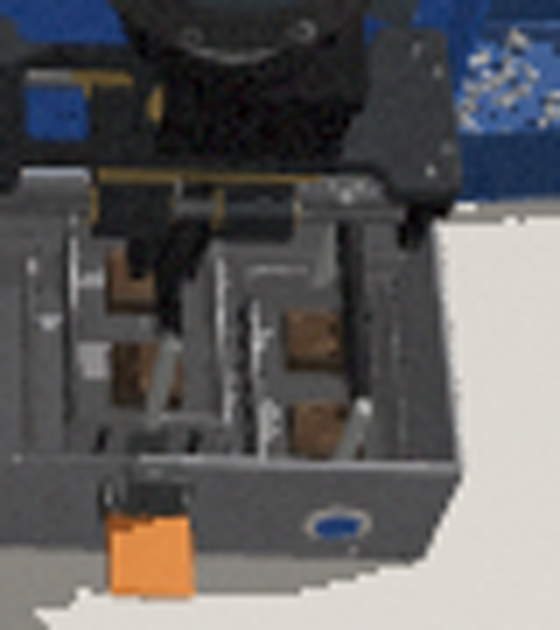

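Call:
drive_tool:
  plan:
    - {"offset":[0,0,0.4],"jaw":0.3,"delta_rot":[0,0,0]}
    - {"offset":[0,0,0.8],"jaw":0.3,"delta_rot":[0,0,0]}
    - {"offset":[0,0,1.2],"jaw":0.3,"delta_rot":[0,0,0]}
    - {"offset":[0,0,1.6],"jaw":0.3,"delta_rot":[0,0,0]}
    - {"offset":[0,0,1.8],"jaw":0.3,"delta_rot":[0,0,0]}
    - {"offset":[0,0,2.0],"jaw":0.3,"delta_rot":[0,0,0]}
    - {"offset":[0,0,2.0],"jaw":0.3,"delta_rot":[0,0,0]}
    - {"offset":[0,0,2.0],"jaw":0.3,"delta_rot":[0,0,0]}

```text
time: 31.7
position: [0.5588, -0.1523, 0.0846]
tool_rot: [0.764, 0.645, -0.0, -0.0]
ft_force: [0.0, 0.3, -2.7]
grip_width: 0.0091
```

Call:
drive_tool:
  plan:
    - {"offset":[0,0,0.4],"jaw":0.3,"delta_rot":[0,0,0]}
    - {"offset":[0,0,0.8],"jaw":0.3,"delta_rot":[0,0,0]}
    - {"offset":[0,0,1.2],"jaw":0.3,"delta_rot":[0,0,0]}
    - {"offset":[0,0,1.5],"jaw":0.3,"delta_rot":[0,0,0]}
    - {"offset":[0,0,1.8],"jaw":0.3,"delta_rot":[0,0,0]}
    - {"offset":[0,0,2.1],"jaw":0.3,"delta_rot":[0,0,0]}
    - {"offset":[0,0,2.2],"jaw":0.3,"delta_rot":[0,0,0]}
    - {"offset":[0,0,2.2],"jaw":0.3,"delta_rot":[0,0,0]}

```text
time: 32.37
position: [0.5585, -0.1521, 0.0622]
tool_rot: [0.764, 0.645, -0.0, -0.0]
ft_force: [-0.1, -0.3, -2.1]
grip_width: 0.0088
```

Call:
drive_tool:
  plan:
    - {"offset":[0,0,0.2],"jaw":0.3,"delta_rot":[0,0,0]}
    - {"offset":[0,0,0.3],"jaw":0.3,"delta_rot":[0,0,0]}
    - {"offset":[0,0,0.4],"jaw":0.3,"delta_rot":[0,0,0]}
    - {"offset":[0,0,0.5],"jaw":0.3,"delta_rot":[0,0,0]}
    - {"offset":[0,0,0.6],"jaw":0.3,"delta_rot":[0,0,0]}
    - {"offset":[0,0,0.65],"jaw":0.3,"delta_rot":[0,0,0]}
    - {"offset":[0,0,0.65],"jaw":0.3,"delta_rot":[0,0,0]}
    - {"offset":[0,0,0.65],"jaw":0.3,"delta_rot":[0,0,0]}

```text
time: 33.03
position: [0.5588, -0.1523, 0.0563]
tool_rot: [0.764, 0.645, 0.0, 0.0]
ft_force: [-0.6, -0.1, 0.3]
grip_width: 0.0084
```

On the floor (weight gone). Release and rise.

Call:
drive_tool:
  plan:
    - {"offset":[0,0,0],"jaw":0.9,"delta_rot":[0,0,0]}
    - {"offset":[0,0,0],"jaw":1.5,"delta_rot":[0,0,0]}
    - {"offset":[0,0,0],"jaw":2.5,"delta_rot":[0,0,0]}
    - {"offset":[0,0,0],"jaw":3,"delta_rot":[0,0,0]}
    - {"offset":[0,0,0],"jaw":3,"delta_rot":[0,0,0]}
    - {"offset":[0,0,0],"jaw":3,"delta_rot":[0,0,0]}
    - {"offset":[0,0,0],"jaw":3,"delta_rot":[0,0,0]}
    - {"offset":[0,0,0],"jaw":3,"delta_rot":[0,0,0]}

```text
time: 33.7
position: [0.5588, -0.1523, 0.0561]
tool_rot: [0.764, 0.645, -0.0, 0.0]
ft_force: [0.4, 0.1, 0.8]
grip_width: 0.0294
```

Call:
drive_tool:
  plan:
    - {"offset":[0,0,-1],"jaw":3,"delta_rot":[0,0,0]}
    - {"offset":[0,0,-2],"jaw":3,"delta_rot":[0,0,0]}
    - {"offset":[0,0,-3],"jaw":3,"delta_rot":[0,0,0]}
    - {"offset":[0,0,-5],"jaw":3,"delta_rot":[0,0,0]}
    - {"offset":[0,0,-8],"jaw":3,"delta_rot":[0,0,0]}
    - {"offset":[0,0,-11],"jaw":3,"delta_rot":[0,0,0]}
    - {"offset":[0,0,-14],"jaw":3,"delta_rot":[0,0,0]}
    - {"offset":[0,0,-17],"jaw":3,"delta_rot":[0,0,0]}

```text
time: 34.37
position: [0.5587, -0.1522, 0.229]
tool_rot: [0.764, 0.645, 0.0, 0.001]
ft_force: [-0.1, -0.8, 0.5]
grip_width: 0.0302
```

```bash
python3 -c "
from h import *
st();go((.42,.28,.23),7.3);pic('scene','p33',270,110,390,240,4.5);pic('top','p34',95,150,275,240,4.4);pic('scene','p35',110,160,270,260,5)"
```

```text
t 34.37 pos [ 0.5587 -0.1522  0.229 ] yaw 80.33 zax [ 0.001 -0.001 -1.   ] F [-0.1 -0.8  0.5] w 0.0302 q [-0.46  0.42  1.51  0.    1.21 -1.86]
offset [ 40.27 -20.93  -0.15] rot [ 0.09 -0.03 73.03]
```

View pics/p33.png

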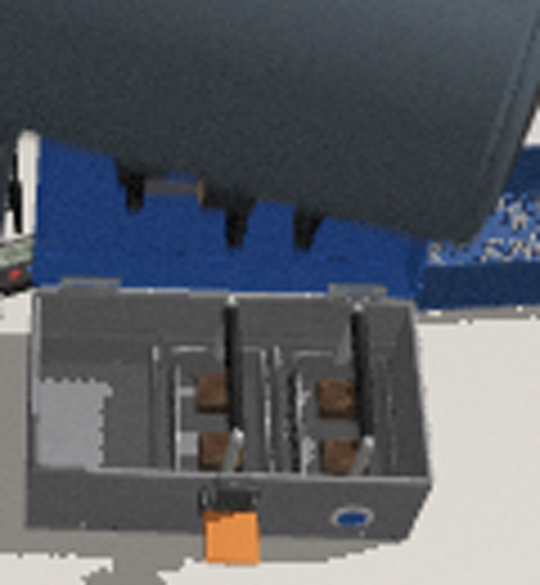

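View pics/p34.png

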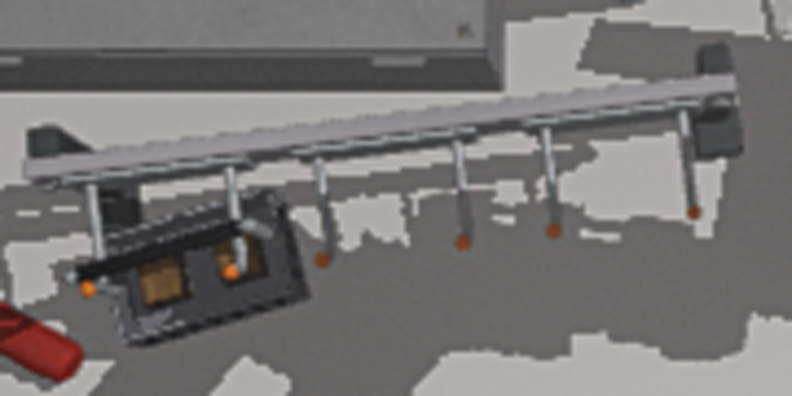

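View pics/p35.png

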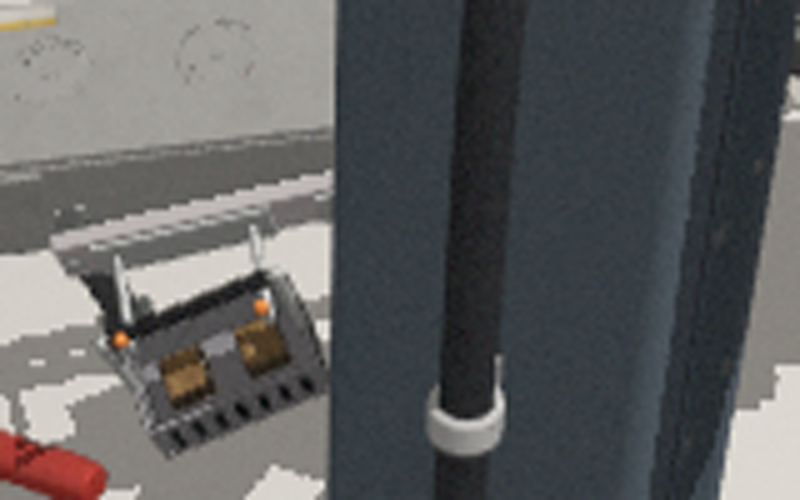

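```bash
python3 -c "
from h import *
s=lambda x,y:unc(x,y,5,110,160)
t=lambda x,y:unc(x,y,4.4,95,150)
# original bars for bias check: scene mid (130,333)-(275,303)
for a,b in [((128,331),(82,272)),((268,277),(243,228)),((198,305),(162,250))]: 
  print(*tri(s(*a),t(*b)),atz('scene',s(*a),.125),atz('top',t(*b),.125))
"
```

```text
[0.5035 0.3823 0.1322] [np.float64(3.6), np.float64(3.6)] [0.5061 0.3805 0.125 ] [0.5052 0.3885 0.125 ]
[0.5299 0.3035 0.1232] [np.float64(0.8), np.float64(0.8)] [0.5292 0.3039 0.125 ] [0.5295 0.3022 0.125 ]
[0.5169 0.3438 0.1259] [np.float64(1.6), np.float64(1.6)] [0.5169 0.3425 0.125 ] [0.5173 0.3457 0.125 ]
```

Call:
drive_tool:
  plan:
    - {"offset":[3,-2.5,0],"jaw":3.5,"delta_rot":[0,0,0]}
    - {"offset":[6,-5,0],"jaw":3.5,"delta_rot":[0,0,6]}
    - {"offset":[9,-7.5,0],"jaw":3.5,"delta_rot":[0,0,13]}
    - {"offset":[12,-10,0],"jaw":3.5,"delta_rot":[0,0,20]}
    - {"offset":[15,-12.5,0],"jaw":3.5,"delta_rot":[0,0,27]}
    - {"offset":[18.5,-14,0],"jaw":3.5,"delta_rot":[0,0,34]}
    - {"offset":[22,-16,0],"jaw":3.5,"delta_rot":[0,0,41]}
    - {"offset":[25.5,-18,0],"jaw":3.5,"delta_rot":[0,0,48]}

```text
time: 35.18
position: [0.4268, 0.1193, 0.2255]
tool_rot: [0.956, 0.295, -0.001, -0.0]
ft_force: [1.1, -0.5, -0.5]
grip_width: 0.035
```

```bash
python3 -c "
from h import *
st();go((.42,.30,.23),15.9)"
```

```text
t 35.18 pos [0.4268 0.1193 0.2255] yaw 34.31 zax [-0.002  0.    -1.   ] F [ 1.1 -0.5 -0.5] w 0.035 q [ 0.02  0.23  1.82  0.    1.09 -0.58]
offset [  9.62 -15.31  -0.45] rot [-0.05  0.09 18.41]
```

Call:
drive_tool:
  plan:
    - {"offset":[2,-3,0],"jaw":3.5,"delta_rot":[0,0,5]}
    - {"offset":[4,-6,0],"jaw":3.5,"delta_rot":[0,0,10]}
    - {"offset":[6,-9,0],"jaw":3.5,"delta_rot":[0,0,15]}
    - {"offset":[8,-12,0],"jaw":3.5,"delta_rot":[0,0,18.4]}
    - {"offset":[9.2,-14.5,0],"jaw":3.5,"delta_rot":[0,0,18.4]}
    - {"offset":[9.6,-15.3,0],"jaw":3.5,"delta_rot":[0,0,18.4]}
    - {"offset":[9.6,-15.3,0],"jaw":3.5,"delta_rot":[0,0,18.4]}
    - {"offset":[9.6,-15.3,0],"jaw":3.5,"delta_rot":[0,0,18.4]}

```text
time: 35.85
position: [0.4198, 0.2976, 0.2253]
tool_rot: [0.99, 0.142, -0.001, 0.001]
ft_force: [-0.1, 1.0, 0.5]
grip_width: 0.0347
```

```bash
python3 -c "
from h import *
st();go((.517,.3445,.17),15.9);pic('scene','p36',110,160,270,260,5);pic('top','p37',95,150,275,240,4.4)"
```

```text
t 35.85 pos [0.4198 0.2976 0.2253] yaw 16.33 zax [-0.002 -0.002 -1.   ] F [-0.1  1.   0.5] w 0.0347 q [ 0.4   0.34  1.66 -0.    1.15  0.12]
offset [10.66 -1.77  5.51] rot [0.07 0.12 0.43]
```

View pics/p36.png

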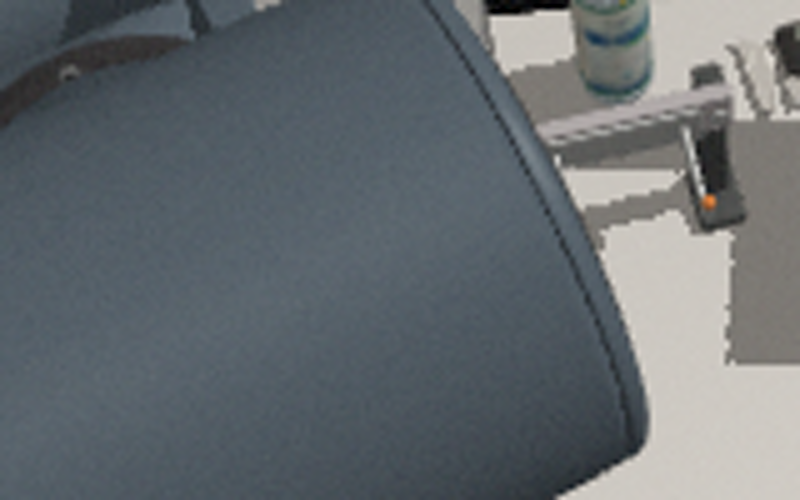

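View pics/p37.png

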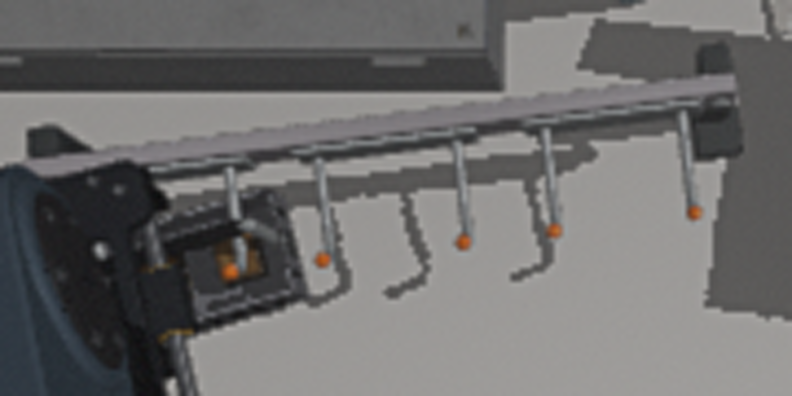

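Call:
drive_tool:
  plan:
    - {"offset":[2,-0.4,0],"jaw":3.5,"delta_rot":[0,0,-0.4]}
    - {"offset":[4,-0.8,0],"jaw":3.5,"delta_rot":[0,0,-0.4]}
    - {"offset":[6.5,-1.2,1],"jaw":3.5,"delta_rot":[0,0,0]}
    - {"offset":[9,-1.6,2],"jaw":3.5,"delta_rot":[0,0,0.4]}
    - {"offset":[10.6,-1.8,3],"jaw":3.5,"delta_rot":[0,0,0.4]}
    - {"offset":[10.6,-1.8,5],"jaw":3.5,"delta_rot":[0,0,0.4]}
    - {"offset":[10.6,-1.8,6],"jaw":3.5,"delta_rot":[0,0,0.4]}
    - {"offset":[10.6,-1.8,6],"jaw":3.5,"delta_rot":[0,0,0.4]}

```text
time: 36.62
position: [0.5154, 0.3426, 0.1631]
tool_rot: [0.991, 0.137, -0.004, 0.001]
ft_force: [-0.7, 0.5, 0.2]
grip_width: 0.0352
```

```bash
python3 -c "
from h import *
st();go((.517,.3445,.077),15.9);pic('scene','p38',110,160,230,260,6)"
```

```text
t 36.62 pos [0.5154 0.3426 0.1631] yaw 15.72 zax [-0.007 -0.003 -1.   ] F [-0.7  0.5  0.2] w 0.0352 q [ 0.41  0.55  1.47 -0.    1.13  0.13]
offset [ 0.27 -0.15  8.6 ] rot [ 0.07  0.43 -0.18]
```

View pics/p38.png

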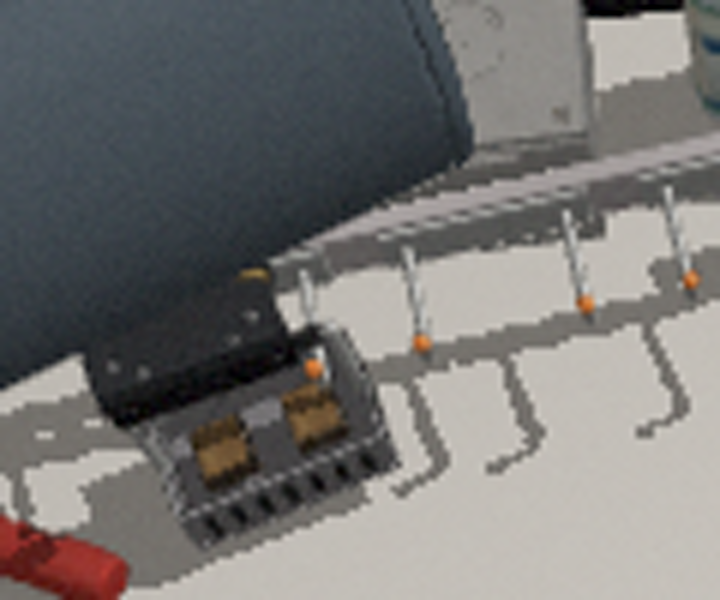

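Call:
drive_tool:
  plan:
    - {"offset":[0.1,0,1.5],"jaw":3.5,"delta_rot":[0,0,0]}
    - {"offset":[0.1,0,3],"jaw":3.5,"delta_rot":[0,0,0]}
    - {"offset":[0.1,0,4.5],"jaw":3.5,"delta_rot":[0,0,0]}
    - {"offset":[0.1,0,6],"jaw":3.5,"delta_rot":[0,0,0]}
    - {"offset":[0.1,0,7.3],"jaw":3.5,"delta_rot":[0,0,0]}
    - {"offset":[0.1,0,8.2],"jaw":3.5,"delta_rot":[0,0,0]}
    - {"offset":[0.1,0,8.6],"jaw":3.5,"delta_rot":[0,0,0]}
    - {"offset":[0.1,0,8.6],"jaw":3.5,"delta_rot":[0,0,0]}

```text
time: 37.33
position: [0.5181, 0.3452, 0.0801]
tool_rot: [0.99, 0.138, -0.0, 0.0]
ft_force: [0.2, -0.7, -0.2]
grip_width: 0.0352
```

```bash
python3 -c "
from h import *
st();go((.517,.3445,.0755),15.9);pic('scene','p39',110,160,230,260,6)"
```

```text
t 37.33 pos [0.5181 0.3452 0.0801] yaw 15.83 zax [-0.001 -0.    -1.   ] F [ 0.2 -0.7 -0.2] w 0.0352 q [ 0.41  0.66  1.53 -0.    0.95  0.13]
offset [-0.12  0.03  0.46] rot [ 0.01  0.04 -0.07]
```

View pics/p39.png

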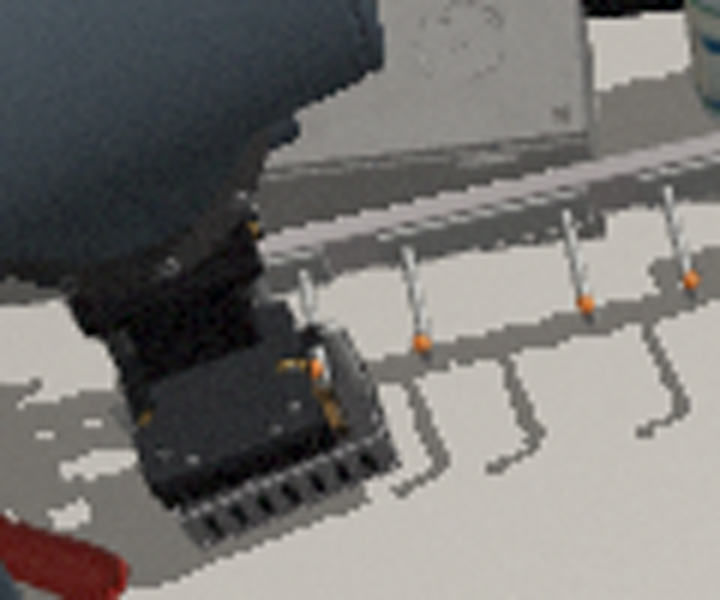

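Call:
drive_tool:
  plan:
    - {"offset":[-0.1,0,0.2],"jaw":3.5,"delta_rot":[0,0,0]}
    - {"offset":[-0.1,0,0.4],"jaw":3.5,"delta_rot":[0,0,0]}
    - {"offset":[-0.1,0,0.4],"jaw":2,"delta_rot":[0,0,0]}
    - {"offset":[-0.1,0,0.4],"jaw":1.5,"delta_rot":[0,0,0]}
    - {"offset":[-0.1,0,0.4],"jaw":0.3,"delta_rot":[0,0,0]}
    - {"offset":[-0.1,0,0.4],"jaw":0.3,"delta_rot":[0,0,0]}
    - {"offset":[-0.1,0,0.4],"jaw":0.3,"delta_rot":[0,0,0]}
    - {"offset":[-0.1,0,0.4],"jaw":0.3,"delta_rot":[0,0,0]}
  squeeze: 35

```text
time: 38.05
position: [0.5175, 0.3454, 0.0762]
tool_rot: [0.99, 0.138, 0.0, -0.0]
ft_force: [1.0, 0.0, 0.1]
grip_width: 0.0087
```

Call:
drive_tool:
  plan:
    - {"offset":[0,0,0],"jaw":0.3,"delta_rot":[0,0,0]}
    - {"offset":[0,0,0],"jaw":0.3,"delta_rot":[0,0,0]}
    - {"offset":[0,0,0],"jaw":0.3,"delta_rot":[0,0,0]}
    - {"offset":[0,0,-0.1],"jaw":0.3,"delta_rot":[0,0,0]}
    - {"offset":[0,0,-0.3],"jaw":0.3,"delta_rot":[0,0,0]}
    - {"offset":[0,0,-0.5],"jaw":0.3,"delta_rot":[0,0,0]}
    - {"offset":[0,0,-0.8],"jaw":0.3,"delta_rot":[0,0,0]}
    - {"offset":[0,0,-1.0],"jaw":0.3,"delta_rot":[0,0,0]}

```text
time: 38.72
position: [0.5174, 0.3453, 0.0864]
tool_rot: [0.99, 0.138, 0.0, 0.0]
ft_force: [0.2, -0.3, -1.2]
grip_width: 0.0089
```

Call:
drive_tool:
  plan:
    - {"offset":[0,0,-0.3],"jaw":0.3,"delta_rot":[0,0,0]}
    - {"offset":[0,0,-0.7],"jaw":0.3,"delta_rot":[0,0,0]}
    - {"offset":[0,0,-1.2],"jaw":0.3,"delta_rot":[0,0,0]}
    - {"offset":[0,0,-1.7],"jaw":0.3,"delta_rot":[0,0,0]}
    - {"offset":[0,0,-2.2],"jaw":0.3,"delta_rot":[0,0,0]}
    - {"offset":[0,0,-2.6],"jaw":0.3,"delta_rot":[0,0,0]}
    - {"offset":[0,0,-2.8],"jaw":0.3,"delta_rot":[0,0,0]}
    - {"offset":[0,0,-2.8],"jaw":0.3,"delta_rot":[0,0,0]}

```text
time: 39.38
position: [0.5178, 0.3455, 0.1149]
tool_rot: [0.99, 0.138, 0.001, -0.0]
ft_force: [0.8, -0.3, -1.8]
grip_width: 0.0088
```

```bash
python3 -c "
from h import *
st();pic('scene','p40',110,160,230,260,6)"
```

```text
t 39.38 pos [0.5178 0.3455 0.1149] yaw 15.85 zax [ 0.001  0.001 -1.   ] F [ 0.8 -0.3 -1.8] w 0.0088 q [0.41 0.61 1.51 0.   1.02 0.13]
```

View pics/p40.png

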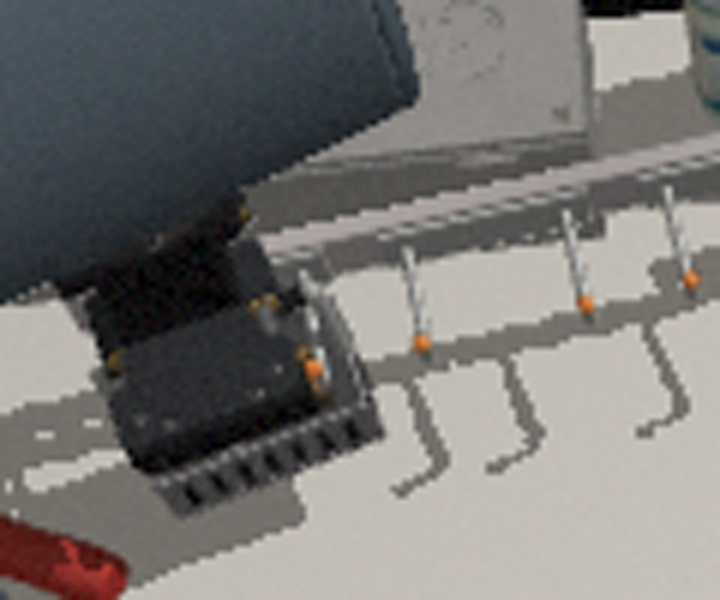

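Call:
drive_tool:
  plan:
    - {"offset":[-0.4,-0.06,0],"jaw":0.3,"delta_rot":[0,0,0]}
    - {"offset":[-1,-0.15,0],"jaw":0.3,"delta_rot":[0,0,0]}
    - {"offset":[-2,-0.3,0],"jaw":0.3,"delta_rot":[0,0,0]}
    - {"offset":[-3,-0.45,0],"jaw":0.3,"delta_rot":[0,0,0]}
    - {"offset":[-4.2,-0.6,0],"jaw":0.3,"delta_rot":[0,0,0]}
    - {"offset":[-5.4,-0.8,0],"jaw":0.3,"delta_rot":[0,0,0]}
    - {"offset":[-6.6,-1,-0.4],"jaw":0.3,"delta_rot":[0,0,0]}
    - {"offset":[-7.6,-1.1,-1.2],"jaw":0.3,"delta_rot":[0,0,0]}

```text
time: 40.1
position: [0.4382, 0.3344, 0.1256]
tool_rot: [0.99, 0.138, -0.002, 0.0]
ft_force: [0.2, 0.3, -1.2]
grip_width: 0.009
```

Call:
drive_tool:
  plan:
    - {"offset":[-0.8,0,-1],"jaw":0.3,"delta_rot":[0,0,0]}
    - {"offset":[-1.4,0.5,-2.2],"jaw":0.3,"delta_rot":[0,0,0]}
    - {"offset":[-1.8,1.3,-3.4],"jaw":0.3,"delta_rot":[0,0,-1]}
    - {"offset":[-2,2.5,-4.6],"jaw":0.3,"delta_rot":[0,0,-3]}
    - {"offset":[-2,4,-5.8],"jaw":0.3,"delta_rot":[0,0,-6]}
    - {"offset":[-2,6,-7],"jaw":0.3,"delta_rot":[0,0,-9]}
    - {"offset":[-2,8,-7.5],"jaw":0.3,"delta_rot":[0,0,-13]}
    - {"offset":[-2,10,-7.5],"jaw":0.3,"delta_rot":[0,0,-17]}

```text
time: 40.77
position: [0.4507, 0.2332, 0.204]
tool_rot: [0.959, 0.285, 0.003, 0.0]
ft_force: [0.7, 1.1, -2.1]
grip_width: 0.0086
```

```bash
python3 -c "
from h import *
st();go((.5715,-.0695,.19),80.3)"
```

```text
t 40.77 pos [0.4507 0.2332 0.204 ] yaw 33.08 zax [ 0.006  0.001 -1.   ] F [ 0.7  1.1 -2.1] w 0.0086 q [ 0.26  0.35  1.71 -0.    1.07 -0.32]
offset [-6.4  31.95  1.42] rot [  0.23  -0.25 -47.22]
```

```bash
python3 -c "
from h import *
go((.465,.05,.21),68)"
```

```text
offset [-8.8  16.13 -0.62] rot [  0.2   -0.27 -34.92]
```

Call:
drive_tool:
  plan:
    - {"offset":[-1.1,2,-0.5],"jaw":0.3,"delta_rot":[0,0,-4]}
    - {"offset":[-2.2,4.1,-0.6],"jaw":0.3,"delta_rot":[0,0,-8]}
    - {"offset":[-3.3,6.2,-0.6],"jaw":0.3,"delta_rot":[0,0,-13]}
    - {"offset":[-4.4,8.2,-0.6],"jaw":0.3,"delta_rot":[0,0,-18]}
    - {"offset":[-5.5,10.2,-0.6],"jaw":0.3,"delta_rot":[0,0,-23]}
    - {"offset":[-6.6,12.2,-0.6],"jaw":0.3,"delta_rot":[0,0,-28]}
    - {"offset":[-7.7,14.2,-0.6],"jaw":0.3,"delta_rot":[0,0,-33]}
    - {"offset":[-8.8,16.2,-0.6],"jaw":0.3,"delta_rot":[0,0,-35]}

```text
time: 41.43
position: [0.4633, 0.0485, 0.2084]
tool_rot: [0.829, 0.56, 0.001, 0.001]
ft_force: [-0.2, 0.2, -2.0]
grip_width: 0.0084
```

```bash
python3 -c "
from h import *
st();go((.5715,-.0695,.20),80.3)"
```

```text
t 41.43 pos [0.4633 0.0485 0.2084] yaw 68.06 zax [ 0.002 -0.    -1.   ] F [-0.2  0.2 -2. ] w 0.0084 q [-0.14  0.29  1.8  -0.    1.05 -1.32]
offset [-6.91 14.44  0.87] rot [  0.13  -0.01 -12.24]
```

Call:
drive_tool:
  plan:
    - {"offset":[-1.4,2,0],"jaw":0.3,"delta_rot":[0,0,-4]}
    - {"offset":[-2.8,4,0],"jaw":0.3,"delta_rot":[0,0,-8]}
    - {"offset":[-4,6,0],"jaw":0.3,"delta_rot":[0,0,-12.2]}
    - {"offset":[-5,8.2,0],"jaw":0.3,"delta_rot":[0,0,-12.2]}
    - {"offset":[-5.8,10.6,0],"jaw":0.3,"delta_rot":[0,0,-12.2]}
    - {"offset":[-6.5,12.8,0],"jaw":0.3,"delta_rot":[0,0,-12.2]}
    - {"offset":[-6.9,14,0],"jaw":0.3,"delta_rot":[0,0,-12.2]}
    - {"offset":[-6.9,14.4,0],"jaw":0.3,"delta_rot":[0,0,-12.2]}

```text
time: 42.1
position: [0.5728, -0.0707, 0.2083]
tool_rot: [0.766, 0.642, 0.001, 0.002]
ft_force: [-0.0, -0.6, -1.9]
grip_width: 0.0089
```

Call:
drive_tool:
  plan:
    - {"offset":[0,0,0.5],"jaw":0.3,"delta_rot":[0,0,0]}
    - {"offset":[0,0,1],"jaw":0.3,"delta_rot":[0,0,0]}
    - {"offset":[0,0,1],"jaw":0.3,"delta_rot":[0,0,0]}
    - {"offset":[0,0,1],"jaw":0.3,"delta_rot":[0,0,0]}
    - {"offset":[0,0,1],"jaw":0.3,"delta_rot":[0,0,0]}
    - {"offset":[0,0,1],"jaw":0.3,"delta_rot":[0,0,0]}
    - {"offset":[0,0,1],"jaw":0.3,"delta_rot":[0,0,0]}
    - {"offset":[0,0,1],"jaw":0.3,"delta_rot":[0,0,0]}

```text
time: 42.77
position: [0.5707, -0.0685, 0.1973]
tool_rot: [0.766, 0.643, 0.0, 0.0]
ft_force: [0.4, -0.4, -1.6]
grip_width: 0.0087
```

```bash
python3 -c "
from h import *
o=st();go((.5715,-.0695,.10),80.3);pic('scene','p41',260,120,360,240,5)
M=R.from_quat(o['tool_rot']).as_matrix()
B=o['position']+[0,0,.0475]
for z,nm in((-.06,'rim'),(-.098,'bot')):
  print(nm,[((proj('scene',B+M@np.array([sx*.032,sy*.052,0])+[0,0,z])-[260,120]+.5)*5).round(0).tolist() for sx,sy in((1,1),(1,-1),(-1,-1),(-1,1))])"
```

```text
t 42.77 pos [ 0.5707 -0.0685  0.1973] yaw 80.06 zax [ 0. -0. -1.] F [ 0.4 -0.4 -1.6] w 0.0087 q [-0.31  0.45  1.55 -0.    1.14 -1.71]
offset [-0.09  0.1   9.73] rot [ 0.02  0.   -0.24]
rim [[118.0, 201.0], [116.0, 360.0], [235.0, 364.0], [232.0, 204.0]]
bot [[115.0, 238.0], [113.0, 395.0], [229.0, 399.0], [226.0, 242.0]]
```

View pics/p41.png

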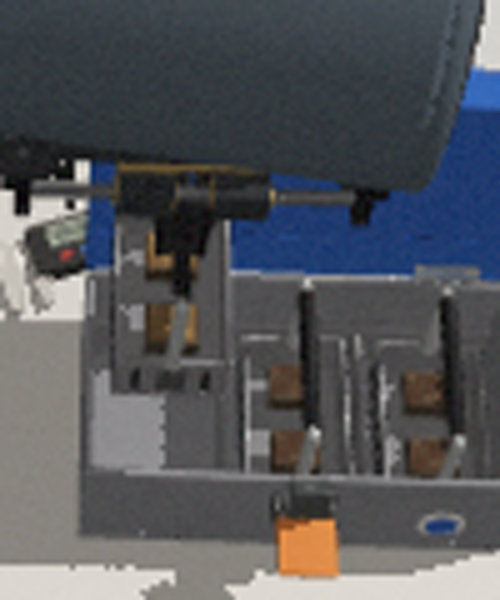

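Call:
drive_tool:
  plan:
    - {"offset":[-0.2,0.2,0.6],"jaw":0.3,"delta_rot":[0,0,-0.3]}
    - {"offset":[-0.2,0.2,2],"jaw":0.3,"delta_rot":[0,0,-0.3]}
    - {"offset":[-0.2,0.2,3.5],"jaw":0.3,"delta_rot":[0,0,-0.3]}
    - {"offset":[-0.2,0.2,5],"jaw":0.3,"delta_rot":[0,0,-0.3]}
    - {"offset":[-0.2,0.2,6.5],"jaw":0.3,"delta_rot":[0,0,-0.3]}
    - {"offset":[-0.2,0.2,8],"jaw":0.3,"delta_rot":[0,0,-0.3]}
    - {"offset":[-0.2,0.2,9],"jaw":0.3,"delta_rot":[0,0,-0.3]}
    - {"offset":[-0.2,0.2,9.4],"jaw":0.3,"delta_rot":[0,0,-0.3]}

```text
time: 43.48
position: [0.5712, -0.0708, 0.1012]
tool_rot: [0.764, 0.645, -0.001, -0.001]
ft_force: [-0.3, -0.7, -1.7]
grip_width: 0.0087
```

```bash
python3 -c "
from h import *
o=st();pic('scene','p42',265,150,345,240,7)"
```

```text
t 43.48 pos [ 0.5712 -0.0708  0.1012] yaw 80.34 zax [-0.003  0.001 -1.   ] F [-0.3 -0.7 -1.7] w 0.0087 q [-0.32  0.58  1.64 -0.    0.93 -1.72]
```

View pics/p42.png

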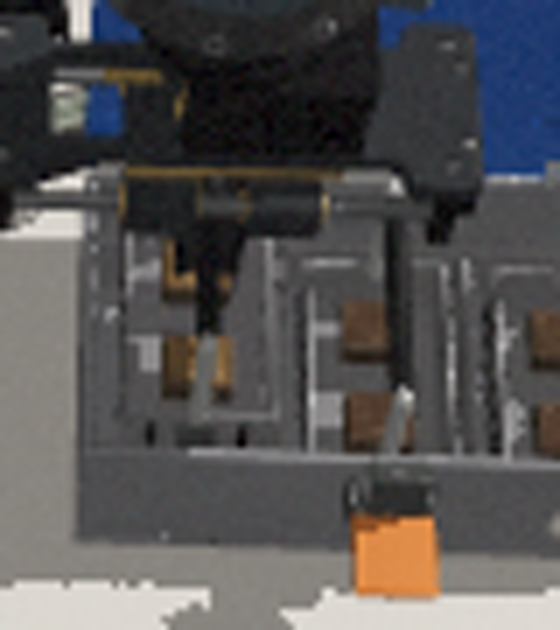

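Call:
drive_tool:
  plan:
    - {"offset":[0,0,0.4],"jaw":0.3,"delta_rot":[0,0,0]}
    - {"offset":[0,0,0.8],"jaw":0.3,"delta_rot":[0,0,0]}
    - {"offset":[0,0,1.2],"jaw":0.3,"delta_rot":[0,0,0]}
    - {"offset":[0,0,1.6],"jaw":0.3,"delta_rot":[0,0,0]}
    - {"offset":[0,0,1.8],"jaw":0.3,"delta_rot":[0,0,0]}
    - {"offset":[0,0,2.0],"jaw":0.3,"delta_rot":[0,0,0]}
    - {"offset":[0,0,2.0],"jaw":0.3,"delta_rot":[0,0,0]}
    - {"offset":[0,0,2.0],"jaw":0.3,"delta_rot":[0,0,0]}

```text
time: 44.2
position: [0.5723, -0.0709, 0.0831]
tool_rot: [0.764, 0.645, -0.0, 0.0]
ft_force: [-0.5, -0.1, -1.8]
grip_width: 0.0089
```

Call:
drive_tool:
  plan:
    - {"offset":[0,0,0.4],"jaw":0.3,"delta_rot":[0,0,0]}
    - {"offset":[0,0,0.8],"jaw":0.3,"delta_rot":[0,0,0]}
    - {"offset":[0,0,1.2],"jaw":0.3,"delta_rot":[0,0,0]}
    - {"offset":[0,0,1.5],"jaw":0.3,"delta_rot":[0,0,0]}
    - {"offset":[0,0,1.8],"jaw":0.3,"delta_rot":[0,0,0]}
    - {"offset":[0,0,2.0],"jaw":0.3,"delta_rot":[0,0,0]}
    - {"offset":[0,0,2.1],"jaw":0.3,"delta_rot":[0,0,0]}
    - {"offset":[0,0,2.1],"jaw":0.3,"delta_rot":[0,0,0]}

```text
time: 44.87
position: [0.5721, -0.0709, 0.0617]
tool_rot: [0.764, 0.645, -0.0, -0.0]
ft_force: [-0.1, -0.3, -1.5]
grip_width: 0.0089
```

Call:
drive_tool:
  plan:
    - {"offset":[0,0,0.2],"jaw":0.3,"delta_rot":[0,0,0]}
    - {"offset":[0,0,0.3],"jaw":0.3,"delta_rot":[0,0,0]}
    - {"offset":[0,0,0.4],"jaw":0.3,"delta_rot":[0,0,0]}
    - {"offset":[0,0,0.5],"jaw":0.3,"delta_rot":[0,0,0]}
    - {"offset":[0,0,0.6],"jaw":0.3,"delta_rot":[0,0,0]}
    - {"offset":[0,0,0.6],"jaw":0.3,"delta_rot":[0,0,0]}
    - {"offset":[0,0,0.6],"jaw":0.3,"delta_rot":[0,0,0]}
    - {"offset":[0,0,0.6],"jaw":0.3,"delta_rot":[0,0,0]}

```text
time: 45.53
position: [0.5724, -0.071, 0.0562]
tool_rot: [0.764, 0.645, 0.0, 0.0]
ft_force: [1.2, 0.1, -1.7]
grip_width: 0.0088
```

Call:
drive_tool:
  plan:
    - {"offset":[0,0,0.05],"jaw":0.3,"delta_rot":[0,0,0]}
    - {"offset":[0,0,0.1],"jaw":0.3,"delta_rot":[0,0,0]}
    - {"offset":[0,0,0.15],"jaw":0.3,"delta_rot":[0,0,0]}
    - {"offset":[0,0,0.15],"jaw":0.3,"delta_rot":[0,0,0]}
    - {"offset":[0,0,0.15],"jaw":0.3,"delta_rot":[0,0,0]}
    - {"offset":[0,0,0.15],"jaw":0.3,"delta_rot":[0,0,0]}
    - {"offset":[0,0,0.15],"jaw":0.3,"delta_rot":[0,0,0]}
    - {"offset":[0,0,0.15],"jaw":0.3,"delta_rot":[0,0,0]}

```text
time: 46.2
position: [0.5737, -0.0715, 0.0554]
tool_rot: [0.764, 0.645, 0.001, 0.001]
ft_force: [2.7, -1.8, 5.7]
grip_width: 0.0085
```

Floor contact. Release and rise.

Call:
drive_tool:
  plan:
    - {"offset":[0,0,-0.1],"jaw":0.9,"delta_rot":[0,0,0]}
    - {"offset":[0,0,-0.1],"jaw":1.5,"delta_rot":[0,0,0]}
    - {"offset":[0,0,-0.1],"jaw":2.5,"delta_rot":[0,0,0]}
    - {"offset":[0,0,-0.1],"jaw":3,"delta_rot":[0,0,0]}
    - {"offset":[0,0,-0.1],"jaw":3,"delta_rot":[0,0,0]}
    - {"offset":[0,0,-0.1],"jaw":3,"delta_rot":[0,0,0]}
    - {"offset":[0,0,-0.1],"jaw":3,"delta_rot":[0,0,0]}
    - {"offset":[0,0,-0.1],"jaw":3,"delta_rot":[0,0,0]}

```text
time: 46.87
position: [0.572, -0.0708, 0.0554]
tool_rot: [0.764, 0.645, -0.0, -0.0]
ft_force: [0.1, 0.1, 0.4]
grip_width: 0.0295
```

Call:
drive_tool:
  plan:
    - {"offset":[0,0,-1],"jaw":3,"delta_rot":[0,0,0]}
    - {"offset":[0,0,-2],"jaw":3,"delta_rot":[0,0,0]}
    - {"offset":[0,0,-3],"jaw":3,"delta_rot":[0,0,0]}
    - {"offset":[0,0,-5],"jaw":3,"delta_rot":[0,0,0]}
    - {"offset":[0,0,-8],"jaw":3,"delta_rot":[0,0,0]}
    - {"offset":[0,0,-11],"jaw":3,"delta_rot":[0,0,0]}
    - {"offset":[0,0,-15],"jaw":3,"delta_rot":[0,0,0]}
    - {"offset":[0,0,-19],"jaw":3,"delta_rot":[0,0,0]}

```text
time: 47.53
position: [0.5715, -0.0707, 0.2482]
tool_rot: [0.764, 0.645, -0.0, -0.0]
ft_force: [0.5, -0.2, 0.8]
grip_width: 0.0299
```

```bash
python3 -c "
from h import *
o=st();pic('scene','p43',260,110,390,240,5);pic('top','p44',260,60,400,240,4)"
```

```text
t 47.53 pos [ 0.5715 -0.0707  0.2482] yaw 80.35 zax [-0.  0. -1.] F [ 0.5 -0.2  0.8] w 0.0299 q [-0.32  0.4   1.49  0.    1.25 -1.72]
```

View pics/p43.png

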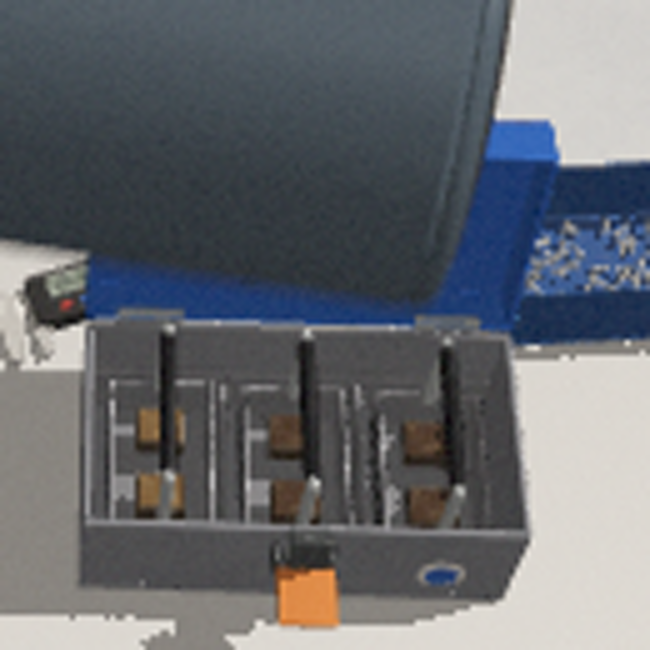

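View pics/p44.png

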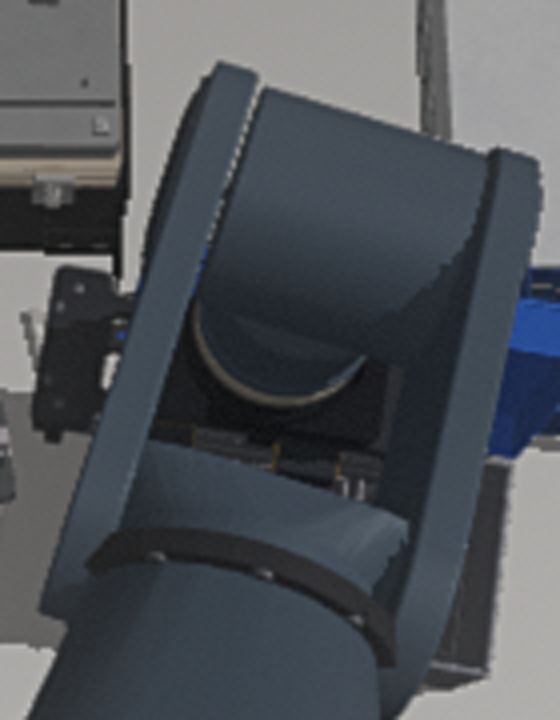

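Call:
drive_tool:
  plan:
    - {"offset":[-1.5,3,-0.5],"jaw":0,"delta_rot":[0,0,0]}
    - {"offset":[-3,6,-0.5],"jaw":0,"delta_rot":[0,0,0]}
    - {"offset":[-4.5,9,-0.5],"jaw":0,"delta_rot":[0,0,0]}
    - {"offset":[-6,12,-0.5],"jaw":0,"delta_rot":[0,0,0]}
    - {"offset":[-7.5,15,-0.5],"jaw":0,"delta_rot":[0,0,0]}
    - {"offset":[-8,17,-0.5],"jaw":0,"delta_rot":[0,0,0]}
    - {"offset":[-8,18,-0.5],"jaw":0,"delta_rot":[0,0,0]}
    - {"offset":[-8,18,-0.5],"jaw":0,"delta_rot":[0,0,0]}

```text
time: 48.3
position: [0.7377, -0.181, 0.2499]
tool_rot: [0.764, 0.645, 0.0, 0.0]
ft_force: [-0.6, 1.0, -0.4]
grip_width: 0.0007
```

```bash
cat >> h.py <<'E'
def hx(o):
    d=o["position"][:2]-np.array([.6258,-.1615]);bx=box(-9.7);by=box(80.3)
    print("xh mm",(d@bx*1e3).round(1),"yh",(d@by*1e3).round(1),"zh",((o["position"][2]-.0565)*1e3).round(1))
E
python3 -c "
from h import *
o=st();hx(o);pic('scene','p45',200,60,420,250,3.4);pic('top','p46',240,40,420,240,3.4)"
```

```text
t 48.3 pos [ 0.7377 -0.181   0.2499] yaw 80.3 zax [ 0.001 -0.    -1.   ] F [-0.6  1.  -0.4] w 0.0007 q [-0.39  0.68  0.97  0.    1.49 -1.79]
xh mm 113.6 yh -0.4 zh 193.4
```

View pics/p45.png

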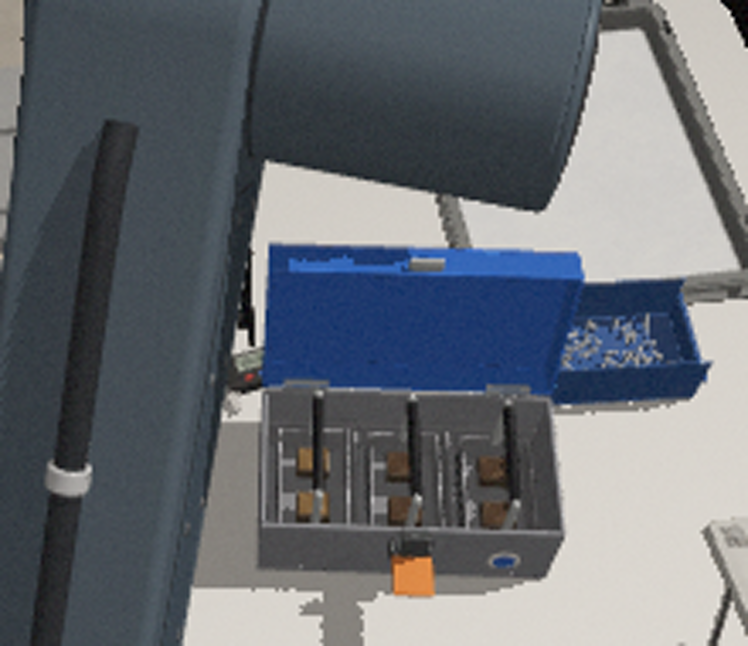

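View pics/p46.png

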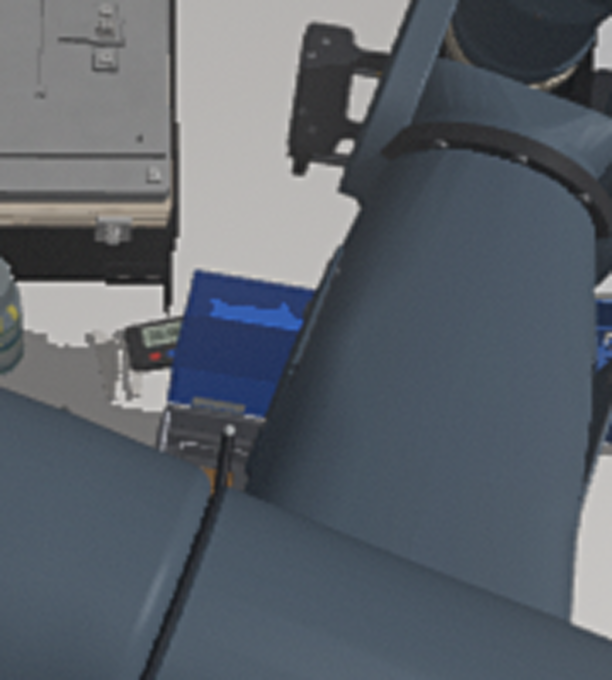

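Call:
drive_tool:
  plan:
    - {"offset":[0,0,2],"jaw":0,"delta_rot":[0,0,0]}
    - {"offset":[0,0,4],"jaw":0,"delta_rot":[0,0,0]}
    - {"offset":[0,0,6],"jaw":0,"delta_rot":[0,0,0]}
    - {"offset":[0,0,8],"jaw":0,"delta_rot":[0,0,0]}
    - {"offset":[0,0,9],"jaw":0,"delta_rot":[0,0,0]}
    - {"offset":[0,0,9],"jaw":0,"delta_rot":[0,0,0]}
    - {"offset":[0,0,9],"jaw":0,"delta_rot":[0,0,0]}
    - {"offset":[0,0,9],"jaw":0,"delta_rot":[0,0,0]}

```text
time: 49.07
position: [0.7371, -0.1801, 0.1626]
tool_rot: [0.764, 0.645, 0.001, 0.001]
ft_force: [0.4, 0.3, 0.6]
grip_width: 0.0006
```

```bash
python3 -c "
from h import *
o=st();hx(o);pic('scene','p47',200,60,420,250,3.4)"
```

```text
t 49.07 pos [ 0.7371 -0.1801  0.1626] yaw 80.36 zax [ 0.003 -0.001 -1.   ] F [0.4 0.3 0.6] w 0.0006 q [-0.39  0.74  1.08 -0.    1.32 -1.79]
xh mm 112.8 yh 0.4 zh 106.1
```

View pics/p47.png

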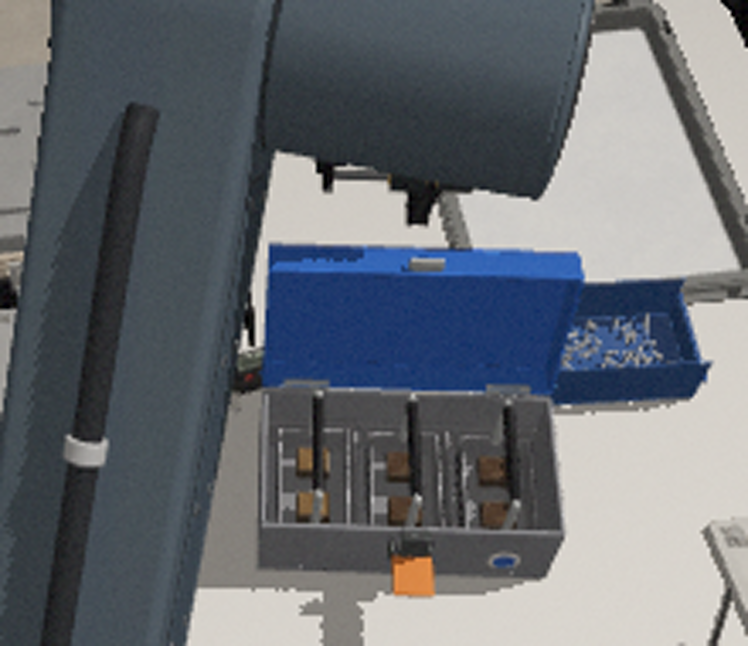

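Call:
drive_tool:
  plan:
    - {"offset":[0,-1,0],"jaw":0,"delta_rot":[0,0,0]}
    - {"offset":[0,-2,0],"jaw":0,"delta_rot":[0,0,0]}
    - {"offset":[0,-3,0],"jaw":0,"delta_rot":[0,0,0]}
    - {"offset":[0,-4,0],"jaw":0,"delta_rot":[0,0,0]}
    - {"offset":[0,-5,0],"jaw":0,"delta_rot":[0,0,0]}
    - {"offset":[0,-6,-0.3],"jaw":0,"delta_rot":[0,0,0]}
    - {"offset":[0,-7,-0.5],"jaw":0,"delta_rot":[0,0,0]}
    - {"offset":[0,-8,-0.8],"jaw":0,"delta_rot":[0,0,0]}

```text
time: 49.78
position: [0.6596, -0.1673, 0.1711]
tool_rot: [0.764, 0.645, 0.002, 0.003]
ft_force: [3.2, -0.3, -1.5]
grip_width: 0.0005
```

```bash
python3 -c "
from h import *
o=st();hx(o);pic('scene','p48',200,60,420,250,3.4)"
```

```text
t 49.78 pos [ 0.6596 -0.1673  0.1711] yaw 80.34 zax [ 0.007 -0.002 -1.   ] F [ 3.2 -0.3 -1.5] w 0.0005 q [-0.41  0.62  1.31  0.    1.21 -1.81]
xh mm 34.3 yh 0.0 zh 114.6
```

View pics/p48.png

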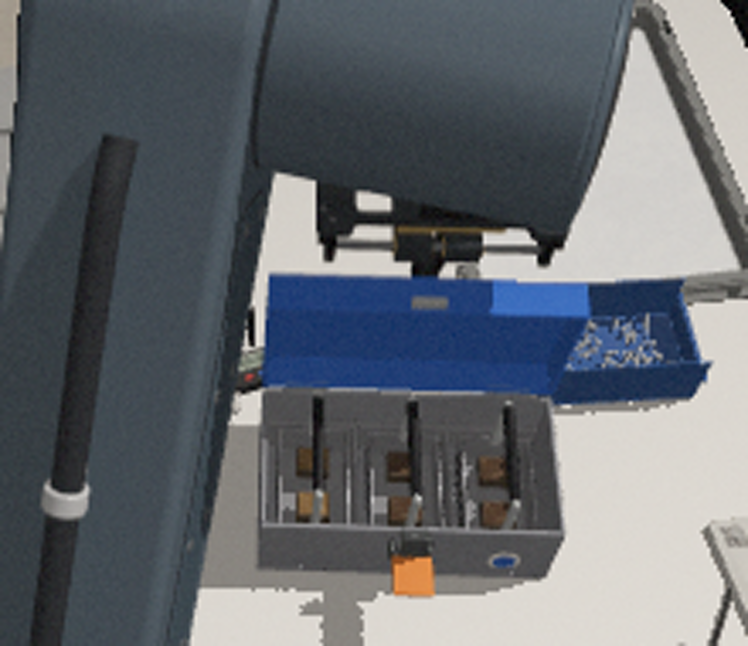

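Call:
drive_tool:
  plan:
    - {"offset":[0,-1.4,-0.7],"jaw":0,"delta_rot":[0,0,0]}
    - {"offset":[0,-2.7,-1.3],"jaw":0,"delta_rot":[0,0,0]}
    - {"offset":[0,-4,-1.6],"jaw":0,"delta_rot":[0,0,0]}
    - {"offset":[0,-5.3,-1.5],"jaw":0,"delta_rot":[0,0,0]}
    - {"offset":[0,-6.6,-1.1],"jaw":0,"delta_rot":[0,0,0]}
    - {"offset":[0,-7.8,-0.6],"jaw":0,"delta_rot":[0,0,0]}
    - {"offset":[0,-9,0],"jaw":0,"delta_rot":[0,0,0]}
    - {"offset":[0,-9,0],"jaw":0,"delta_rot":[0,0,0]}

```text
time: 50.5
position: [0.5674, -0.1512, 0.1693]
tool_rot: [0.764, 0.645, -0.0, -0.0]
ft_force: [-0.6, -1.1, 1.5]
grip_width: 0.0004
```

```bash
python3 -c "
from h import *
o=st();hx(o);pic('scene','p49',200,60,420,250,3.4)"
```

```text
t 50.5 pos [ 0.5674 -0.1512  0.1693] yaw 80.34 zax [-0.001 -0.    -1.   ] F [-0.6 -1.1  1.5] w 0.0004 q [-0.45  0.5   1.55 -0.    1.09 -1.85]
xh mm -59.3 yh 0.3 zh 112.8
```

View pics/p49.png

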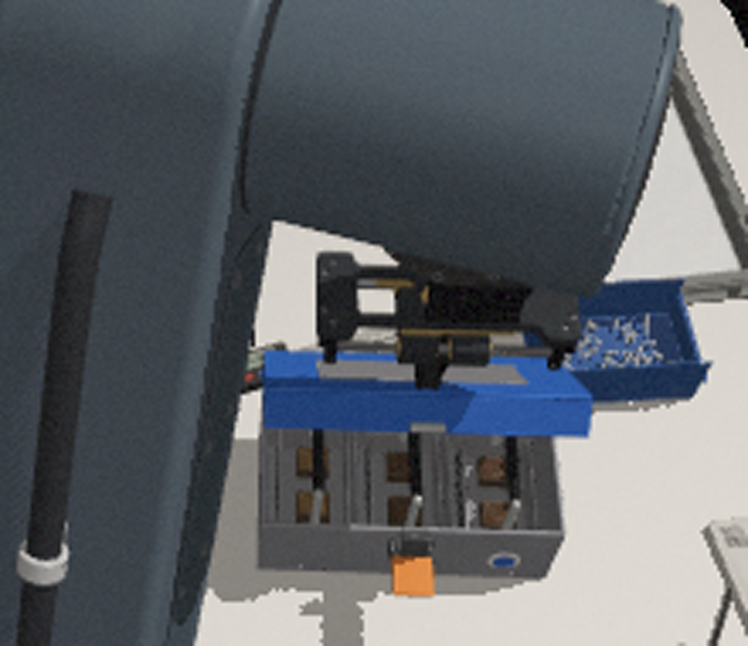

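Call:
drive_tool:
  plan:
    - {"offset":[0,-0.9,0.6],"jaw":0,"delta_rot":[0,0,0]}
    - {"offset":[0,-1.8,1.3],"jaw":0,"delta_rot":[0,0,0]}
    - {"offset":[0,-2.8,2.3],"jaw":0,"delta_rot":[0,0,0]}
    - {"offset":[0,-3.7,3.2],"jaw":0,"delta_rot":[0,0,0]}
    - {"offset":[0,-4.4,4.3],"jaw":0,"delta_rot":[0,0,0]}
    - {"offset":[0,-5.1,5.4],"jaw":0,"delta_rot":[0,0,0]}
    - {"offset":[0,-5.7,6.3],"jaw":0,"delta_rot":[0,0,0]}
    - {"offset":[0,-5.9,6.6],"jaw":0,"delta_rot":[0,0,0]}

```text
time: 51.22
position: [0.5113, -0.1419, 0.1024]
tool_rot: [0.764, 0.645, 0.0, 0.0]
ft_force: [-0.1, 0.2, 1.4]
grip_width: 0.0005
```

```bash
python3 -c "
from h import *
o=st();hx(o);pic('scene','p50',200,60,420,250,3.4)"
```

```text
t 51.22 pos [ 0.5113 -0.1419  0.1024] yaw 80.33 zax [ 0.001 -0.    -1.   ] F [-0.1  0.2  1.4] w 0.0005 q [-0.48  0.53  1.75  0.    0.86 -1.88]
xh mm -116.2 yh 0.0 zh 45.9
```

View pics/p50.png

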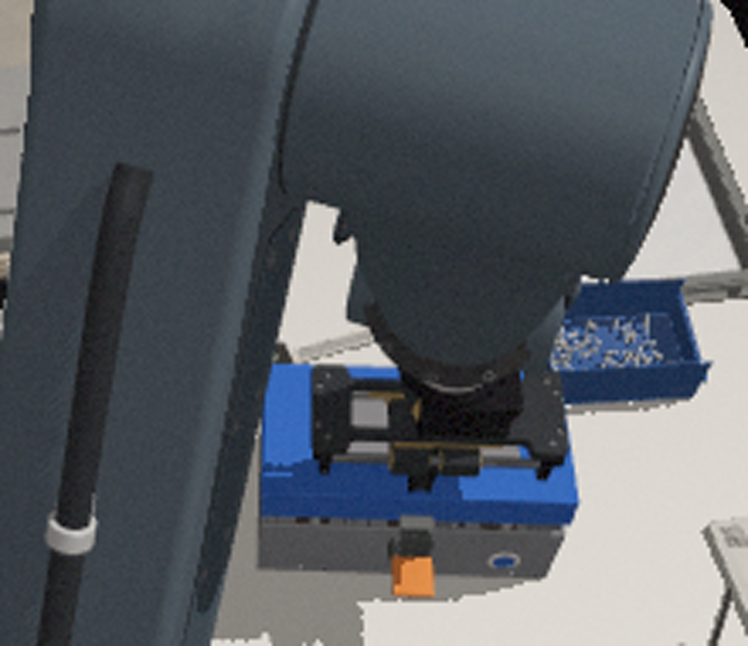

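Nearly shut; now press slowly.

Call:
drive_tool:
  plan:
    - {"offset":[0,-0.3,0.3],"jaw":0,"delta_rot":[0,0,0]}
    - {"offset":[0,-0.3,0.5],"jaw":0,"delta_rot":[0,0,0]}
    - {"offset":[0,-0.3,0.7],"jaw":0,"delta_rot":[0,0,0]}
    - {"offset":[0,-0.3,0.9],"jaw":0,"delta_rot":[0,0,0]}
    - {"offset":[0,-0.3,1.1],"jaw":0,"delta_rot":[0,0,0]}
    - {"offset":[0,-0.3,1.2],"jaw":0,"delta_rot":[0,0,0]}
    - {"offset":[0,-0.3,1.2],"jaw":0,"delta_rot":[0,0,0]}
    - {"offset":[0,-0.3,1.2],"jaw":0,"delta_rot":[0,0,0]}

```text
time: 51.93
position: [0.5085, -0.1417, 0.0967]
tool_rot: [0.764, 0.646, 0.0, 0.002]
ft_force: [-7.0, 2.5, 40.5]
grip_width: 0.0001
```

```bash
python3 -c "
from h import *
o=st();hx(o)"
```

```text
t 51.93 pos [ 0.5085 -0.1417  0.0967] yaw 80.41 zax [ 0.003 -0.003 -1.   ] F [-7.   2.5 40.5] w 0.0001 q [-0.48  0.53  1.77 -0.    0.84 -1.89]
xh mm -118.9 yh -0.3 zh 40.2
```

Call:
drive_tool:
  plan:
    - {"offset":[0,0,-0.6],"jaw":0,"delta_rot":[0,0,0]}
    - {"offset":[0,0,-0.8],"jaw":0,"delta_rot":[0,0,0]}
    - {"offset":[0,0,-0.8],"jaw":0,"delta_rot":[0,0,0]}
    - {"offset":[0,0,-0.8],"jaw":0,"delta_rot":[0,0,0]}
    - {"offset":[0,0,-0.8],"jaw":0,"delta_rot":[0,0,0]}
    - {"offset":[0,0,-0.8],"jaw":0,"delta_rot":[0,0,0]}
    - {"offset":[0,0,-0.8],"jaw":0,"delta_rot":[0,0,0]}
    - {"offset":[0,0,-0.8],"jaw":0,"delta_rot":[0,0,0]}

```text
time: 52.6
position: [0.5084, -0.1416, 0.0986]
tool_rot: [0.764, 0.645, 0.0, 0.001]
ft_force: [0.7, -0.8, 4.7]
grip_width: 0.0005
```

```bash
python3 -c "
from h import *
o=st();hx(o);pic('scene','p51',260,150,380,240,6)"
```

```text
t 52.6 pos [ 0.5084 -0.1416  0.0986] yaw 80.34 zax [ 0.001 -0.001 -1.   ] F [ 0.7 -0.8  4.7] w 0.0005 q [-0.48  0.53  1.76 -0.    0.84 -1.89]
xh mm -119.1 yh -0.2 zh 42.1
```

View pics/p51.png

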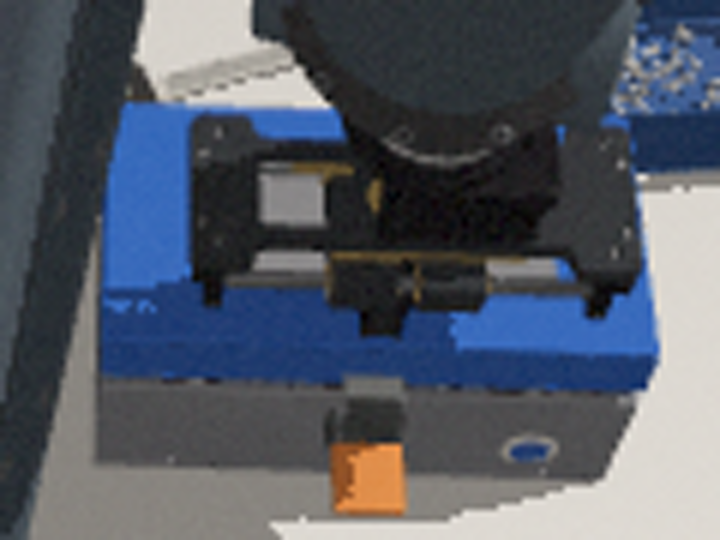

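```bash
python3 -c "
from h import *
pic('scene','p52',270,195,370,235,8);pic('top','p53',270,130,400,240,6)"
```

```text
(no output)
```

View pics/p52.png

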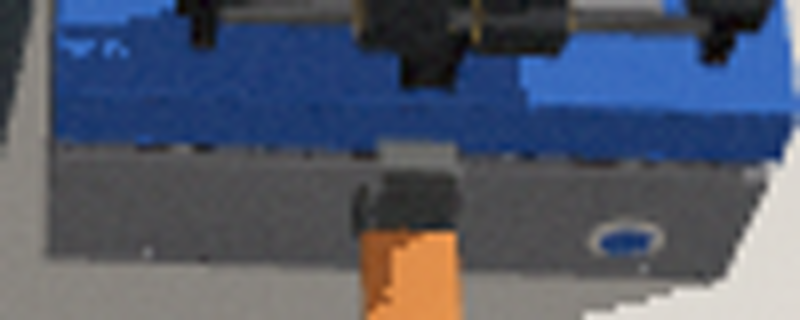

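View pics/p53.png

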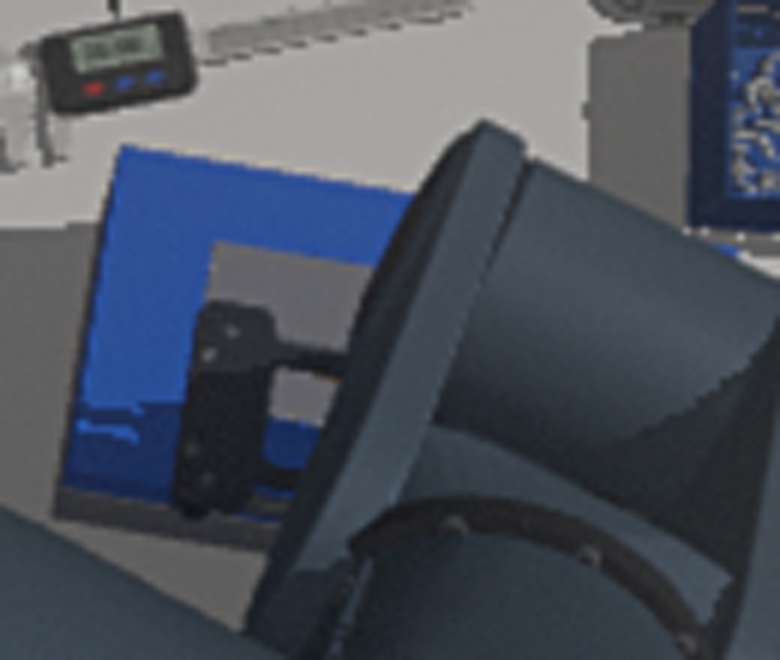

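Call:
drive_tool:
  plan:
    - {"offset":[0,0,-0.5],"jaw":0,"delta_rot":[0,0,0]}
    - {"offset":[0,-0.5,-0.5],"jaw":0,"delta_rot":[0,0,0]}
    - {"offset":[0,-0.6,0],"jaw":0,"delta_rot":[0,0,0]}
    - {"offset":[0,-0.6,0.05],"jaw":0,"delta_rot":[0,0,0]}
    - {"offset":[0,-0.6,0.1],"jaw":0,"delta_rot":[0,0,0]}
    - {"offset":[0,-0.6,0.1],"jaw":0,"delta_rot":[0,0,0]}
    - {"offset":[0,-0.6,0.1],"jaw":0,"delta_rot":[0,0,0]}
    - {"offset":[0,-0.6,0.1],"jaw":0,"delta_rot":[0,0,0]}

```text
time: 53.42
position: [0.5008, -0.14, 0.0979]
tool_rot: [0.764, 0.645, -0.0, -0.0]
ft_force: [-0.9, -0.1, 10.6]
grip_width: 0.0004
```

Call:
drive_tool:
  plan:
    - {"offset":[0,0,0.1],"jaw":0,"delta_rot":[0,0,0]}
    - {"offset":[0,0,0.1],"jaw":0,"delta_rot":[0,0,0]}
    - {"offset":[0,0,0.1],"jaw":0,"delta_rot":[0,0,0]}
    - {"offset":[0,0,0.1],"jaw":0,"delta_rot":[0,0,0]}
    - {"offset":[0,0,0.1],"jaw":0,"delta_rot":[0,0,0]}
    - {"offset":[0,0,0.1],"jaw":0,"delta_rot":[0,0,0]}
    - {"offset":[0,0,0.1],"jaw":0,"delta_rot":[0,0,0]}
    - {"offset":[0,0,0.1],"jaw":0,"delta_rot":[0,0,0]}

```text
time: 54.08
position: [0.5008, -0.1399, 0.0977]
tool_rot: [0.764, 0.645, -0.001, -0.0]
ft_force: [-2.1, 0.0, 14.7]
grip_width: 0.0005
```

Call:
drive_tool:
  plan:
    - {"offset":[0,0,0.1],"jaw":0,"delta_rot":[0,0,0]}
    - {"offset":[0,0,0.1],"jaw":0,"delta_rot":[0,0,0]}
    - {"offset":[0,0,0.1],"jaw":0,"delta_rot":[0,0,0]}
    - {"offset":[0,0,0.1],"jaw":0,"delta_rot":[0,0,0]}
    - {"offset":[0,0,0.1],"jaw":0,"delta_rot":[0,0,0]}
    - {"offset":[0,0,0.1],"jaw":0,"delta_rot":[0,0,0]}
    - {"offset":[0,0,0.1],"jaw":0,"delta_rot":[0,0,0]}
    - {"offset":[0,0,0.1],"jaw":0,"delta_rot":[0,0,0]}

```text
time: 54.75
position: [0.5008, -0.14, 0.0975]
tool_rot: [0.764, 0.645, -0.0, -0.0]
ft_force: [-3.9, 1.5, 20.6]
grip_width: 0.0004
```

```bash
python3 -c "
from h import *
o=st();hx(o);print(o['moment']);pic('scene','p54',270,195,370,235,8)"
```

```text
t 54.75 pos [ 0.5008 -0.14    0.0975] yaw 80.38 zax [-0.001 -0.    -1.   ] F [-3.9  1.5 20.6] w 0.0004 q [-0.49  0.53  1.78 -0.    0.83 -1.89]
xh mm -126.9 yh 0.1 zh 41.0
[ 0.1386  0.8764 -0.0062]
```

View pics/p54.png

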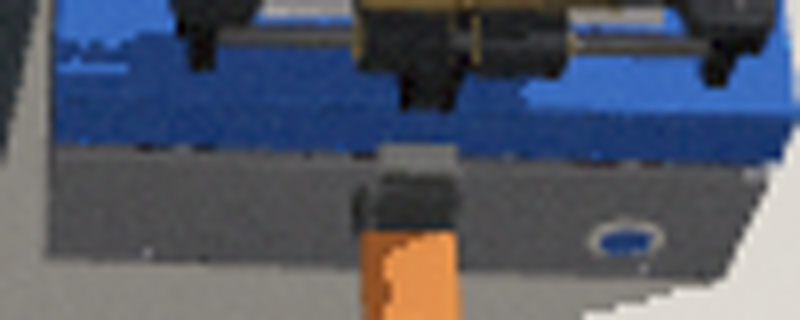

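```bash
python3 -c "
import cv2,numpy as np
a=cv2.imread('pics/scene0.png')[195:240,300:350]
b=cv2.imread('pics/p54.png');
from h import camera
im=camera('scene')[195:240,300:350,::-1]
f=lambda x:cv2.resize(np.ascontiguousarray(x),None,fx=7.5,fy=7.5,interpolation=cv2.INTER_CUBIC)
cv2.imwrite('pics/p55.png',np.hstack([f(a),f(im)]))"
```

```text
(no output)
```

View pics/p55.png

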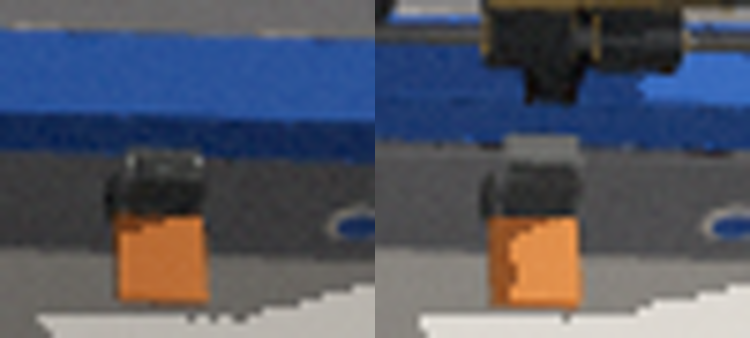

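Call:
drive_tool:
  plan:
    - {"offset":[0,0,-1],"jaw":0,"delta_rot":[0,0,0]}
    - {"offset":[0,0,-2],"jaw":0,"delta_rot":[0,0,0]}
    - {"offset":[0,0.2,-3],"jaw":0,"delta_rot":[0,0,0]}
    - {"offset":[0,0.2,-3],"jaw":0,"delta_rot":[0,0,0]}
    - {"offset":[0,0.2,-3],"jaw":0,"delta_rot":[0,0,0]}
    - {"offset":[0,0.2,-3],"jaw":0,"delta_rot":[0,0,0]}
    - {"offset":[0,0.2,-3],"jaw":0,"delta_rot":[0,0,0]}
    - {"offset":[0,0.2,-3],"jaw":0,"delta_rot":[0,0,0]}

```text
time: 55.52
position: [0.5027, -0.1401, 0.1249]
tool_rot: [0.764, 0.645, -0.001, -0.001]
ft_force: [-1.7, -0.9, 1.7]
grip_width: 0.0005
```

```bash
python3 -c "
from h import *
o=st();hx(o);pic('scene','p56',260,130,380,240,6)"
```

```text
t 55.52 pos [ 0.5027 -0.1401  0.1249] yaw 80.35 zax [-0.002  0.001 -1.   ] F [-1.7 -0.9  1.7] w 0.0005 q [-0.49  0.48  1.75 -0.    0.91 -1.89]
xh mm -124.9 yh 0.4 zh 68.4
```

View pics/p56.png

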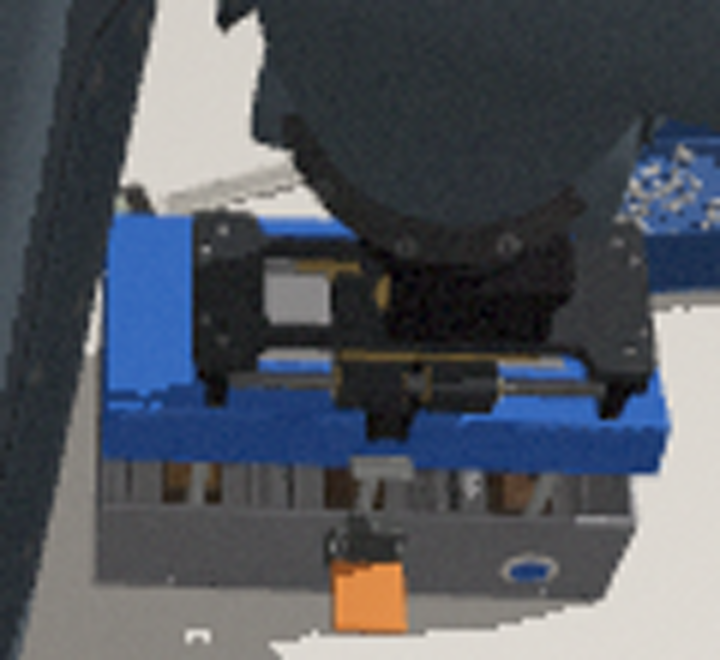

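Call:
drive_tool:
  plan:
    - {"offset":[0,0,0.3],"jaw":0,"delta_rot":[0,0,0]}
    - {"offset":[0,0,0.6],"jaw":0,"delta_rot":[0,0,0]}
    - {"offset":[0,0,0.9],"jaw":0,"delta_rot":[0,0,0]}
    - {"offset":[0,0,1.2],"jaw":0,"delta_rot":[0,0,0]}
    - {"offset":[0,0,1.5],"jaw":0,"delta_rot":[0,0,0]}
    - {"offset":[0,0,1.8],"jaw":0,"delta_rot":[0,0,0]}
    - {"offset":[0,0,2.1],"jaw":0,"delta_rot":[0,0,0]}
    - {"offset":[0,0,2.3],"jaw":0,"delta_rot":[0,0,0]}

```text
time: 56.23
position: [0.5035, -0.1403, 0.1021]
tool_rot: [0.764, 0.645, -0.0, -0.0]
ft_force: [-1.2, 0.1, 1.7]
grip_width: 0.0004
```

Call:
drive_tool:
  plan:
    - {"offset":[0,0,0.05],"jaw":0,"delta_rot":[0,0,0]}
    - {"offset":[0,0,0.1],"jaw":0,"delta_rot":[0,0,0]}
    - {"offset":[0,0,0.15],"jaw":0,"delta_rot":[0,0,0]}
    - {"offset":[0,0,0.2],"jaw":0,"delta_rot":[0,0,0]}
    - {"offset":[0,0,0.25],"jaw":0,"delta_rot":[0,0,0]}
    - {"offset":[0,0,0.3],"jaw":0,"delta_rot":[0,0,0]}
    - {"offset":[0,0,0.35],"jaw":0,"delta_rot":[0,0,0]}
    - {"offset":[0,0,0.4],"jaw":0,"delta_rot":[0,0,0]}

```text
time: 56.9
position: [0.5035, -0.1404, 0.0991]
tool_rot: [0.764, 0.645, -0.0, -0.0]
ft_force: [-2.3, 1.4, 7.2]
grip_width: 0.0004
```

```bash
python3 -c "
from h import *
o=st();hx(o)"
```

```text
t 56.9 pos [ 0.5035 -0.1404  0.0991] yaw 80.36 zax [-0. -0. -1.] F [-2.3  1.4  7.2] w 0.0004 q [-0.49  0.53  1.78 -0.    0.84 -1.89]
xh mm -124.2 yh 0.2 zh 42.6
```

Call:
drive_tool:
  plan:
    - {"offset":[0,0,0.1],"jaw":0,"delta_rot":[0,0,0]}
    - {"offset":[0,0,0.2],"jaw":0,"delta_rot":[0,0,0]}
    - {"offset":[0,0,0.3],"jaw":0,"delta_rot":[0,0,0]}
    - {"offset":[0,0,0.3],"jaw":0,"delta_rot":[0,0,0]}
    - {"offset":[0,0,0.3],"jaw":0,"delta_rot":[0,0,0]}
    - {"offset":[0,0,0.3],"jaw":0,"delta_rot":[0,0,0]}
    - {"offset":[0,0,0.3],"jaw":0,"delta_rot":[0,0,0]}
    - {"offset":[0,0,0.3],"jaw":0,"delta_rot":[0,0,0]}

```text
time: 57.57
position: [0.5031, -0.1403, 0.0977]
tool_rot: [0.764, 0.645, -0.0, 0.0]
ft_force: [-5.0, 1.5, 18.4]
grip_width: 0.0004
```

Call:
drive_tool:
  plan:
    - {"offset":[0.3,0,0.0],"jaw":0,"delta_rot":[0,0,0]}
    - {"offset":[-0.3,0,0],"jaw":0,"delta_rot":[0,0,0]}
    - {"offset":[0,0.3,0],"jaw":0,"delta_rot":[0,0,0]}
    - {"offset":[0,-0.3,0],"jaw":0,"delta_rot":[0,0,0]}
    - {"offset":[0,0,0.1],"jaw":0,"delta_rot":[0,0,0]}
    - {"offset":[0,0,-0.2],"jaw":0,"delta_rot":[0,0,0]}
    - {"offset":[0,0,0.1],"jaw":0,"delta_rot":[0,0,0]}
    - {"offset":[0,0,0],"jaw":0,"delta_rot":[0,0,0]}

```text
time: 58.23
position: [0.5047, -0.1416, 0.0977]
tool_rot: [0.764, 0.645, 0.0, 0.002]
ft_force: [-2.7, -1.6, 8.1]
grip_width: 0.0003
```

```bash
python3 -c "
from h import *
o=st();hx(o);pic('scene','p57',300,195,350,240,12);pic('top','p58',260,120,400,240,5)"
```

```text
t 58.23 pos [ 0.5047 -0.1416  0.0977] yaw 80.38 zax [ 0.003 -0.003 -1.   ] F [-2.7 -1.6  8.1] w 0.0003 q [-0.49  0.53  1.78 -0.    0.83 -1.89]
xh mm -122.7 yh -0.8 zh 41.2
```

View pics/p57.png

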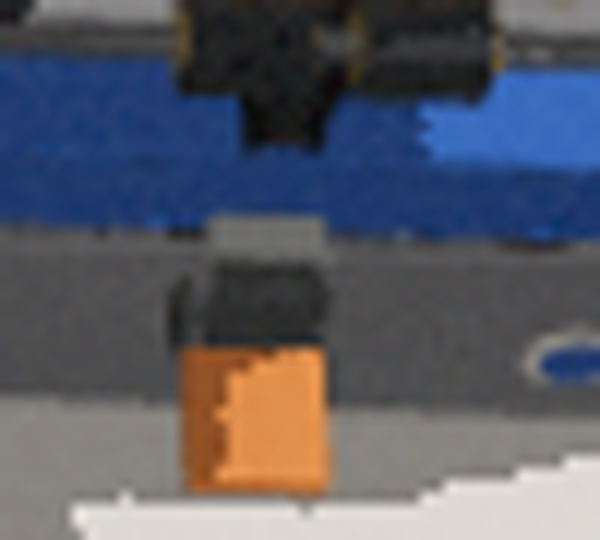

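Call:
drive_tool:
  plan:
    - {"offset":[0,0,0.3],"jaw":0,"delta_rot":[0,0,0]}
    - {"offset":[0,0.3,0.3],"jaw":0,"delta_rot":[0,0,0]}
    - {"offset":[0,-0.3,0.3],"jaw":0,"delta_rot":[0,0,0]}
    - {"offset":[0,0,0.4],"jaw":0,"delta_rot":[0,0,0]}
    - {"offset":[0,0,0],"jaw":0,"delta_rot":[0,0,0]}
    - {"offset":[0,0,0.4],"jaw":0,"delta_rot":[0,0,0]}
    - {"offset":[0,0,0],"jaw":0,"delta_rot":[0,0,0]}
    - {"offset":[0,0,0.3],"jaw":0,"delta_rot":[0,0,0]}

```text
time: 59.0
position: [0.5041, -0.1405, 0.0929]
tool_rot: [0.764, 0.645, 0.0, 0.0]
ft_force: [0.8, 0.6, -0.3]
grip_width: 0.0006
```

Call:
drive_tool:
  plan:
    - {"offset":[0,0,0],"jaw":0,"delta_rot":[0,0,0]}
    - {"offset":[0,0,0],"jaw":0,"delta_rot":[0,0,0]}
    - {"offset":[0,0,0],"jaw":0,"delta_rot":[0,0,0]}
    - {"offset":[0,0,0],"jaw":0,"delta_rot":[0,0,0]}
    - {"offset":[0,0,0],"jaw":0,"delta_rot":[0,0,0]}
    - {"offset":[0,0,0],"jaw":0,"delta_rot":[0,0,0]}
    - {"offset":[0,0,0],"jaw":0,"delta_rot":[0,0,0]}
    - {"offset":[0,0,0],"jaw":0,"delta_rot":[0,0,0]}

```text
time: 59.67
position: [0.5037, -0.1404, 0.0926]
tool_rot: [0.764, 0.645, 0.0, 0.0]
ft_force: [0.9, -0.8, 0.7]
grip_width: 0.0006
```

```bash
python3 -c "
from h import *
o=st();hx(o)"
```

```text
t 59.67 pos [ 0.5037 -0.1404  0.0926] yaw 80.35 zax [ 0. -0. -1.] F [ 0.9 -0.8  0.7] w 0.0006 q [-0.49  0.54  1.78  0.    0.83 -1.89]
xh mm -123.9 yh 0.2 zh 36.1
```

Call:
drive_tool:
  plan:
    - {"offset":[0,0,-1],"jaw":0,"delta_rot":[0,0,0]}
    - {"offset":[0,0,-3],"jaw":0,"delta_rot":[0,0,0]}
    - {"offset":[0,-1,-6],"jaw":0,"delta_rot":[0,0,0]}
    - {"offset":[0,-2,-9],"jaw":0,"delta_rot":[0,0,0]}
    - {"offset":[3,-3,-12],"jaw":0,"delta_rot":[0,0,0]}
    - {"offset":[6,-3,-13],"jaw":0,"delta_rot":[0,0,0]}
    - {"offset":[10,-3,-13],"jaw":0,"delta_rot":[0,0,0]}
    - {"offset":[14,-3,-13],"jaw":0,"delta_rot":[0,0,0]}

```text
time: 60.33
position: [0.4985, 0.0034, 0.2251]
tool_rot: [0.765, 0.644, 0.001, 0.002]
ft_force: [1.1, -0.6, -0.6]
grip_width: 0.0003
```

Call:
drive_tool:
  plan:
    - {"offset":[4,-1,0],"jaw":0,"delta_rot":[0,0,0]}
    - {"offset":[8,-2,0],"jaw":0,"delta_rot":[0,0,0]}
    - {"offset":[12,-2,0],"jaw":0,"delta_rot":[0,0,0]}
    - {"offset":[16,-2,0],"jaw":0,"delta_rot":[0,0,0]}
    - {"offset":[20,-2,0],"jaw":0,"delta_rot":[0,0,0]}
    - {"offset":[24,-2,0],"jaw":0,"delta_rot":[0,0,0]}
    - {"offset":[26,-2,0],"jaw":0,"delta_rot":[0,0,0]}
    - {"offset":[26,-2,0],"jaw":0,"delta_rot":[0,0,0]}

```text
time: 61.0
position: [0.5219, 0.2669, 0.2234]
tool_rot: [0.763, 0.647, 0.002, -0.0]
ft_force: [1.0, 0.3, -0.6]
grip_width: 0.0006
```

```bash
python3 -c "
from h import *
o=st();pic('scene','p59',200,110,400,250,4);pic('top','p60',0,0,512,384,1.5)
import cv2
im=camera('scene')[195:240,300:350,::-1];a=cv2.imread('pics/scene0.png')[195:240,300:350]
f=lambda x:cv2.resize(np.ascontiguousarray(x),None,fx=7.5,fy=7.5,interpolation=cv2.INTER_CUBIC)
cv2.imwrite('pics/p61.png',np.hstack([f(a),f(im)]))"
```

```text
t 61.0 pos [0.5219 0.2669 0.2234] yaw 80.63 zax [ 0.002  0.002 -1.   ] F [ 1.   0.3 -0.6] w 0.0006 q [ 0.28  0.44  1.5   0.    1.2  -1.13]
```

View pics/p59.png

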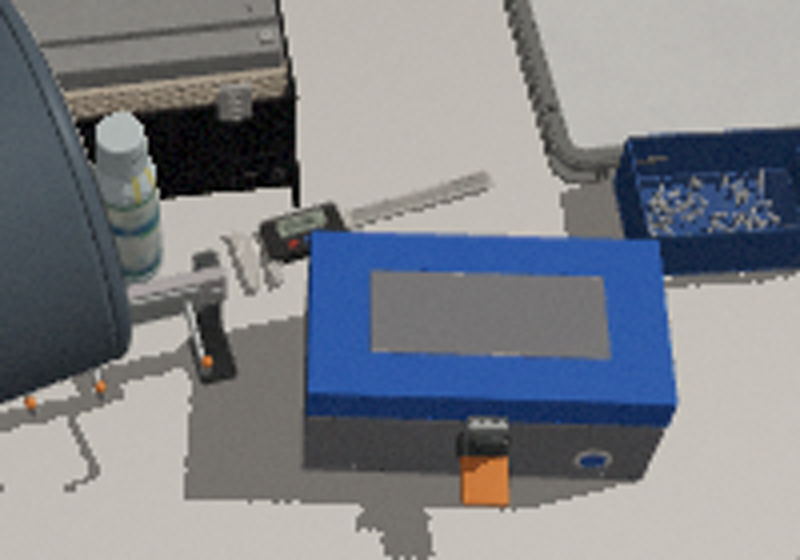

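View pics/p60.png

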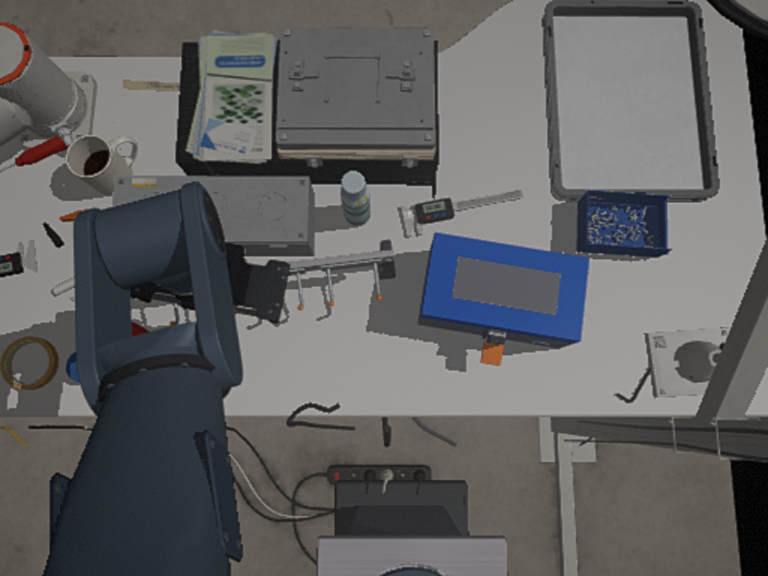

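View pics/p61.png

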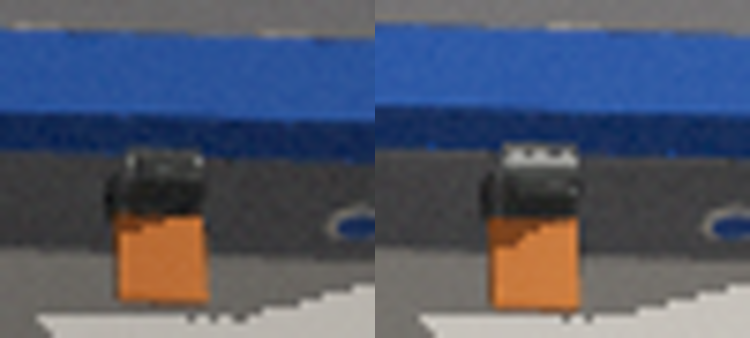

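Call:
drive_tool:
  plan:
    - {"offset":[-4,0,0],"jaw":0,"delta_rot":[0,0,0]}
    - {"offset":[-8,0,0],"jaw":0,"delta_rot":[0,0,0]}
    - {"offset":[-12,1,0],"jaw":0,"delta_rot":[0,0,0]}
    - {"offset":[-16,2,0],"jaw":0,"delta_rot":[0,0,0]}
    - {"offset":[-20,2,0],"jaw":0,"delta_rot":[0,0,0]}
    - {"offset":[-24,2,0],"jaw":0,"delta_rot":[0,0,0]}
    - {"offset":[-28,2,0],"jaw":0,"delta_rot":[0,0,0]}
    - {"offset":[-32,3,0],"jaw":0,"delta_rot":[0,0,0]}

```text
time: 61.82
position: [0.4937, -0.0605, 0.2228]
tool_rot: [0.765, 0.644, -0.001, -0.001]
ft_force: [0.9, 0.1, -0.4]
grip_width: 0.0006
```

```bash
python3 -c "
from h import *
o=st();hx(o);h=np.array([.6258,-.1615])-.126*box(-9.7);go((h[0],h[1],.12),80.3)"
```

```text
t 61.82 pos [ 0.4937 -0.0605  0.2228] yaw 80.21 zax [-0.003  0.001 -1.   ] F [ 0.9  0.1 -0.4] w 0.0006 q [-0.35  0.32  1.7  -0.    1.12 -1.75]
xh mm -147.2 yh 77.3 zh 166.3
offset [-7.73  2.16 10.28] rot [-0.16 -0.01 -0.09]
```

Call:
drive_tool:
  plan:
    - {"offset":[-2.5,0.7,0],"jaw":0,"delta_rot":[0,0,0]}
    - {"offset":[-5,1.4,2],"jaw":0,"delta_rot":[0,0,0]}
    - {"offset":[-7.5,2,4],"jaw":0,"delta_rot":[0,0,0]}
    - {"offset":[-7.7,2.1,6],"jaw":0,"delta_rot":[0,0,0]}
    - {"offset":[-7.7,2.1,8],"jaw":0,"delta_rot":[0,0,0]}
    - {"offset":[-7.7,2.1,10],"jaw":0,"delta_rot":[0,0,0]}
    - {"offset":[-7.7,2.1,11],"jaw":0,"delta_rot":[0,0,0]}
    - {"offset":[-7.7,2.1,11.5],"jaw":0,"delta_rot":[0,0,0]}

```text
time: 62.48
position: [0.5032, -0.1382, 0.1065]
tool_rot: [0.765, 0.644, -0.001, -0.001]
ft_force: [0.4, -0.3, 1.3]
grip_width: 0.0001
```

Call:
drive_tool:
  plan:
    - {"offset":[0,0,0.2],"jaw":0,"delta_rot":[0,0,0]}
    - {"offset":[0,0,0.4],"jaw":0,"delta_rot":[0,0,0]}
    - {"offset":[0,0,0.6],"jaw":0,"delta_rot":[0,0,0]}
    - {"offset":[0,0,0.8],"jaw":0,"delta_rot":[0,0,0]}
    - {"offset":[0,0,1.0],"jaw":0,"delta_rot":[0,0,0]}
    - {"offset":[0,0,1.1],"jaw":0,"delta_rot":[0,0,0]}
    - {"offset":[0,0,1.2],"jaw":0,"delta_rot":[0,0,0]}
    - {"offset":[0,0,1.2],"jaw":0,"delta_rot":[0,0,0]}

```text
time: 63.15
position: [0.5051, -0.1375, 0.0956]
tool_rot: [0.764, 0.645, -0.0, -0.0]
ft_force: [1.3, 0.7, 0.5]
grip_width: 0.0004
```

```bash
python3 -c "
from h import *
o=st();hx(o)"
```

```text
t 63.15 pos [ 0.5051 -0.1375  0.0956] yaw 80.36 zax [-0.  0. -1.] F [1.3 0.7 0.5] w 0.0004 q [-0.48  0.53  1.78 -0.    0.83 -1.88]
xh mm -123.0 yh 3.3 zh 39.1
```

Press on in small steps.

Call:
drive_tool:
  plan:
    - {"offset":[0,0,0.1],"jaw":0,"delta_rot":[0,0,0]}
    - {"offset":[0,0,0.2],"jaw":0,"delta_rot":[0,0,0]}
    - {"offset":[0,0,0.3],"jaw":0,"delta_rot":[0,0,0]}
    - {"offset":[0,0,0.4],"jaw":0,"delta_rot":[0,0,0]}
    - {"offset":[0,0,0.5],"jaw":0,"delta_rot":[0,0,0]}
    - {"offset":[0,0,0.5],"jaw":0,"delta_rot":[0,0,0]}
    - {"offset":[0,0,0.5],"jaw":0,"delta_rot":[0,0,0]}
    - {"offset":[0,0,0.5],"jaw":0,"delta_rot":[0,0,0]}

```text
time: 63.82
position: [0.5049, -0.1376, 0.0906]
tool_rot: [0.764, 0.645, -0.0, -0.0]
ft_force: [-1.2, -0.1, 1.9]
grip_width: 0.0004
```

Call:
drive_tool:
  plan:
    - {"offset":[0,0,0.1],"jaw":0,"delta_rot":[0,0,0]}
    - {"offset":[0,0,0.2],"jaw":0,"delta_rot":[0,0,0]}
    - {"offset":[0,0,0.2],"jaw":0,"delta_rot":[0,0,0]}
    - {"offset":[0,0,0.2],"jaw":0,"delta_rot":[0,0,0]}
    - {"offset":[0,0,0.2],"jaw":0,"delta_rot":[0,0,0]}
    - {"offset":[0,0,0.2],"jaw":0,"delta_rot":[0,0,0]}
    - {"offset":[0,0,0.2],"jaw":0,"delta_rot":[0,0,0]}
    - {"offset":[0,0,0.2],"jaw":0,"delta_rot":[0,0,0]}

```text
time: 64.48
position: [0.5053, -0.1375, 0.0886]
tool_rot: [0.764, 0.645, 0.0, 0.0]
ft_force: [-1.1, 0.8, 1.8]
grip_width: 0.0001
```

```bash
python3 -c "
from h import *
o=st();hx(o);pic('scene','p62',300,195,350,240,12)"
```

```text
t 64.48 pos [ 0.5053 -0.1375  0.0886] yaw 80.35 zax [ 0.  0. -1.] F [-1.1  0.8  1.8] w 0.0001 q [-0.48  0.54  1.78  0.    0.82 -1.88]
xh mm -122.8 yh 3.3 zh 32.1
```

View pics/p62.png

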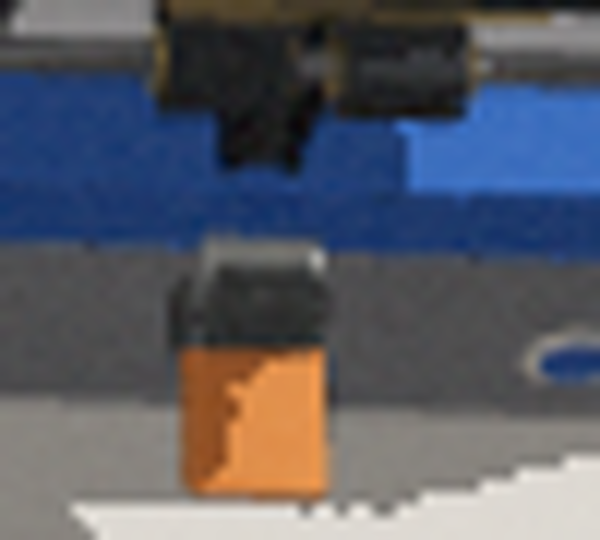

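Call:
drive_tool:
  plan:
    - {"offset":[0,0,0.1],"jaw":0,"delta_rot":[0,0,0]}
    - {"offset":[0,0,0.2],"jaw":0,"delta_rot":[0,0,0]}
    - {"offset":[0,0,0.3],"jaw":0,"delta_rot":[0,0,0]}
    - {"offset":[0,0,0.3],"jaw":0,"delta_rot":[0,0,0]}
    - {"offset":[0,0,0.3],"jaw":0,"delta_rot":[0,0,0]}
    - {"offset":[0,0,0.3],"jaw":0,"delta_rot":[0,0,0]}
    - {"offset":[0,0,0.3],"jaw":0,"delta_rot":[0,0,0]}
    - {"offset":[0,0,0.3],"jaw":0,"delta_rot":[0,0,0]}

```text
time: 65.2
position: [0.5049, -0.1375, 0.0866]
tool_rot: [0.764, 0.645, -0.0, 0.0]
ft_force: [-4.6, 0.7, 10.8]
grip_width: 0.0006
```

```bash
python3 -c "
from h import *
o=st();hx(o);pic('scene','p63',300,195,350,240,12)"
```

```text
t 65.2 pos [ 0.5049 -0.1375  0.0866] yaw 80.36 zax [-0. -0. -1.] F [-4.6  0.7 10.8] w 0.0006 q [-0.48  0.55  1.78 -0.    0.81 -1.88]
xh mm -123.2 yh 3.3 zh 30.1
```

View pics/p63.png

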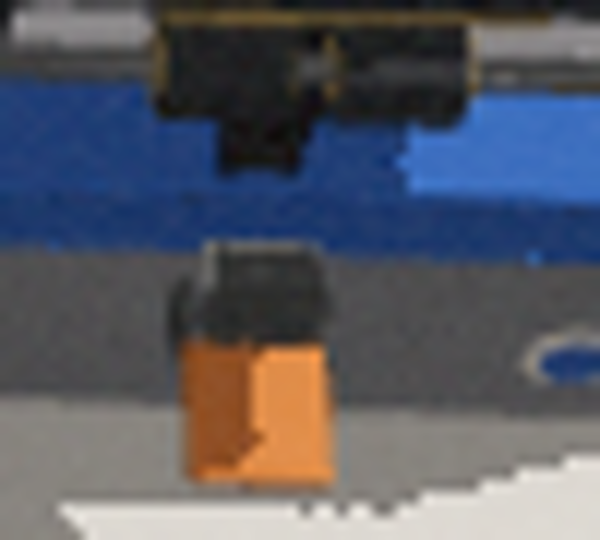

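Call:
drive_tool:
  plan:
    - {"offset":[0,0,-1],"jaw":0,"delta_rot":[0,0,0]}
    - {"offset":[0,0,-3],"jaw":0,"delta_rot":[0,0,0]}
    - {"offset":[0,-1,-6],"jaw":0,"delta_rot":[0,0,0]}
    - {"offset":[0,-2,-9],"jaw":0,"delta_rot":[0,0,0]}
    - {"offset":[3,-3,-12],"jaw":0,"delta_rot":[0,0,0]}
    - {"offset":[6,-3,-14],"jaw":0,"delta_rot":[0,0,0]}
    - {"offset":[10,-3,-14],"jaw":0,"delta_rot":[0,0,0]}
    - {"offset":[14,-3,-14],"jaw":0,"delta_rot":[0,0,0]}

```text
time: 65.92
position: [0.5011, 0.006, 0.228]
tool_rot: [0.765, 0.644, 0.002, 0.003]
ft_force: [1.2, -1.6, -1.0]
grip_width: 0.0005
```

Call:
drive_tool:
  plan:
    - {"offset":[4,-1,0],"jaw":0,"delta_rot":[0,0,0]}
    - {"offset":[8,-2,0],"jaw":0,"delta_rot":[0,0,0]}
    - {"offset":[12,-2,0],"jaw":0,"delta_rot":[0,0,0]}
    - {"offset":[16,-2,0],"jaw":0,"delta_rot":[0,0,0]}
    - {"offset":[20,-2,0],"jaw":0,"delta_rot":[0,0,0]}
    - {"offset":[24,-2,0],"jaw":0,"delta_rot":[0,0,0]}
    - {"offset":[26,-2,0],"jaw":0,"delta_rot":[0,0,0]}
    - {"offset":[26,-2,0],"jaw":0,"delta_rot":[0,0,0]}

```text
time: 66.58
position: [0.524, 0.27, 0.2257]
tool_rot: [0.763, 0.647, 0.002, -0.0]
ft_force: [-0.3, -1.0, -0.5]
grip_width: 0.0005
```

Call:
drive_tool:
  plan:
    - {"offset":[0,0,0],"jaw":0,"delta_rot":[0,0,0]}
    - {"offset":[0,0,0],"jaw":0,"delta_rot":[0,0,0]}
    - {"offset":[0,0,0],"jaw":0,"delta_rot":[0,0,0]}
    - {"offset":[0,0,0],"jaw":0,"delta_rot":[0,0,0]}
    - {"offset":[0,0,0],"jaw":0,"delta_rot":[0,0,0]}
    - {"offset":[0,0,0],"jaw":0,"delta_rot":[0,0,0]}
    - {"offset":[0,0,0],"jaw":0,"delta_rot":[0,0,0]}
    - {"offset":[0,0,0],"jaw":0,"delta_rot":[0,0,0]}

```text
time: 67.25
position: [0.523, 0.2648, 0.2257]
tool_rot: [0.764, 0.645, 0.0, 0.0]
ft_force: [1.7, -1.4, -0.0]
grip_width: -0.0001
```

```bash
python3 -c "
from h import *
o=st();pic('scene','p64',200,110,400,250,4)
import cv2
im=camera('scene')[195:240,300:350,::-1];a=cv2.imread('pics/scene0.png')[195:240,300:350]
f=lambda x:cv2.resize(np.ascontiguousarray(x),None,fx=7.5,fy=7.5,interpolation=cv2.INTER_CUBIC)
cv2.imwrite('pics/p65.png',np.hstack([f(a),f(im)]))"
```

```text
t 67.25 pos [0.523  0.2648 0.2257] yaw 80.31 zax [ 0.  0. -1.] F [ 1.7 -1.4 -0. ] w -0.0001 q [ 0.28  0.44  1.49 -0.    1.21 -1.12]
```

View pics/p64.png

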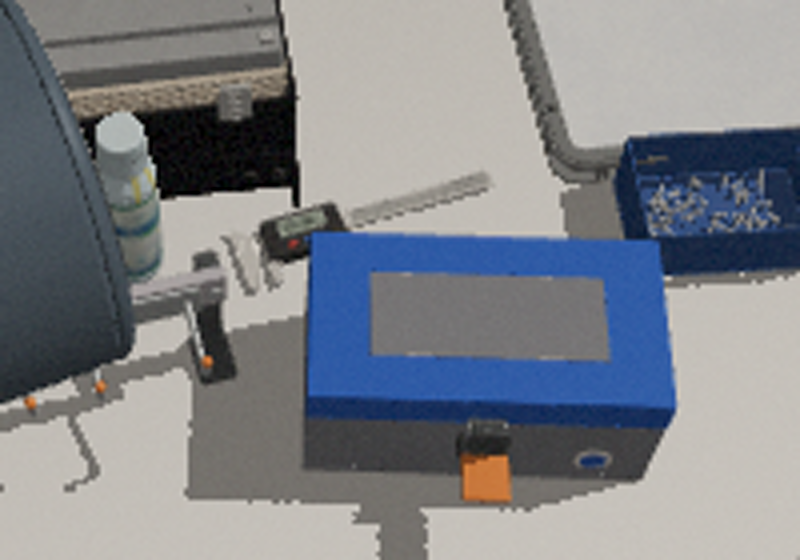

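View pics/p65.png

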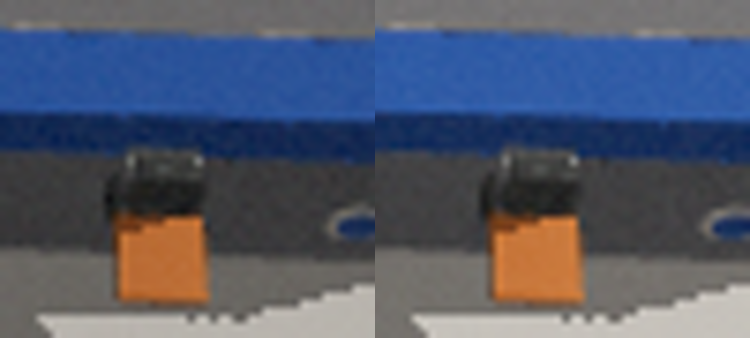

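The lid and latch now look the same as in the first picture. The bottle still stands, and the arm is clear of everything.

```bash
python3 -c "
from rig import *
print(hand_in())"
```

```text
the job is handed in; nothing more can be done
None
```

The job is done and handed in at about 67 s of the 210 s allowed. I pressed the latch and the lid sprang open. I lifted all three baskets off the hooks (one had been knocked askew) and stood each upright in its own bay, bar running front to back. Then I closed the lid until the latch snapped over it.

**Last checks:**
- In the final picture the lid edge, latch nose and orange pad match the starting picture, so the lid is shut and latched. The bottle is standing in place and the arm is clear of everything.
- The baskets were last seen before closing: upright on the bay floors, one per bay.

**What did not go as expected:**
- **Tool height:** the fingertips met the latch pad with the reported tool point about 29 mm lower than the stated pad height. I allowed for that from then on; the grasps, the floor contacts and the lid height agreed with it.
- **Lid closing:** the lid did not close at the stated 3 to 10 N. On the first press its lug jammed on the latch nose and the wrist reading reached 40.5 N, through the fingertips only, before I backed off. Pressing with small side-to-side movements freed it.
- **Half-latched at first:** my first check showed the lid only partly caught, so I pressed again and it snapped over at about 11 N.

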